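Sort left and right radio mounting brackets into their drawers and shut them

TASK

Sort the loose mirror-image mounting brackets into the two drawers: every bracket goes into the drawer of the unit whose sample bracket, screwed on top, is of the same hand (foot to the left or foot to the right), and stands there on its base on the drawer floor, not on top of another one. The drawers are only partly open, so pull them out to make room; when all brackets are in, push both drawers fully shut, and leave the other things on the bench where they are.

Things in the scene. Friction and masses are not known exactly. Their poses are not given: they have to be found in the camera images.
- L1_c (a point): Loose left-hand cast bracket, 120 g (no pose if absent). Base bar 110 (x) x 26 x 6 mm; on its middle line an upright rib 90 x 10 thick x 32 high, to pinch across (38 high in all); at the +x end a flat foot 34 x 24 x 6 sticks out to the LEFT (its own +y side), seen from above looking along +x, reaching 37 from the middle line. Point: its middle, 19 above its underside; z up.
- L2_c (a point): Loose left-hand cast bracket, 120 g (no pose if absent). Base bar 110 (x) x 26 x 6 mm; on its middle line an upright rib 90 x 10 thick x 32 high, to pinch across (38 high in all); at the +x end a flat foot 34 x 24 x 6 sticks out to the LEFT (its own +y side), seen from above looking along +x, reaching 37 from the middle line. Point: its middle, 19 above its underside; z up.
- L3_c (a point): Loose left-hand cast bracket, 120 g (no pose if absent). Base bar 110 (x) x 26 x 6 mm; on its middle line an upright rib 90 x 10 thick x 32 high, to pinch across (38 high in all); at the +x end a flat foot 34 x 24 x 6 sticks out to the LEFT (its own +y side), seen from above looking along +x, reaching 37 from the middle line. Point: its middle, 19 above its underside; z up.
- R1_c (a point): Loose right-hand cast bracket, 120 g (no pose if absent). Base bar 110 (x) x 26 x 6 mm; on its middle line an upright rib 90 x 10 thick x 32 high, to pinch across (38 high in all); at the +x end a flat foot 34 x 24 x 6 sticks out to the RIGHT (its own -y side), seen from above looking along +x, reaching 37 from the middle line. Point: its middle, 19 above its underside; z up.
- R2_c (a point): Loose right-hand cast bracket, 120 g (no pose if absent). Base bar 110 (x) x 26 x 6 mm; on its middle line an upright rib 90 x 10 thick x 32 high, to pinch across (38 high in all); at the +x end a flat foot 34 x 24 x 6 sticks out to the RIGHT (its own -y side), seen from above looking along +x, reaching 37 from the middle line. Point: its middle, 19 above its underside; z up.
- R3_c (a point): Loose right-hand cast bracket, 120 g (no pose if absent). Base bar 110 (x) x 26 x 6 mm; on its middle line an upright rib 90 x 10 thick x 32 high, to pinch across (38 high in all); at the +x end a flat foot 34 x 24 x 6 sticks out to the RIGHT (its own -y side), seen from above looking along +x, reaching 37 from the middle line. Point: its middle, 19 above its underside; z up.
- left_drawer (a joint): Drawer for left-hand brackets, in a dark grey unit 225 wide, 180 long, top 84 mm up, on either side; screwed on its top is a sample left-hand bracket, foot end to the rear. Opening in m: 0 shut, 0.14 fully out, starts partly open; about 1 N friction, stays where left. Drawer parts not pulled out (x beyond the opening) lie under a roof 64 above its floor.
- left_in (a point): Point on the left-hand drawer's inner floor, at the middle of its front edge, at the foot of the front panel, 14 mm above the bench; moves with it; z up, +x into the unit (shutting direction), y across. Inside 145 long (x), 200 wide (y); side and rear walls 4 thick, 45 high; front panel 10 thick, 224 wide, 64 high, its inner face at x = 0.
- left_handle (a point): Middle of the level bar handle on the left-hand drawer's front: about 90 mm long across (y), 35 out from the panel's front face, 44 above the bench; axes as of the drawer.
- right_drawer (a joint): Drawer for right-hand brackets, in a dark grey unit 225 wide, 180 long, top 84 mm up, on either side; screwed on its top is a sample right-hand bracket, foot end to the rear. Opening in m: 0 shut, 0.14 fully out, starts partly open; about 1 N friction, stays where left. Drawer parts not pulled out (x beyond the opening) lie under a roof 64 above its floor.
- right_in (a point): Point on the right-hand drawer's inner floor, at the middle of its front edge, at the foot of the front panel, 14 mm above the bench; moves with it; z up, +x into the unit (shutting direction), y across. Inside 145 long (x), 200 wide (y); side and rear walls 4 thick, 45 high; front panel 10 thick, 224 wide, 64 high, its inner face at x = 0.
- right_handle (a point): Middle of the level bar handle on the right-hand drawer's front: about 90 mm long across (y), 35 out from the panel's front face, 44 above the bench; axes as of the drawer.
- attenuator_c (a point): Bystander standing among the brackets: a grey finned cylinder, 52 mm across, 83 high with its connector, 0.5 kg. The point is on its axis, 40 mm above the bench. To be left alone.
- mug: Bystander at the edge of the work area: white mug, 80 mm across, 90 high. Origin at its underside (of its middle). To be left alone.
- tape: Bystander at the edge of the work area: black ring of tape, 100 mm across, 25 high. Origin at its underside (of its middle). To be left alone.
- screwdriver: Bystander at the edge of the work area: screwdriver, 200 mm long. Origin at its underside (of its middle). To be left alone.
- spanner: Bystander at the edge of the work area: spanner, 180 mm long. Origin at its underside (of its middle). To be left alone.
Mind the look-alikes: they are no part of the job. What is shaped like the part that bears R3_c but green or orange is not meant.

How it is judged:
On the way, in this order (a step that is already met when the one before it is completed fails the run):
1. every bracket stands on its base in the drawer of its own hand (x of L1_c in the frame of left_in between 0 and 0.145 m and y of L1_c in the frame of left_in between -0.102 and 0.102 m and z of L1_c in the frame of left_in between 0 and 0.045 m and angle between each of L1_c, L2_c, L3_c, R1_c, R2_c, R3_c's own z axis and vertical below 0.35 rad and x of L2_c in the frame of left_in between 0 and 0.145 m and y of L2_c in the frame of left_in between -0.102 and 0.102 m and z of L2_c in the frame of left_in between 0 and 0.045 m and x of L3_c in the frame of left_in between 0 and 0.145 m and y of L3_c in the frame of left_in between -0.102 and 0.102 m and z of L3_c in the frame of left_in between 0 and 0.045 m and x of R1_c in the frame of right_in between 0 and 0.145 m and y of R1_c in the frame of right_in between -0.102 and 0.102 m and z of R1_c in the frame of right_in between 0 and 0.045 m and x of R2_c in the frame of right_in between 0 and 0.145 m and y of R2_c in the frame of right_in between -0.102 and 0.102 m and z of R2_c in the frame of right_in between 0 and 0.045 m and x of R3_c in the frame of right_in between 0 and 0.145 m and y of R3_c in the frame of right_in between -0.102 and 0.102 m and z of R3_c in the frame of right_in between 0 and 0.045 m), for 0.2 s.
2. both drawers are fully shut (value of joint each of left_drawer, right_drawer below 0.008 m), for 0.2 s.
At the end, for the whole second after the job is handed in: Every bracket present is inside the drawer of its own hand, on its base (tilted less than 20 degrees) on the drawer floor and not stacked (middle less than 45 mm above the floor), at rest, and both drawers are shut to within 8 mm (all of step 1 and all of step 2 and linear speed of each of L1, L2, L3, R1, R2, R3 below 0.03 m/s); the robot touches nothing.
It fails at once if a bystander (attenuator, mug, tape, screwdriver, spanner) is pushed more than 6 cm from its place, or the attenuator or mug is tipped over (distance of any of attenuator_c, mug, tape, screwdriver, spanner from where it was at the start of the episode above 0.06 m or angle between any of attenuator_c, mug's own z axis and vertical above 0.7 rad).
Of L1, L2, L3, R1, R2, R3 only 4 to 6 are there at a start; the rules pass over those that are not, and their reading is None.
At some moment in a run one of L1, L2, L3, R1, R2, R3 may be knocked a few centimetres aside while the robot is not near it.
It also fails if it takes over 210 s, if anything falls off the work surface, if the arm or the gripper's body presses on something with over 40 N, if the wrist force passes 120 N, or if a joint passes its speed limit or range.

ROBOT

A 6-joint arm with a two-finger parallel gripper is mounted at the origin on the work surface. World frame = base frame: x ahead of the robot, y to its left, z up, the work surface at z = 0. Lengths are in m, angles in rad, forces in N, time in s.
With the tool pointing down it reaches from about 0.25 to 0.775 m from the base axis. Payload 4 kg.
Tool frame: the origin (TCP) lies at the very end of the fingers, on their centre line; the grasp point (between the pads) lies 19 mm behind it; y points along the fingers, x is the direction in which the jaws open and shut, and the axes are right-handed (so a half turn about y gives the same grasp; the last joint's range is limited). The gripper opens to 94 mm and grips with 3 to 60 N. Pads are 16 mm wide; open, the fingers measure 119 mm over their backs; the gripper's body (75 mm by 177 mm) begins 78 mm behind the grasp point.
Start: joints at [1.206, 0.087, 1.371, -0, 1.684, -0.103], TCP at [0.142, 0.531, 0.206] pointing down, gripper open.
Joint ranges: [-3.1, 3.1], [-0.76, 2.03], [0.27, 2.55], [-1.08, 4.22], [0.17, 2.65], [-2.57, 2.57]. Speed limits (rad/s): [2.79, 2.79, 3.14, 3.14, 3.14, 3.14].

INTERFACE

Orientations are given as a rotation vector (axis times angle).
In Python, from rig import env, cams, ticket gives the robot as it stands. The module is installed in compiled form; this text tells all that it offers.
- The arm moves only by the tool send_rows, never from a script. Its argument "commands" is a list of rows, each an object of numbers: "dx", "dy", "dz": the shift along the tool's x, y, z in mm; "wx", "wy", "wz": the turn, a rotation vector about the tool's x, y, z in degrees; "hand": the finger opening in mm, from 0 to 94. A call has 1 to 5 rows; each row is the pose to reach, as a shift and turn from the pose commanded when the call began, along the tool's axes at that moment; what a row does not reach only later rows make up. A row lasts 1/8 s, in which the tool goes at most 62.5 mm and 10.7 degrees, less where a joint would pass 70% of its speed; a pose out of reach is approached as far as the arm can. A call with a gripper value outside its range is refused whole. The fingers move at their own pace and stop on an object; "force" is the grip in N (left out, the last holds). Time passes only in rows, so rows that repeat a pose let the fingers close. It gives the time, the measured TCP pose, the force and the opening at its end, in the units of the state.
- env.state(): the state, without advancing time (a new reading comes with each control period).
- cams.get_image(name): name is "scene" or "top"; returns a dict with "pixels" (480x640x3 uint8, blue, green, red), "depth" (480x640 float32, m along the optical axis (not along the pixel's ray), 0 where there is no reading), "camera_matrix" (3x3 intrinsics, pixels), "extrinsics" (4x4, takes a point from camera to world coordinates). Camera axes: x right, y up, looking along -z (the intrinsics and any distortion apply to the point x, -y, -z); pixel columns grow to the right and rows downward; lengths in m; the calibration is good to about 2 mm. A picture is of the moment at which its call begins.
- ticket.job_done(): hands the job in, once; it reports no verdict.
The state is a dict: "t": time; "joint_positions": joint angles; "joint_velocities": joint speeds; "tau": joint torques, N m; "position": TCP position; "orientation": TCP orientation; "ft_force": force on the tool from outside, world axes, zero at the start; "wrist_torque": the same for the moment, N m; "opening": finger opening in m.
Only numpy, scipy, OpenCV 4.12 (cv2) and the standard library are available. Lean on these libraries where they do the work, as an engineer would, in place of code of your own. Each camera call takes 0.05 s, during which the arm holds its last target.

## Working session

There is one attempt and no reset: what is moved stays moved. The work goes in short steps, Python scripts to look and compute and a tool call to move; the robot and the scene stay as the last step left them, time stands still between calls to the robot, and variables do not carry over. Pictures are saved under pics/ and viewed, and the job is handed in when it is done.

Besides the shell and the picture viewer there is one more tool, called after "Request:" as name([rows], argument=value, ...), one row to a line, values as JSON. send_rows: Moves the arm, as the interface text tells. Its arguments: {"type":"object","properties":{"commands":{"type":"array"},"force":{"type":"number"}},"required":["commands"]}

```bash
mkdir -p pics; cat > h.py <<'E'
import numpy as np, cv2
from rig import env, cams, ticket
from scipy.spatial.transform import Rotation as R
def shot(name,fn=None):
    d=cams.get_image(name)
    if fn: cv2.imwrite('pics/'+fn,d['pixels'])
    return d
def cloud(d):
    K=d['camera_matrix'];E=d['extrinsics'];z=d['depth']
    v,u=np.mgrid[0:480,0:640]
    P=np.stack([(u-K[0,2])/K[0,0]*z,-(v-K[1,2])/K[1,1]*z,-z],-1)
    W=P@E[:3,:3].T+E[:3,3]
    W[z==0]=np.nan
    return W
E
python3 - <<'E'
from h import *
s=env.state();print(s)
for n in ('scene','top'):
    d=shot(n,n+'0.png');np.savez(n+'0.npz',**d);print(n,d['camera_matrix'],d['extrinsics'])
E
```

```text
{'t': 0.0, 'joint_positions': array([ 1.20588871e+00,  8.79547585e-02,  1.37222882e+00, -2.81460242e-05,
        1.68357793e+00, -1.03112310e-01]), 'joint_velocities': array([-1.09998223e-03, -1.24042225e-03, -4.25166666e-05,  8.82672611e-04,
       -8.99491042e-04, -5.45943081e-04]), 'tau': array([-3.24103585e-04, -3.40166438e+01, -3.02434015e+01,  7.17181969e-02,
        3.29015718e-02, -1.50947490e-04]), 'position': array([0.14217646, 0.5307507 , 0.2043172 ]), 'orientation': array([-1.32293202, -1.01285385,  1.01590781]), 'ft_force': array([-0.2815846 ,  0.55557492, -0.59506874]), 'wrist_torque': array([-0.00663325,  0.04566219,  0.02166358]), 'opening': 0.09397101573274558}
scene [[584.07636072   0.         330.29743608]
 [  0.         584.07636072 247.15031885]
 [  0.           0.           1.        ]] [[ 0.858085   -0.44435645  0.25736643  0.83895107]
 [ 0.51327873  0.72723591 -0.45571139 -0.76067127]
 [ 0.01533219  0.52313983  0.85210894  1.37122624]
 [ 0.          0.          0.          1.        ]]
top [[558.81474187   0.         321.61880667]
 [  0.         558.81474187 233.14577277]
 [  0.           0.           1.        ]] [[ 0.02586046  0.99470394 -0.09947512  0.32363596]
 [-0.99958945  0.02450227 -0.01485132 -0.06085505]
 [-0.0123353   0.09981834  0.99492921  1.48785964]
 [ 0.          0.          0.          1.        ]]
```

View pics/scene0.png

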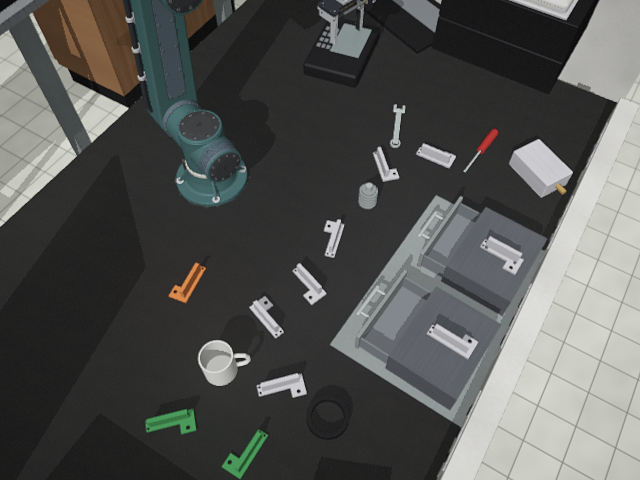

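View pics/top0.png

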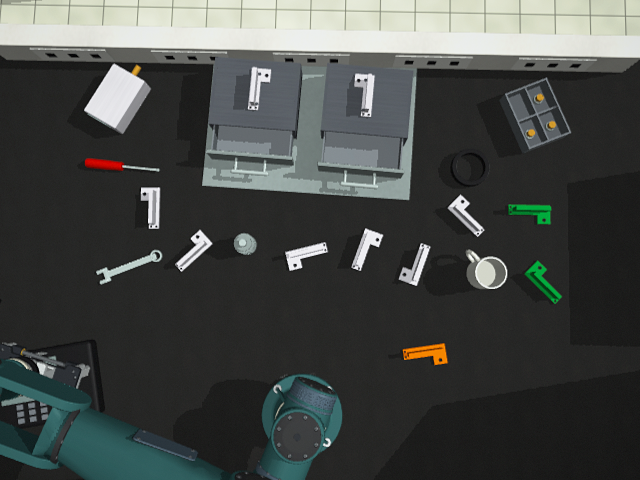

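```bash
cat > seg.py <<'E'
from h import *
def seg(d,draw=None):
    W=cloud(d);im=d['pixels'].astype(int)
    hsv=cv2.cvtColor(d['pixels'],cv2.COLOR_BGR2HSV)
    m=((hsv[...,2]>135)&(hsv[...,1]<40)&(W[...,2]>-0.01)&(W[...,2]<0.06)&(W[...,0]<0.62)).astype(np.uint8)
    n,l,st,c=cv2.connectedComponentsWithStats(m)
    out=[]
    for i in range(1,n):
        if st[i,4]<150 or st[i,4]>3000: continue
        P=W[l==i]; 
        out.append((i,c[i],st[i,4],P))
    return out,l,W
E
python3 - <<'E'
from seg import *
d=dict(np.load('top0.npz'))
o,l,W=seg(d)
for i,c,a,P in o:
    t=P[P[:,2]>np.nanpercentile(P[:,2],90)-0.006]
    print(np.round(c),a,np.round(np.nanmean(P,0),3),'zmax',np.round(np.nanpercentile(P[:,2],[5,50,95]),4),'ribmid',np.round(t.mean(0),3))
im=d['pixels']
tiles=[]
for (u,v) in [(150,207),(193,251),(306,256),(366,249),(415,264),(466,215),(259,90),(364,95)]:
    tiles.append(cv2.resize(im[v-32:v+32,u-32:u+32],(200,200),interpolation=cv2.INTER_CUBIC))
cv2.imwrite('pics/tiles.png',np.vstack([np.hstack(tiles[:4]),np.hstack(tiles[4:])]))
c=im[50:200,195:425];cv2.imwrite('pics/drw.png',cv2.resize(c,None,fx=3.4,fy=3.4,interpolation=cv2.INTER_CUBIC))
E
```

```text
[271. 184.] 1310 [0.601 0.101 0.001] zmax [-0.0039  0.0015  0.0067] ribmid [0.601 0.104 0.003]
[375. 188.] 1096 [ 0.596 -0.18   0.008] zmax [-0.0041  0.002   0.0488] ribmid [ 0.599 -0.135  0.047]
[152. 205.] 527 [0.535 0.416 0.017] zmax [0.0016 0.0097 0.0406] ribmid [0.527 0.413 0.038]
[465. 214.] 433 [ 0.531 -0.417  0.015] zmax [-0.0007  0.0073  0.0395] ribmid [ 0.519 -0.422  0.037]
[366. 247.] 519 [ 0.438 -0.156  0.013] zmax [-0.0007  0.0064  0.0396] ribmid [ 0.431 -0.148  0.037]
[194. 250.] 490 [0.419 0.297 0.015] zmax [-0.0003  0.0078  0.0406] ribmid [0.408 0.302 0.038]
[304. 254.] 523 [0.414 0.007 0.014] zmax [-0.0002  0.0064  0.0398] ribmid [0.42  0.002 0.037]
[415. 267.] 475 [ 0.388 -0.287  0.015] zmax [0.     0.0071 0.04  ] ribmid [ 0.396 -0.297  0.038]
[128. 266.] 493 [0.371 0.474 0.006] zmax [0.0003 0.0063 0.0117] ribmid [0.369 0.477 0.008]
[486. 273.] 374 [ 0.377 -0.474  0.004] zmax [-0.002   0.0042  0.0097] ribmid [ 0.376 -0.474  0.006]
```

View pics/tiles.png

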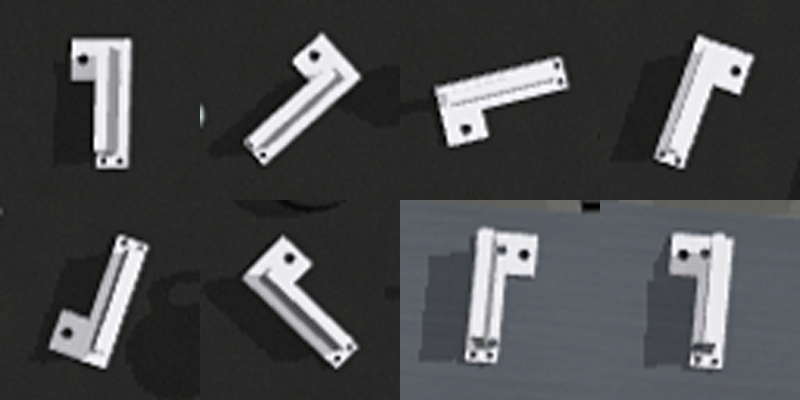

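View pics/drw.png

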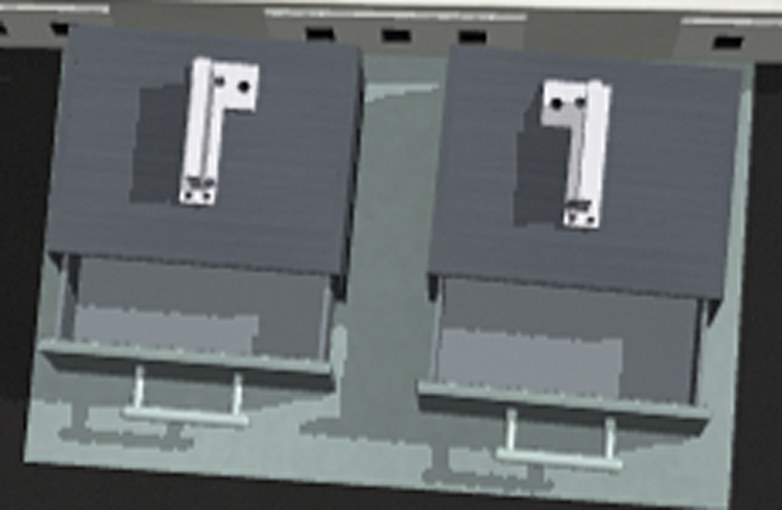

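```bash
cat > meas.py <<'E'
from seg import *
def ribs(d,X=None):
    W=cloud(d);hsv=cv2.cvtColor(d['pixels'],cv2.COLOR_BGR2HSV)
    m=((hsv[...,2]>120)&(hsv[...,1]<60)&(W[...,2]>0.030)&(W[...,2]<0.046)&(W[...,0]<0.585)&(W[...,0]>0.3)&(abs(W[...,1])<0.6)).astype(np.uint8)
    n,l,st,c=cv2.connectedComponentsWithStats(m,connectivity=8)
    r=[]
    for i in range(1,n):
        if st[i,4]<40: continue
        P=W[l==i];(cx,cy),(w,h),a=cv2.minAreaRect(P[:,:2].astype(np.float32)*1000)
        q=P[:,:2]-P[:,:2].mean(0);_,_,V=np.linalg.svd(q,full_matrices=False);v=V[0]
        r.append((np.round(c[i]),st[i,4],cx/1000,cy/1000,max(w,h),min(w,h),np.degrees(np.arctan2(v[1],v[0]))%180,np.median(P[:,2])))
    return r
def pr(d):
    for r in sorted(ribs(d),key=lambda r:-r[3]): print(r[0],r[1],'c %.4f %.4f size %.0f x %.0f ang %.1f z %.4f'%r[2:])
E
python3 - <<'E'
from meas import *
for n in('top','scene'):
    d=dict(np.load(n+'0.npz'));print(n);pr(d)
    W=cloud(d);
    for nm,zl,zh in(('roof',.078,.092),):
        m=((W[...,2]>zl)&(W[...,2]<zh)&(W[...,0]>.5)&(abs(W[...,1])<.4)).astype(np.uint8)
        k,l,st,c=cv2.connectedComponentsWithStats(m)
        for i in range(1,k):
            if st[i,4]<800: continue
            P=W[l==i];print(nm,c[i],st[i,4],cv2.minAreaRect(P[:,:2].astype(np.float32)*1000),np.median(P[:,2]))
    # vertical profile
s=env.state();print(R.from_rotvec(s['orientation']).as_matrix().round(3))
d=dict(np.load('top0.npz'));W=cloud(d)
for u in (225,235,250,268,285,335,345,360,380,395):
    print(u,[(v,)+tuple(np.round(W[v,u]*1000).astype(int)) for v in range(124,192,4)])
E
```

```text
top
[150. 207.] 160 c 0.5284 0.4143 size 89 x 13 ang 1.6 z 0.0375
[191. 253.] 151 c 0.4083 0.3016 size 90 x 12 ang 133.7 z 0.0374
[306. 251.] 137 c 0.4202 0.0017 size 89 x 10 ang 105.5 z 0.0368
[363. 248.] 132 c 0.4307 -0.1479 size 89 x 10 ang 161.3 z 0.0370
[420. 264.] 146 c 0.3952 -0.2962 size 90 x 11 ang 161.4 z 0.0371
[469. 217.] 140 c 0.5199 -0.4207 size 90 x 11 ang 46.6 z 0.0370
roof [254.5544848   94.22071905] 5396 ((824.2896118164062, 144.500732421875), (226.2694854736328, 183.6819610595703), 86.63090515136719) 0.08402166754878548
roof [366.66436112 100.80724427] 5494 ((812.291748046875, -147.33543395996094), (225.59803771972656, 183.7469940185547), 85.62482452392578) 0.0837899728681617
scene
[436. 151.] 119 c 0.5325 0.4080 size 88 x 18 ang 2.9 z 0.0364
[383. 160.] 100 c 0.4128 0.2966 size 91 x 13 ang 133.9 z 0.0365
[367. 200.] 62 c 0.4433 0.1428 size 49 x 25 ang 26.5 z 0.0376
[334. 234.] 112 c 0.4231 -0.0024 size 95 x 10 ang 105.3 z 0.0362
[309. 277.] 151 c 0.4345 -0.1530 size 91 x 13 ang 161.3 z 0.0375
[266. 315.] 155 c 0.3984 -0.3005 size 94 x 11 ang 161.1 z 0.0373
[279. 3
[... 8753 characters left out ...]
0), np.int64(16)), (144, np.int64(719), np.int64(-231), np.int64(5)), (148, np.int64(707), np.int64(-231), np.int64(10)), (152, np.int64(694), np.int64(-230), np.int64(17)), (156, np.int64(684), np.int64(-231), np.int64(12)), (160, np.int64(673), np.int64(-231), np.int64(13)), (164, np.int64(664), np.int64(-232), np.int64(6)), (168, np.int64(651), np.int64(-231), np.int64(13)), (172, np.int64(627), np.int64(-224), np.int64(77)), (176, np.int64(626), np.int64(-229), np.int64(32)), (180, np.int64(622), np.int64(-233), np.int64(-3)), (184, np.int64(611), np.int64(-233), np.int64(-3)), (188, np.int64(599), np.int64(-233), np.int64(5))]<stdin>:15: RuntimeWarning: invalid value encountered in cast
```

```bash
cat > plan.py <<'E'
from h import *
import json,math
def cur():
    s=env.state();M=R.from_rotvec(s['orientation']).as_matrix()
    return s['position'].copy(),math.degrees(math.atan2(M[1,0],M[0,0])),s
def plan(wps,start=None):
    """wps: (x,y,z,psi,hand[,dwell]) ; None = keep."""
    p,psi,s=cur() if start is None else start
    rows=[];h=0
    q,a=p.copy(),psi
    for w in wps:
        t=np.array([q[i] if w[i] is None else w[i] for i in range(3)]);b=a if w[3] is None else w[3]
        n=max(1,math.ceil(np.linalg.norm(t-q)/.058),math.ceil(abs(b-a)/10.2))
        if np.linalg.norm(t-q)<1e-4 and abs(b-a)<.1:n=0
        for k in range(1,n+1): rows.append((q+(t-q)*k/n,a+(b-a)*k/n,w[4]))
        for k in range(w[5] if len(w)>5 else 0): rows.append((t,b,w[4]))
        q,a=t,b
    for c in range(0,len(rows),5):
        o=[]; c0=math.cos(math.radians(psi));s0=math.sin(math.radians(psi))
        for (t,b,hd) in rows[c:c+5]:
            e=(t-p)*1000
            o.append(dict(dx=round(c0*e[0]+s0*e[1]),dy=round(-e[2]),dz=round(-s0*e[0]+c0*e[1]),wy=round(-(b-psi)),hand=hd))
        print(json.dumps(o).replace('"',''))
        l=o[-1]
        p=p+np.array([c0*l['dx']-s0*l['dz'],s0*l['dx']+c0*l['dz'],-l['dy']])/1000; psi-=l['wy']
    print('end',p.round(4),round(psi,1))
AX={'R':math.radians(-3.4),'L':math.radians(-4.0)}
def along(p,side,d):
    return (p[0]+d*math.cos(AX[side]),p[1]+d*math.sin(AX[side]))
E
python3 - <<'E'
from plan import *
g=along((.626,.151),'R',.018); e=along(g,'R',-.071)
plan([(*g,.15,86.5,0),(*g,.028,86.5,0,1),(*e,.028,86.5,0,1)])
E
```

```text
[{dx: -22, dy: 5, dz: -53, wy: -1, hand: 0}, {dx: -43, dy: 10, dz: -106, wy: -2, hand: 0}, {dx: -65, dy: 15, dz: -159, wy: -3, hand: 0}, {dx: -87, dy: 20, dz: -212, wy: -4, hand: 0}, {dx: -108, dy: 25, dz: -265, wy: -5, hand: 0}]
[{dx: -26, dy: 5, dz: -51, wy: -1, hand: 0}, {dx: -53, dy: 10, dz: -102, wy: -2, hand: 0}, {dx: -79, dy: 15, dz: -153, wy: -3, hand: 0}, {dx: -105, dy: 20, dz: -204, wy: -4, hand: 0}, {dx: -131, dy: 24, dz: -255, wy: -5, hand: 0}]
[{dx: -31, dy: 5, dz: -48, wy: -2, hand: 0}, {dx: -31, dy: 46, dz: -48, wy: -2, hand: 0}, {dx: -31, dy: 87, dz: -48, wy: -2, hand: 0}, {dx: -31, dy: 127, dz: -48, wy: -2, hand: 0}, {dx: -31, dy: 127, dz: -48, wy: -2, hand: 0}]
[{dx: 1, dy: 0, dz: 35, wy: 0, hand: 0}, {dx: 1, dy: 0, dz: 71, wy: 0, hand: 0}, {dx: 1, dy: 0, dz: 71, wy: 0, hand: 0}]
end [0.5728 0.1543 0.0284] 87.0
```

Request:
send_rows([
  {"dx": -22, "dy": 5, "dz": -53, "wy": -1, "hand": 0},
  {"dx": -43, "dy": 10, "dz": -106, "wy": -2, "hand": 0},
  {"dx": -65, "dy": 15, "dz": -159, "wy": -3, "hand": 0},
  {"dx": -87, "dy": 20, "dz": -212, "wy": -4, "hand": 0},
  {"dx": -108, "dy": 25, "dz": -265, "wy": -5, "hand": 0},
], force=25)

```text
$.commands[0]: bad value
```

Request:
send_rows([
  {"dx": -26, "dy": 5, "dz": -51, "wy": -1, "hand": 0},
  {"dx": -53, "dy": 10, "dz": -102, "wy": -2, "hand": 0},
  {"dx": -79, "dy": 15, "dz": -153, "wy": -3, "hand": 0},
  {"dx": -105, "dy": 20, "dz": -204, "wy": -4, "hand": 0},
  {"dx": -131, "dy": 24, "dz": -255, "wy": -5, "hand": 0},
])

```text
$.commands[0]: bad value
```

```bash
python3 - <<'E'
from plan import *
print(cur()[:2],env.state()['joint_positions'])
g=along((.626,.151),'R',.018); e=along(g,'R',-.071)
plan([(*g,.15,86.5,0),(*g,.028,86.5,0,1),(*e,.028,86.5,0,1)])
E
```

```text
(array([0.14218493, 0.53080063, 0.20443435]), 74.9997868318763) [ 1.20589303e+00  8.78822127e-02  1.37207603e+00 -6.52624261e-06
  1.68359722e+00 -1.03100722e-01]
[{dx: -22, dy: 5, dz: -53, wy: -1, hand: 0}, {dx: -43, dy: 10, dz: -106, wy: -2, hand: 0}, {dx: -65, dy: 15, dz: -159, wy: -3, hand: 0}, {dx: -87, dy: 20, dz: -212, wy: -4, hand: 0}, {dx: -108, dy: 25, dz: -265, wy: -5, hand: 0}]
[{dx: -26, dy: 5, dz: -51, wy: -1, hand: 0}, {dx: -53, dy: 10, dz: -102, wy: -2, hand: 0}, {dx: -79, dy: 15, dz: -153, wy: -3, hand: 0}, {dx: -105, dy: 20, dz: -204, wy: -4, hand: 0}, {dx: -131, dy: 24, dz: -255, wy: -5, hand: 0}]
[{dx: -31, dy: 5, dz: -48, wy: -2, hand: 0}, {dx: -31, dy: 46, dz: -48, wy: -2, hand: 0}, {dx: -31, dy: 87, dz: -48, wy: -2, hand: 0}, {dx: -31, dy: 127, dz: -48, wy: -2, hand: 0}, {dx: -31, dy: 127, dz: -48, wy: -2, hand: 0}]
[{dx: 1, dy: 0, dz: 35, wy: 0, hand: 0}, {dx: 1, dy: 0, dz: 71, wy: 0, hand: 0}, {dx: 1, dy: 0, dz: 71, wy: 0, hand: 0}]
end [0.5728 0.1543 0.0284] 87.0
```

Rows probably need every key; I'll include wx and wz.

Request:
send_rows([
  {"dx": -22, "dy": 5, "dz": -53, "wx": 0, "wy": -1, "wz": 0, "hand": 0},
  {"dx": -43, "dy": 10, "dz": -106, "wx": 0, "wy": -2, "wz": 0, "hand": 0},
  {"dx": -65, "dy": 15, "dz": -159, "wx": 0, "wy": -3, "wz": 0, "hand": 0},
  {"dx": -87, "dy": 20, "dz": -212, "wx": 0, "wy": -4, "wz": 0, "hand": 0},
  {"dx": -108, "dy": 25, "dz": -265, "wx": 0, "wy": -5, "wz": 0, "hand": 0},
], force=25)

```text
t: 0.72
position: [0.3714, 0.3569, 0.1799]
orientation: [-1.286, -1.08, 1.08]
ft_force: [0.4, 0.1, 0.0]
opening: 0.0473
```

```bash
sed -i 's/wy=round(-(b-psi)),hand/wx=0,wy=round(-(b-psi)),wz=0,hand/; s/.replace(.".,..)//' plan.py; python3 - <<'E'
from plan import *
print(cur()[:2],env.state()['joint_positions'])
g=along((.626,.151),'R',.018); e=along(g,'R',-.071)
plan([(*g,.15,86.5,0),(*g,.028,86.5,0,1),(*e,.028,86.5,0,1)])
E
```

```text
(array([0.3713965 , 0.35692154, 0.17989507]), 80.03699511270517) [ 6.55294621e-01  1.61649110e-02  1.49554748e+00  1.86969172e-04
  1.63033057e+00 -7.41603339e-01]
[{"dx": -26, "dy": 5, "dz": -51, "wx": 0, "wy": -1, "wz": 0, "hand": 0}, {"dx": -52, "dy": 10, "dz": -101, "wx": 0, "wy": -2, "wz": 0, "hand": 0}, {"dx": -78, "dy": 15, "dz": -152, "wx": 0, "wy": -3, "wz": 0, "hand": 0}, {"dx": -104, "dy": 20, "dz": -203, "wx": 0, "wy": -4, "wz": 0, "hand": 0}, {"dx": -131, "dy": 25, "dz": -254, "wx": 0, "wy": -5, "wz": 0, "hand": 0}]
[{"dx": -30, "dy": 5, "dz": -48, "wx": 0, "wy": -1, "wz": 0, "hand": 0}, {"dx": -30, "dy": 46, "dz": -48, "wx": 0, "wy": -1, "wz": 0, "hand": 0}, {"dx": -30, "dy": 86, "dz": -48, "wx": 0, "wy": -1, "wz": 0, "hand": 0}, {"dx": -30, "dy": 127, "dz": -48, "wx": 0, "wy": -1, "wz": 0, "hand": 0}, {"dx": -30, "dy": 127, "dz": -48, "wx": 0, "wy": -1, "wz": 0, "hand": 0}]
[{"dx": 0, "dy": 0, "dz": 36, "wx": 0, "wy": 0, "wz": 0, "hand": 0}, {"dx": -1, "dy": 0, "dz": 71, "wx": 0, "wy": 0, "wz": 0, "hand": 0}, {"dx": -1, "dy": 0, "dz": 71, "wx": 0, "wy": 0, "wz": 0, "hand": 0}]
end [0.5732 0.1538 0.0279] 86.0
```

Request:
send_rows([
  {"dx": -26, "dy": 5, "dz": -51, "wx": 0, "wy": -1, "wz": 0, "hand": 0},
  {"dx": -52, "dy": 10, "dz": -101, "wx": 0, "wy": -2, "wz": 0, "hand": 0},
  {"dx": -78, "dy": 15, "dz": -152, "wx": 0, "wy": -3, "wz": 0, "hand": 0},
  {"dx": -104, "dy": 20, "dz": -203, "wx": 0, "wy": -4, "wz": 0, "hand": 0},
  {"dx": -131, "dy": 25, "dz": -254, "wx": 0, "wy": -5, "wz": 0, "hand": 0},
])

```text
t: 1.35
position: [0.5988, 0.184, 0.1547]
orientation: [-1.248, -1.144, 1.145]
ft_force: [0.1, -0.6, 0.2]
opening: 0.0009
```

Request:
send_rows([
  {"dx": -30, "dy": 5, "dz": -48, "wx": 0, "wy": -1, "wz": 0, "hand": 0},
  {"dx": -30, "dy": 36, "dz": -48, "wx": 0, "wy": -1, "wz": 0, "hand": 0},
  {"dx": -30, "dy": 66, "dz": -48, "wx": 0, "wy": -1, "wz": 0, "hand": 0},
  {"dx": -30, "dy": 96, "dz": -48, "wx": 0, "wy": -1, "wz": 0, "hand": 0},
  {"dx": -30, "dy": 127, "dz": -48, "wx": 0, "wy": -1, "wz": 0, "hand": 0},
])

```text
t: 1.98
position: [0.6426, 0.151, 0.0268]
orientation: [-1.241, -1.157, 1.158]
ft_force: [0.5, 0.2, -1.1]
opening: 0.0006
```

```bash
python3 - <<'E'
from plan import *
print(cur()[:2],env.state()['ft_force'])
shot('top','t1.png');d=shot('scene','s1.png')
c=d['pixels'][180:330,350:560];cv2.imwrite('pics/s1c.png',cv2.resize(c,None,fx=3,fy=3))
E
```

```text
(array([0.64257102, 0.15103617, 0.02679035]), 85.98719015161556) [ 0.46112418  0.19121253 -1.07160836]
```

View pics/s1c.png

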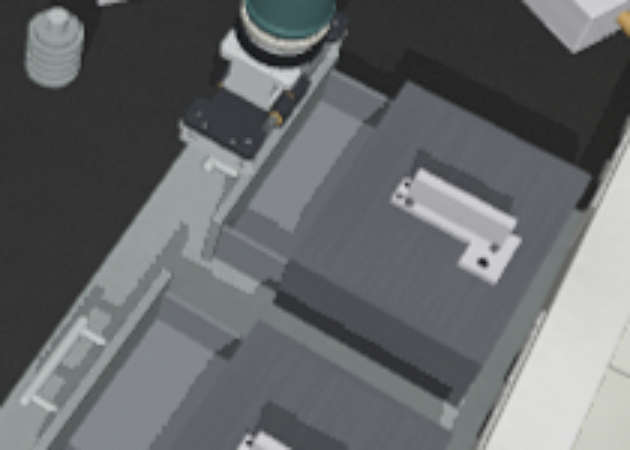

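The fingers sit behind the handle (crop about (235,180)) with no contact. Now pulling.

Request:
send_rows([
  {"dx": 0, "dy": 0, "dz": 18, "wx": 0, "wy": 0, "wz": 0, "hand": 0},
  {"dx": 0, "dy": 0, "dz": 36, "wx": 0, "wy": 0, "wz": 0, "hand": 0},
  {"dx": 0, "dy": 0, "dz": 54, "wx": 0, "wy": 0, "wz": 0, "hand": 0},
  {"dx": 0, "dy": 0, "dz": 71, "wx": 0, "wy": 0, "wz": 0, "hand": 0},
])

```text
t: 2.58
position: [0.5728, 0.156, 0.03]
orientation: [-1.244, -1.16, 1.156]
ft_force: [1.2, -0.9, -1.0]
opening: 0.0004
```

```bash
python3 - <<'E'
from plan import *
print(cur()[:2],env.state()['ft_force'])
p=cur()[0]
d=shot('scene','s2.png')
c=d['pixels'][160:350,330:560];cv2.imwrite('pics/s2c.png',cv2.resize(c,None,fx=3,fy=3))
g=along((.601,-.138),'L',.018); e=along(g,'L',-.058)
f=along(p,'R',.008)
plan([(f[0],f[1],None,86,0),(None,None,.10,86,0),(*g,.10,86,0),(*g,.028,86,0,1),(*e,.028,86,0,1)])
E
```

```text
(array([0.5728313 , 0.15596014, 0.02996461]), 86.00178638232352) [ 1.22381836 -0.91248629 -1.0212085 ]
[{"dx": 0, "dy": 0, "dz": -10, "wx": 0, "wy": 0, "wz": 0, "hand": 0}, {"dx": 0, "dy": -35, "dz": -10, "wx": 0, "wy": 0, "wz": 0, "hand": 0}, {"dx": 0, "dy": -70, "dz": -10, "wx": 0, "wy": 0, "wz": 0, "hand": 0}, {"dx": -49, "dy": -70, "dz": -20, "wx": 0, "wy": 0, "wz": 0, "hand": 0}, {"dx": -97, "dy": -70, "dz": -30, "wx": 0, "wy": 0, "wz": 0, "hand": 0}]
[{"dx": -49, "dy": 0, "dz": -10, "wx": 0, "wy": 0, "wz": 0, "hand": 0}, {"dx": -97, "dy": 0, "dz": -19, "wx": 0, "wy": 0, "wz": 0, "hand": 0}, {"dx": -146, "dy": 0, "dz": -29, "wx": 0, "wy": 0, "wz": 0, "hand": 0}, {"dx": -195, "dy": 0, "dz": -39, "wx": 0, "wy": 0, "wz": 0, "hand": 0}, {"dx": -195, "dy": 36, "dz": -39, "wx": 0, "wy": 0, "wz": 0, "hand": 0}]
[{"dx": 0, "dy": 36, "dz": 0, "wx": 0, "wy": 0, "wz": 0, "hand": 0}, {"dx": 0, "dy": 36, "dz": 0, "wx": 0, "wy": 0, "wz": 0, "hand": 0}, {"dx": 0, "dy": 36, "dz": 58, "wx": 0, "wy": 0, "wz": 0, "hand": 0}, {"dx": 0, "dy": 36, "dz": 58, "wx": 0, "wy": 0, "wz": 0, "hand": 0}]
end [ 0.5613 -0.1357  0.0278] 86.0
```

View pics/s2c.png

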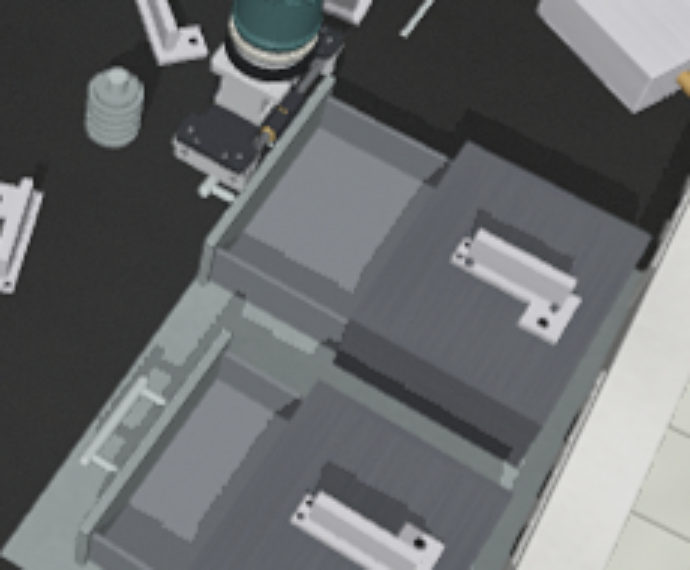

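The right drawer is out now (front panel at crop (265,180)). On to the left-hand drawer handle at crop (125,420).

Request:
send_rows([
  {"dx": 0, "dy": 0, "dz": -10, "wx": 0, "wy": 0, "wz": 0, "hand": 0},
  {"dx": 0, "dy": -35, "dz": -10, "wx": 0, "wy": 0, "wz": 0, "hand": 0},
  {"dx": 0, "dy": -70, "dz": -10, "wx": 0, "wy": 0, "wz": 0, "hand": 0},
  {"dx": -49, "dy": -70, "dz": -20, "wx": 0, "wy": 0, "wz": 0, "hand": 0},
  {"dx": -97, "dy": -70, "dz": -30, "wx": 0, "wy": 0, "wz": 0, "hand": 0},
])

```text
t: 3.25
position: [0.5976, 0.0563, 0.1003]
orientation: [-1.244, -1.162, 1.157]
ft_force: [-0.1, -0.9, 0.0]
opening: 0.0002
```

Request:
send_rows([
  {"dx": -49, "dy": 0, "dz": -10, "wx": 0, "wy": 0, "wz": 0, "hand": 0},
  {"dx": -97, "dy": 0, "dz": -19, "wx": 0, "wy": 0, "wz": 0, "hand": 0},
  {"dx": -146, "dy": 0, "dz": -29, "wx": 0, "wy": 0, "wz": 0, "hand": 0},
  {"dx": -195, "dy": 0, "dz": -39, "wx": 0, "wy": 0, "wz": 0, "hand": 0},
  {"dx": -195, "dy": 36, "dz": -39, "wx": 0, "wy": 0, "wz": 0, "hand": 0},
])

```text
t: 3.88
position: [0.6302, -0.1484, 0.0757]
orientation: [-1.27, -1.167, 1.149]
ft_force: [-8.1, 0.1, 107.1]
opening: 0.0006
```

Request:
send_rows([
  {"dx": 0, "dy": 18, "dz": 0, "wx": 0, "wy": 0, "wz": 0, "hand": 0},
  {"dx": 0, "dy": 36, "dz": 0, "wx": 0, "wy": 0, "wz": 0, "hand": 0},
  {"dx": 0, "dy": 36, "dz": 18, "wx": 0, "wy": 0, "wz": 0, "hand": 0},
  {"dx": 0, "dy": 36, "dz": 38, "wx": 0, "wy": 0, "wz": 0, "hand": 0},
  {"dx": 0, "dy": 36, "dz": 58, "wx": 0, "wy": 0, "wz": 0, "hand": 0},
])

```text
t: 4.5
position: [0.5653, -0.1373, 0.0284]
orientation: [-1.247, -1.161, 1.156]
ft_force: [1.7, 0.3, 0.9]
opening: 0.0006
```

```bash
python3 - <<'E'
from plan import *
p,psi,s=cur();print(p,psi,s['ft_force'])
d=shot('scene','s3.png')
c=d['pixels'][160:410,310:560];cv2.imwrite('pics/s3c.png',cv2.resize(c,None,fx=2.4,fy=2.4))
f=along(p,'L',.008)
C=(.4217,0.0)
# escape upward then over C, psi 15.4
plan([(f[0],f[1],None,86,0),(None,None,.10,86,40),(*C,.12,15.4,40),(*C,.009,15.4,40,1)])
E
```

```text
[ 0.56526574 -0.13728063  0.0284206 ] 85.97701873326326 [1.73888847 0.29521907 0.8656827 ]
[{"dx": 0, "dy": 0, "dz": -11, "wx": 0, "wy": 0, "wz": 0, "hand": 0}, {"dx": 0, "dy": -36, "dz": -11, "wx": 0, "wy": 0, "wz": 0, "hand": 40}, {"dx": 0, "dy": -72, "dz": -11, "wx": 0, "wy": 0, "wz": 0, "hand": 40}, {"dx": 18, "dy": -75, "dz": 12, "wx": 0, "wy": 10, "wz": 0, "hand": 40}, {"dx": 36, "dy": -78, "dz": 35, "wx": 0, "wy": 20, "wz": 0, "hand": 40}]
[{"dx": 9, "dy": -3, "dz": 28, "wx": 0, "wy": 10, "wz": 0, "hand": 40}, {"dx": 18, "dy": -6, "dz": 56, "wx": 0, "wy": 20, "wz": 0, "hand": 40}, {"dx": 27, "dy": -8, "dz": 83, "wx": 0, "wy": 30, "wz": 0, "hand": 40}, {"dx": 37, "dy": -11, "dz": 111, "wx": 0, "wy": 40, "wz": 0, "hand": 40}, {"dx": 46, "dy": -14, "dz": 139, "wx": 0, "wy": 51, "wz": 0, "hand": 40}]
[{"dx": 0, "dy": 55, "dz": 0, "wx": 0, "wy": 0, "wz": 0, "hand": 40}, {"dx": 0, "dy": 111, "dz": 0, "wx": 0, "wy": 0, "wz": 0, "hand": 40}, {"dx": 0, "dy": 111, "dz": 0, "wx": 0, "wy": 0, "wz": 0, "hand": 40}]
end [4.218e-01 2.000e-04 8.800e-03] 15.0
```

View pics/s3c.png

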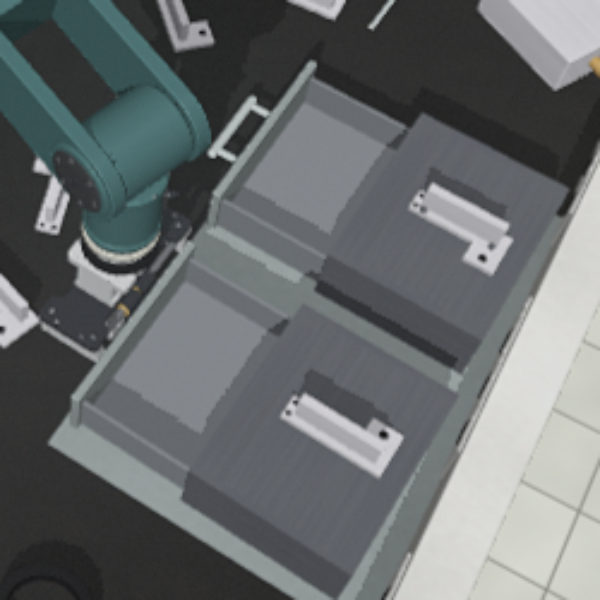

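```bash
python3 - <<'E'
from plan import *
p,psi,s=cur();
f=along(p,'L',.005)
C=(.4217,0.0)
plan([(f[0],f[1],None,86,0),(None,None,.10,86,0),(.50,-.09,.2,66,40),(.4217,-.15,.2,15.4,40)])
E
```

```text
[{"dx": 0, "dy": 0, "dz": -5, "wx": 0, "wy": 0, "wz": 0, "hand": 0}, {"dx": 0, "dy": -36, "dz": -5, "wx": 0, "wy": 0, "wz": 0, "hand": 0}, {"dx": 0, "dy": -72, "dz": -5, "wx": 0, "wy": 0, "wz": 0, "hand": 0}, {"dx": 14, "dy": -106, "dz": 19, "wx": 0, "wy": 7, "wz": 0, "hand": 40}, {"dx": 28, "dy": -139, "dz": 42, "wx": 0, "wy": 13, "wz": 0, "hand": 40}]
[{"dx": 9, "dy": -33, "dz": 26, "wx": 0, "wy": 7, "wz": 0, "hand": 40}, {"dx": -7, "dy": -33, "dz": 38, "wx": 0, "wy": 17, "wz": 0, "hand": 40}, {"dx": -23, "dy": -33, "dz": 49, "wx": 0, "wy": 27, "wz": 0, "hand": 40}, {"dx": -40, "dy": -33, "dz": 60, "wx": 0, "wy": 37, "wz": 0, "hand": 40}, {"dx": -56, "dy": -33, "dz": 72, "wx": 0, "wy": 47, "wz": 0, "hand": 40}]
[{"dx": -19, "dy": 0, "dz": -4, "wx": 0, "wy": 11, "wz": 0, "hand": 40}]
end [ 0.4219 -0.1503  0.1998] 15.0
```

Request:
send_rows([
  {"dx": 0, "dy": 0, "dz": -5, "wx": 0, "wy": 0, "wz": 0, "hand": 0},
  {"dx": 0, "dy": -36, "dz": -5, "wx": 0, "wy": 0, "wz": 0, "hand": 0},
  {"dx": 0, "dy": -72, "dz": -5, "wx": 0, "wy": 0, "wz": 0, "hand": 0},
  {"dx": 14, "dy": -106, "dz": 19, "wx": 0, "wy": 7, "wz": 0, "hand": 40},
  {"dx": 28, "dy": -139, "dz": 42, "wx": 0, "wy": 13, "wz": 0, "hand": 40},
])

```text
t: 5.18
position: [0.524, -0.1052, 0.1667]
orientation: [-1.337, -0.986, 0.984]
ft_force: [0.5, 0.1, 0.3]
opening: 0.0171
```

Request:
send_rows([
  {"dx": 9, "dy": -33, "dz": 26, "wx": 0, "wy": 7, "wz": 0, "hand": 40},
  {"dx": -7, "dy": -33, "dz": 38, "wx": 0, "wy": 17, "wz": 0, "hand": 40},
  {"dx": -23, "dy": -33, "dz": 49, "wx": 0, "wy": 27, "wz": 0, "hand": 40},
  {"dx": -40, "dy": -33, "dz": 60, "wx": 0, "wy": 37, "wz": 0, "hand": 40},
  {"dx": -56, "dy": -33, "dz": 72, "wx": 0, "wy": 47, "wz": 0, "hand": 40},
])

```text
t: 5.8
position: [0.4386, -0.1385, 0.199]
orientation: [-1.542, -0.352, 0.351]
ft_force: [-0.1, -0.1, 0.4]
opening: 0.0402
```

```bash
python3 - <<'E'
from meas import *
from plan import *
for n in('top','scene'):
    d=shot(n,n+'4.png');np.savez(n+'4.npz',**d);print(n);pr(d)
    W=cloud(d)
    # drawer panel/handle pts: panel top z ~.078
    m=((abs(W[...,2]-.078)<.006)&(W[...,0]>.5)&(W[...,0]<.70)&(abs(W[...,1])<.35)).astype(np.uint8)
    k,l,st,c=cv2.connectedComponentsWithStats(m)
    for i in range(1,k):
        if st[i,4]>40: P=W[l==i];print('panel',c[i].round(),st[i,4],cv2.minAreaRect(P[:,:2].astype(np.float32)*1000))
    m=((abs(W[...,2]-.014)<.008)&(W[...,0]>.55)&(W[...,0]<.80)&(abs(W[...,1])<.35)).astype(np.uint8)
    m=cv2.erode(m,np.ones((3,3)))
    k,l,st,c=cv2.connectedComponentsWithStats(m)
    for i in range(1,k):
        if st[i,4]>300: P=W[l==i];print('floor',c[i].round(),st[i,4],cv2.minAreaRect(P[:,:2].astype(np.float32)*1000),np.median(P[:,2]))
E
```

```text
top
[150. 207.] 162 c 0.5282 0.4147 size 89 x 14 ang 1.3 z 0.0369
[190. 253.] 140 c 0.4080 0.3024 size 89 x 12 ang 134.0 z 0.0372
[305. 251.] 133 c 0.4201 0.0016 size 89 x 10 ang 105.5 z 0.0371
[420. 264.] 145 c 0.3950 -0.2965 size 90 x 11 ang 161.5 z 0.0366
[468. 217.] 137 c 0.5204 -0.4210 size 90 x 11 ang 46.6 z 0.0372
panel [247. 180.] 332 ((597.4423828125, 157.93724060058594), (222.7825164794922, 11.905806541442871), 86.51961517333984)
panel [336. 186.] 157 ((586.6109619140625, -74.52633666992188), (104.94316864013672, 11.322982788085938), 86.17543029785156)
panel [382. 190.] 158 ((578.7738647460938, -188.57000732421875), (107.85509490966797, 11.02983283996582), 86.22989654541016)
floor [252. 154.] 2890 ((682.2677001953125, 155.6243133544922), (192.14842224121094, 131.1508026123047), 86.50965118408203) 0.013540297066765739
floor [360. 161.] 2902 ((667.64794921875, -137.71505737304688), (195.67945861816406, 130.7713623046875), 86.05303192138672) 0.013196630592149483
scene
[436. 151.] 125 c 0.5318 0.4080 size 89 x 23 ang 2.3 z 0.0356
[383. 159.] 86 c 0.4094 0.2985 size 95 x 13 ang 
[... 300 characters left out ...]
244 size 89 x 13 ang 46.6 z 0.0366
[215. 353.] 77 c 0.3576 -0.4483 size 63 x 22 ang 52.1 z 0.0397
[222. 377.] 72 c 0.3992 -0.4874 size 70 x 22 ang 49.9 z 0.0394
panel [420. 214.] 257 ((600.7724609375, 152.26727294921875), (225.22940063476562, 11.831795692443848), 86.94795227050781)
panel [363. 293.] 338 ((585.9800415039062, -134.84280395507812), (223.5580596923828, 12.092324256896973), 85.67645263671875)
floor [441. 233.] 1802 ((666.6339721679688, 167.75611877441406), (174.99720764160156, 118.14910125732422), 86.59540557861328) 0.01333473009164643
floor [386. 314.] 2737 ((653.4302368164062, -128.7589111328125), (181.36570739746094, 122.67668914794922), 85.80754852294922) 0.013623613434615489
```

View pics/top4.png

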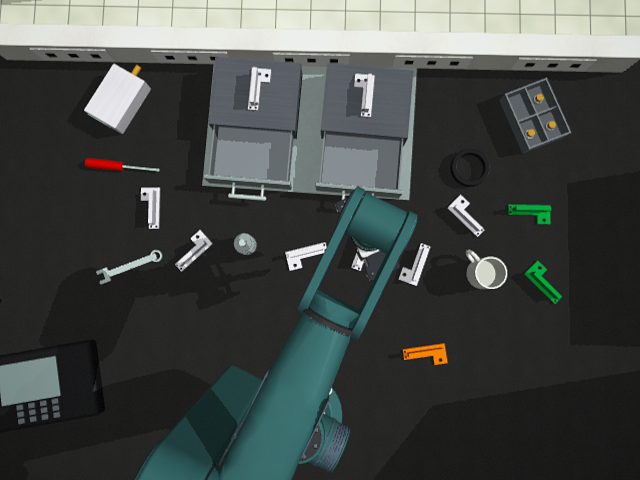

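All six are still in place, and both drawers read about 0.13 open. Hands by the foot rule, using top-picture pixels:
- Left: (150,207), (191,253) and (305,251).
- Right: (363,248), (420,264) and (468,217).
- The green and orange look-alikes are not meant.
- Samples: the unit at image left carries a right-hand bracket, the one at image right a left-hand bracket.

First pick is C at (305,251), a left-hand one.

```bash
cat >> plan.py <<'E'
IN={'R':(.604,.1547),'L':(.5895,-.1334)}
def spot(side,x,y):
    a=AX[side];o=IN[side];return (o[0]+x*math.cos(a)-y*math.sin(a),o[1]+x*math.sin(a)+y*math.cos(a))
E
python3 - <<'E'
from plan import *
C=(.4217,0.0)
plan([(*C,.12,15.4,40),(*C,.055,15.4,40),(*C,.011,15.4,40,1),(*C,.011,15.4,6,4),(*C,.06,15.4,6)])
print(spot('L',.066,.066))
E
```

```text
[{"dx": 15, "dy": 26, "dz": 44, "wx": 0, "wy": 4, "wz": 0, "hand": 40}, {"dx": 31, "dy": 53, "dz": 88, "wx": 0, "wy": 7, "wz": 0, "hand": 40}, {"dx": 46, "dy": 79, "dz": 132, "wx": 0, "wy": 11, "wz": 0, "hand": 40}, {"dx": 46, "dy": 112, "dz": 132, "wx": 0, "wy": 11, "wz": 0, "hand": 40}, {"dx": 46, "dy": 144, "dz": 132, "wx": 0, "wy": 11, "wz": 0, "hand": 40}]
[{"dx": 0, "dy": 44, "dz": 0, "wx": 0, "wy": 0, "wz": 0, "hand": 40}, {"dx": 0, "dy": 44, "dz": 0, "wx": 0, "wy": 0, "wz": 0, "hand": 40}, {"dx": 0, "dy": 44, "dz": 0, "wx": 0, "wy": 0, "wz": 0, "hand": 6}, {"dx": 0, "dy": 44, "dz": 0, "wx": 0, "wy": 0, "wz": 0, "hand": 6}, {"dx": 0, "dy": 44, "dz": 0, "wx": 0, "wy": 0, "wz": 0, "hand": 6}]
[{"dx": 0, "dy": 0, "dz": 0, "wx": 0, "wy": 0, "wz": 0, "hand": 6}, {"dx": 0, "dy": -49, "dz": 0, "wx": 0, "wy": 0, "wz": 0, "hand": 6}]
end [0.4218 0.     0.0601] 14.9
(0.6599431545842607, -0.07216469994996384)
```

Request:
send_rows([
  {"dx": 15, "dy": 26, "dz": 44, "wx": 0, "wy": 4, "wz": 0, "hand": 40},
  {"dx": 31, "dy": 53, "dz": 88, "wx": 0, "wy": 7, "wz": 0, "hand": 40},
  {"dx": 46, "dy": 79, "dz": 132, "wx": 0, "wy": 11, "wz": 0, "hand": 40},
  {"dx": 46, "dy": 112, "dz": 132, "wx": 0, "wy": 11, "wz": 0, "hand": 40},
  {"dx": 46, "dy": 144, "dz": 132, "wx": 0, "wy": 11, "wz": 0, "hand": 40},
])

```text
t: 6.52
position: [0.4226, 0.0026, 0.054]
orientation: [-1.56, -0.211, 0.209]
ft_force: [0.4, -0.8, -0.1]
opening: 0.0401
```

Request:
send_rows([
  {"dx": 0, "dy": 22, "dz": 0, "wx": 0, "wy": 0, "wz": 0, "hand": 40},
  {"dx": 0, "dy": 44, "dz": 0, "wx": 0, "wy": 0, "wz": 0, "hand": 40},
  {"dx": 0, "dy": 44, "dz": 0, "wx": 0, "wy": 0, "wz": 0, "hand": 6},
  {"dx": 0, "dy": 44, "dz": 0, "wx": 0, "wy": 0, "wz": 0, "hand": 6},
  {"dx": 0, "dy": 44, "dz": 0, "wx": 0, "wy": 0, "wz": 0, "hand": 6},
])

```text
t: 7.15
position: [0.4224, 0.0012, 0.0117]
orientation: [-1.561, -0.208, 0.204]
ft_force: [0.2, -0.3, -0.6]
opening: 0.0134
```

Request:
send_rows([
  {"dx": 0, "dy": 0, "dz": 0, "wx": 0, "wy": 0, "wz": 0, "hand": 6},
  {"dx": 0, "dy": 0, "dz": 0, "wx": 0, "wy": 0, "wz": 0, "hand": 6},
  {"dx": 0, "dy": -49, "dz": 0, "wx": 0, "wy": 0, "wz": 0, "hand": 6},
  {"dx": 0, "dy": -99, "dz": 0, "wx": 0, "wy": 0, "wz": 0, "hand": 6},
])

```text
t: 7.65
position: [0.4199, 0.0014, 0.1095]
orientation: [-1.56, -0.203, 0.207]
ft_force: [0.2, -0.3, -1.3]
opening: 0.0097
```

```bash
python3 - <<'E'
from plan import *
p,psi,s=cur();print(p,psi,s['ft_force'],s['opening'])
d=shot('scene','s5.png')
c=d['pixels'][150:310,230:430];cv2.imwrite('pics/s5c.png',cv2.resize(c,None,fx=3,fy=3))
q=spot('L',.066,.066);print(q)
plan([(*q,.14,86,6),(*q,.06,86,6),(*q,.026,86,6,1),(*q,.026,86,24,3),(*q,.06,86,24),(*q,.13,86,40)])
E
```

```text
[0.41992325 0.00137983 0.10951746] 14.991651911602654 [ 0.19607016 -0.29642296 -1.29838273] 0.009666272954570438
(0.6599431545842607, -0.07216469994996384)
[{"dx": 30, "dy": -3, "dz": -19, "wx": 0, "wy": -10, "wz": 0, "hand": 6}, {"dx": 60, "dy": -6, "dz": -38, "wx": 0, "wy": -20, "wz": 0, "hand": 6}, {"dx": 89, "dy": -10, "dz": -56, "wx": 0, "wy": -30, "wz": 0, "hand": 6}, {"dx": 119, "dy": -13, "dz": -75, "wx": 0, "wy": -41, "wz": 0, "hand": 6}, {"dx": 149, "dy": -16, "dz": -94, "wx": 0, "wy": -51, "wz": 0, "hand": 6}]
[{"dx": 4, "dy": -3, "dz": -35, "wx": 0, "wy": -10, "wz": 0, "hand": 6}, {"dx": 8, "dy": -6, "dz": -70, "wx": 0, "wy": -20, "wz": 0, "hand": 6}, {"dx": 8, "dy": 34, "dz": -70, "wx": 0, "wy": -20, "wz": 0, "hand": 6}, {"dx": 8, "dy": 74, "dz": -70, "wx": 0, "wy": -20, "wz": 0, "hand": 6}, {"dx": 8, "dy": 108, "dz": -70, "wx": 0, "wy": -20, "wz": 0, "hand": 6}]
[{"dx": 0, "dy": 0, "dz": 0, "wx": 0, "wy": 0, "wz": 0, "hand": 6}, {"dx": 0, "dy": 0, "dz": 0, "wx": 0, "wy": 0, "wz": 0, "hand": 24}, {"dx": 0, "dy": 0, "dz": 0, "wx": 0, "wy": 0, "wz": 0, "hand": 24}, {"dx": 0, "dy": 0, "dz": 0, "wx": 0, "wy": 0, "wz": 0, "hand": 24}, {"dx": 0, "dy": -34, "dz": 0, "wx": 0, "wy": 0, "wz": 0, "hand": 24}]
[{"dx": 0, "dy": -35, "dz": 0, "wx": 0, "wy": 0, "wz": 0, "hand": 40}, {"dx": 0, "dy": -70, "dz": 0, "wx": 0, "wy": 0, "wz": 0, "hand": 40}]
end [ 0.6602 -0.0725  0.1297] 86.0
```

View pics/s5c.png

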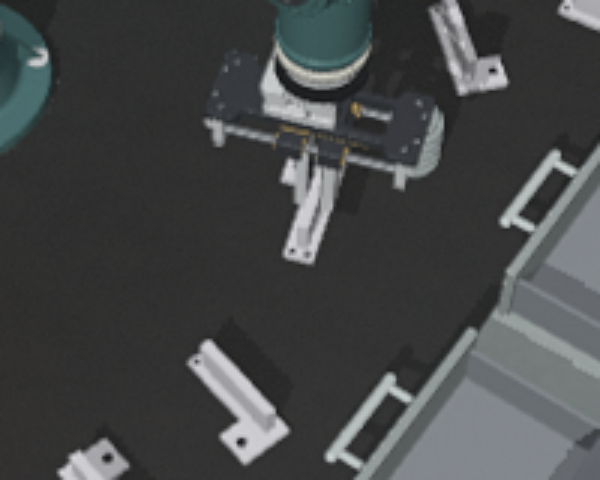

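The bracket is held level across its rib (crop (315,215)). Carrying it to the left-hand drawer.

Request:
send_rows([
  {"dx": 30, "dy": -3, "dz": -19, "wx": 0, "wy": -10, "wz": 0, "hand": 6},
  {"dx": 60, "dy": -6, "dz": -38, "wx": 0, "wy": -20, "wz": 0, "hand": 6},
  {"dx": 89, "dy": -10, "dz": -56, "wx": 0, "wy": -30, "wz": 0, "hand": 6},
  {"dx": 119, "dy": -13, "dz": -75, "wx": 0, "wy": -41, "wz": 0, "hand": 6},
  {"dx": 149, "dy": -16, "dz": -94, "wx": 0, "wy": -51, "wz": 0, "hand": 6},
])

```text
t: 8.32
position: [0.59, -0.0513, 0.1246]
orientation: [-1.376, -0.899, 0.9]
ft_force: [-0.1, -0.2, -1.4]
opening: 0.0102
```

Request:
send_rows([
  {"dx": 4, "dy": -3, "dz": -35, "wx": 0, "wy": -10, "wz": 0, "hand": 6},
  {"dx": 8, "dy": -6, "dz": -70, "wx": 0, "wy": -20, "wz": 0, "hand": 6},
  {"dx": 8, "dy": 34, "dz": -70, "wx": 0, "wy": -20, "wz": 0, "hand": 6},
  {"dx": 8, "dy": 64, "dz": -70, "wx": 0, "wy": -20, "wz": 0, "hand": 6},
  {"dx": 8, "dy": 84, "dz": -70, "wx": 0, "wy": -20, "wz": 0, "hand": 6},
])

```text
t: 8.95
position: [0.6552, -0.0719, 0.0384]
orientation: [-1.238, -1.155, 1.159]
ft_force: [-0.5, 0.6, -0.4]
opening: 0.0096
```

```bash
python3 - <<'E'
from plan import *
p,psi,s=cur();print(p,psi,s['ft_force'],s['opening'])
d=shot('scene','s6.png')
c=d['pixels'][200:400,320:540];cv2.imwrite('pics/s6c.png',cv2.resize(c,None,fx=3,fy=3))
E
```

```text
[ 0.65522225 -0.07192967  0.03840447] 85.99602624987351 [-0.49048542  0.56652731 -0.37457502] 0.009646905652927343
```

View pics/s6c.png

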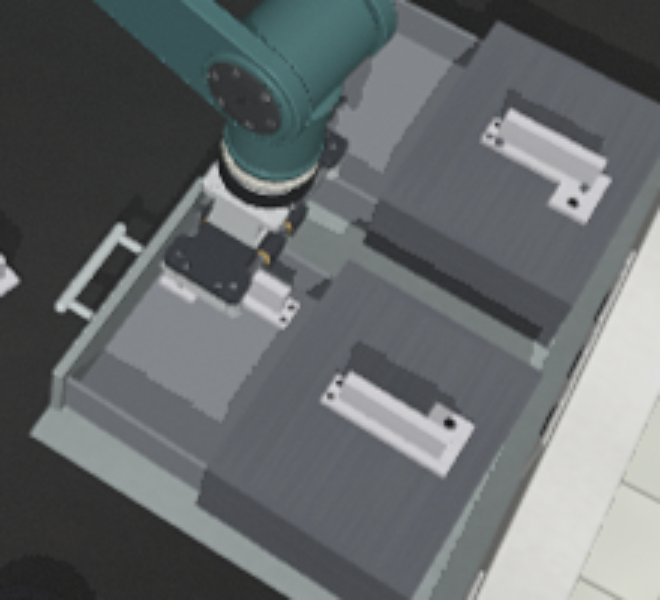

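Request:
send_rows([
  {"dx": 0, "dy": 7, "dz": 0, "wx": 0, "wy": 0, "wz": 0, "hand": 6},
  {"dx": 0, "dy": 12, "dz": 0, "wx": 0, "wy": 0, "wz": 0, "hand": 6},
  {"dx": 0, "dy": 12, "dz": 0, "wx": 0, "wy": 0, "wz": 0, "hand": 6},
  {"dx": 0, "dy": 12, "dz": 0, "wx": 0, "wy": 0, "wz": 0, "hand": 24},
  {"dx": 0, "dy": 12, "dz": 0, "wx": 0, "wy": 0, "wz": 0, "hand": 24},
])

```text
t: 9.62
position: [0.6572, -0.0723, 0.0306]
orientation: [-1.243, -1.159, 1.157]
ft_force: [-0.3, -0.7, -0.2]
opening: 0.0229
```

Request:
send_rows([
  {"dx": 0, "dy": 0, "dz": 0, "wx": 0, "wy": 0, "wz": 0, "hand": 24},
  {"dx": 0, "dy": -30, "dz": 0, "wx": 0, "wy": 0, "wz": 0, "hand": 24},
  {"dx": 0, "dy": -70, "dz": 0, "wx": 0, "wy": 0, "wz": 0, "hand": 40},
  {"dx": 0, "dy": -110, "dz": 0, "wx": 0, "wy": 0, "wz": 0, "hand": 40},
])

```text
t: 10.12
position: [0.6564, -0.0721, 0.1405]
orientation: [-1.241, -1.157, 1.158]
ft_force: [0.9, -0.1, 0.3]
opening: 0.0388
```

```bash
python3 - <<'E'
from plan import *
from meas import *
p,psi,s=cur();print(p,psi,s['ft_force'],s['opening'])
for n in('top','scene'):
    d=shot(n,n+'7.png');print(n);pr(d)
B=(.4100,.2990)
plan([(.58,.10,.15,70,40),(*B,.13,43.8,40),(*B,.06,43.8,40),(*B,.011,43.8,40,1),(*B,.011,43.8,6,5),(*B,.06,43.8,6),(*B,.12,43.8,6)])
E
```

```text
[ 0.65635479 -0.07211881  0.1405409 ] 86.00094060205208 [ 0.86194018 -0.06861966  0.25328368] 0.03881162227299921
top
[150. 207.] 126 c 0.5280 0.4140 size 88 x 12 ang 1.0 z 0.0371
[190. 253.] 152 c 0.4081 0.3018 size 90 x 11 ang 134.3 z 0.0364
[363. 249.] 136 c 0.4308 -0.1479 size 89 x 10 ang 161.0 z 0.0374
[420. 264.] 145 c 0.3951 -0.2967 size 89 x 11 ang 161.3 z 0.0367
[469. 218.] 136 c 0.5205 -0.4210 size 90 x 12 ang 46.4 z 0.0371
scene
[381. 153.] 47 c 0.3972 0.3122 size 51 x 10 ang 136.5 z 0.0364
[367. 200.] 67 c 0.4433 0.1416 size 48 x 24 ang 20.2 z 0.0377
[309. 277.] 151 c 0.4338 -0.1520 size 90 x 13 ang 161.2 z 0.0369
[265. 315.] 158 c 0.3982 -0.3008 size 91 x 12 ang 161.2 z 0.0376
[279. 381.] 202 c 0.5227 -0.4247 size 89 x 14 ang 46.7 z 0.0373
[216. 353.] 76 c 0.3575 -0.4477 size 62 x 21 ang 48.2 z 0.0380
[223. 377.] 72 c 0.3982 -0.4879 size 69 x 21 ang 49.7 z 0.0384
[{"dx": 42, "dy": -1, "dz": 23, "wx": 0, "wy": 4, "wz": 0, "hand": 40}, {"dx": 83, "dy": -2, "dz": 46, "wx": 0, "wy": 8, "wz": 0, "hand": 40}, {"dx": 125, "dy": -3, "dz": 69, "wx": 0, "wy": 12, "wz": 0, "hand": 
[... 597 characters left out ...]
 84, "dz": 0, "wx": 0, "wy": 0, "wz": 0, "hand": 40}, {"dx": 0, "dy": 84, "dz": 0, "wx": 0, "wy": 0, "wz": 0, "hand": 40}, {"dx": 0, "dy": 84, "dz": 0, "wx": 0, "wy": 0, "wz": 0, "hand": 6}, {"dx": 0, "dy": 84, "dz": 0, "wx": 0, "wy": 0, "wz": 0, "hand": 6}]
[{"dx": 0, "dy": 0, "dz": 0, "wx": 0, "wy": 0, "wz": 0, "hand": 6}, {"dx": 0, "dy": 0, "dz": 0, "wx": 0, "wy": 0, "wz": 0, "hand": 6}, {"dx": 0, "dy": 0, "dz": 0, "wx": 0, "wy": 0, "wz": 0, "hand": 6}, {"dx": 0, "dy": -49, "dz": 0, "wx": 0, "wy": 0, "wz": 0, "hand": 6}, {"dx": 0, "dy": -79, "dz": 0, "wx": 0, "wy": 0, "wz": 0, "hand": 6}]
[{"dx": 0, "dy": -30, "dz": 0, "wx": 0, "wy": 0, "wz": 0, "hand": 6}]
end [0.4099 0.2992 0.1196] 44.0
```

View pics/scene7.png

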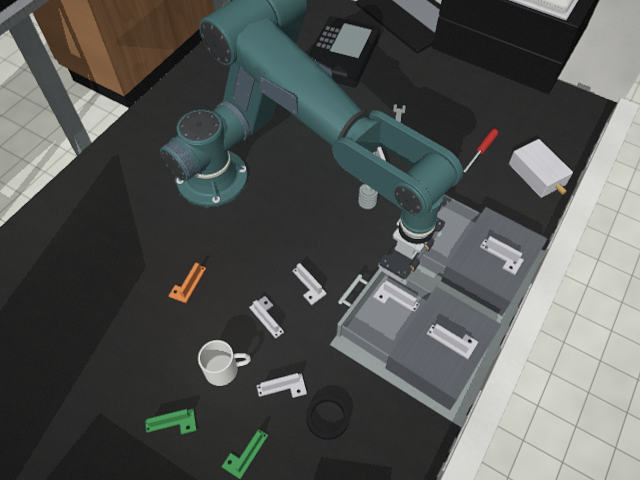

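C stands upright in the left-hand drawer (scene (397,293)). Next is B at top (190,253), also left-hand.

Request:
send_rows([
  {"dx": 42, "dy": -1, "dz": 23, "wx": 0, "wy": 4, "wz": 0, "hand": 40},
  {"dx": 83, "dy": -2, "dz": 46, "wx": 0, "wy": 8, "wz": 0, "hand": 40},
  {"dx": 125, "dy": -3, "dz": 69, "wx": 0, "wy": 12, "wz": 0, "hand": 40},
  {"dx": 167, "dy": -3, "dz": 92, "wx": 0, "wy": 16, "wz": 0, "hand": 40},
  {"dx": 204, "dy": 1, "dz": 128, "wx": 0, "wy": 21, "wz": 0, "hand": 40},
])

```text
t: 10.85
position: [0.5423, 0.1417, 0.1374]
orientation: [-1.385, -0.88, 0.88]
ft_force: [0.1, 0.1, 0.2]
opening: 0.0402
```

Request:
send_rows([
  {"dx": 22, "dy": 4, "dz": 48, "wx": 0, "wy": 5, "wz": 0, "hand": 40},
  {"dx": 43, "dy": 8, "dz": 96, "wx": 0, "wy": 11, "wz": 0, "hand": 40},
  {"dx": 65, "dy": 12, "dz": 143, "wx": 0, "wy": 16, "wz": 0, "hand": 40},
  {"dx": 87, "dy": 16, "dz": 191, "wx": 0, "wy": 21, "wz": 0, "hand": 40},
  {"dx": 87, "dy": 51, "dz": 191, "wx": 0, "wy": 21, "wz": 0, "hand": 40},
])

```text
t: 11.48
position: [0.4059, 0.3033, 0.0889]
orientation: [-1.483, -0.608, 0.6]
ft_force: [-0.2, 1.0, -1.0]
opening: 0.0397
```

```bash
python3 - <<'E'
from plan import *
p,psi,s=cur();print(p,psi,s['ft_force'],s['opening'])
d=shot('scene','s8.png')
c=d['pixels'][80:240,300:500];cv2.imwrite('pics/s8c.png',cv2.resize(c,None,fx=3,fy=3))
B=(.4100,.2990)
plan([(*B,.06,43.8,40),(*B,.011,43.8,40,1),(*B,.011,43.8,6,5),(*B,.06,43.8,6),(*B,.12,43.8,6)])
E
```

```text
[0.40585938 0.30329401 0.0888752 ] 44.28116192608078 [-0.20740477  0.97532476 -1.02378286] 0.03973031876012648
[{"dx": 5, "dy": 22, "dz": -6, "wx": 0, "wy": 0, "wz": 0, "hand": 40}, {"dx": 5, "dy": 71, "dz": -6, "wx": 0, "wy": 0, "wz": 0, "hand": 40}, {"dx": 5, "dy": 71, "dz": -6, "wx": 0, "wy": 0, "wz": 0, "hand": 40}, {"dx": 5, "dy": 71, "dz": -6, "wx": 0, "wy": 0, "wz": 0, "hand": 6}, {"dx": 5, "dy": 71, "dz": -6, "wx": 0, "wy": 0, "wz": 0, "hand": 6}]
[{"dx": 0, "dy": 0, "dz": 0, "wx": 0, "wy": 0, "wz": 0, "hand": 6}, {"dx": 0, "dy": 0, "dz": 0, "wx": 0, "wy": 0, "wz": 0, "hand": 6}, {"dx": 0, "dy": 0, "dz": 0, "wx": 0, "wy": 0, "wz": 0, "hand": 6}, {"dx": 0, "dy": -49, "dz": 0, "wx": 0, "wy": 0, "wz": 0, "hand": 6}, {"dx": 0, "dy": -79, "dz": 0, "wx": 0, "wy": 0, "wz": 0, "hand": 6}]
[{"dx": 0, "dy": -30, "dz": 0, "wx": 0, "wy": 0, "wz": 0, "hand": 6}]
end [0.4106 0.2989 0.1198] 44.2
```

View pics/s8c.png

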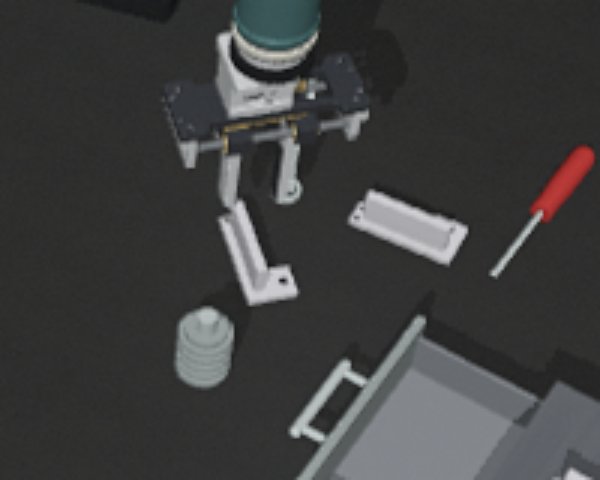

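```bash
sed -i 's/p,psi,s=cur() if start is None else start/cams.get_image("top"); p,psi,s=cur() if start is None else start/' plan.py
python3 - <<'E'
from plan import *
for i in range(6):
    p,psi,s=cur();print(s['t'],p.round(4),round(psi,2),s['joint_velocities'].round(3)); cams.get_image('top')
B=(.4100,.2990)
plan([(*B,.06,43.8,40),(*B,.011,43.8,40,1),(*B,.011,43.8,6,5),(*B,.06,43.8,6),(*B,.12,43.8,6)])
E
```

```text
11.525 [0.4028 0.2998 0.0818] 44.21 [-0.039  0.018  0.02  -0.009  0.117 -0.011]
11.575 [0.403  0.2988 0.0828] 44.12 [-0.029 -0.018 -0.063 -0.     0.04  -0.   ]
11.625 [0.4046 0.299  0.0849] 44.05 [-0.022 -0.018 -0.062  0.001  0.006  0.   ]
11.675 [0.4061 0.2993 0.0866] 44.0 [-0.015 -0.016 -0.043  0.003 -0.001  0.004]
11.725 [0.4071 0.2996 0.0877] 43.96 [-0.012 -0.01  -0.026  0.003 -0.002 -0.   ]
11.775 [0.4077 0.2997 0.0884] 43.94 [-0.005 -0.008 -0.012  0.002 -0.002  0.001]
[{"dx": 1, "dy": 29, "dz": -2, "wx": 0, "wy": 0, "wz": 0, "hand": 40}, {"dx": 1, "dy": 78, "dz": -2, "wx": 0, "wy": 0, "wz": 0, "hand": 40}, {"dx": 1, "dy": 78, "dz": -2, "wx": 0, "wy": 0, "wz": 0, "hand": 40}, {"dx": 1, "dy": 78, "dz": -2, "wx": 0, "wy": 0, "wz": 0, "hand": 6}, {"dx": 1, "dy": 78, "dz": -2, "wx": 0, "wy": 0, "wz": 0, "hand": 6}]
[{"dx": 0, "dy": 0, "dz": 0, "wx": 0, "wy": 0, "wz": 0, "hand": 6}, {"dx": 0, "dy": 0, "dz": 0, "wx": 0, "wy": 0, "wz": 0, "hand": 6}, {"dx": 0, "dy": 0, "dz": 0, "wx": 0, "wy": 0, "wz": 0, "hand": 6}, {"dx": 0, "dy": -49, "dz": 0, "wx": 0, "wy": 0, "wz": 0, "hand": 6}, {"dx": 0, "dy": -79, "dz": 0, "wx": 0, "wy": 0, "wz": 0, "hand": 6}]
[{"dx": 0, "dy": -30, "dz": 0, "wx": 0, "wy": 0, "wz": 0, "hand": 6}]
end [0.4101 0.2991 0.1198] 43.9
```

Request:
send_rows([
  {"dx": 1, "dy": 29, "dz": -2, "wx": 0, "wy": 0, "wz": 0, "hand": 40},
  {"dx": 1, "dy": 56, "dz": -2, "wx": 0, "wy": 0, "wz": 0, "hand": 40},
  {"dx": 1, "dy": 77, "dz": -2, "wx": 0, "wy": 0, "wz": 0, "hand": 40},
  {"dx": 1, "dy": 77, "dz": -2, "wx": 0, "wy": 0, "wz": 0, "hand": 40},
  {"dx": 1, "dy": 77, "dz": -2, "wx": 0, "wy": 0, "wz": 0, "hand": 6},
])

```text
t: 12.5
position: [0.41, 0.2995, 0.0119]
orientation: [-1.486, -0.602, 0.598]
ft_force: [-0.3, -0.4, -0.6]
opening: 0.033
```

Request:
send_rows([
  {"dx": 0, "dy": 0, "dz": 0, "wx": 0, "wy": 0, "wz": 0, "hand": 6},
  {"dx": 0, "dy": 0, "dz": 0, "wx": 0, "wy": 0, "wz": 0, "hand": 6},
  {"dx": 0, "dy": 0, "dz": 0, "wx": 0, "wy": 0, "wz": 0, "hand": 6},
  {"dx": 0, "dy": 0, "dz": 0, "wx": 0, "wy": 0, "wz": 0, "hand": 6},
])

```text
t: 13.0
position: [0.4095, 0.2996, 0.0114]
orientation: [-1.486, -0.602, 0.599]
ft_force: [0.3, -0.3, 4.3]
opening: 0.0099
```

Request:
send_rows([
  {"dx": 0, "dy": -30, "dz": 0, "wx": 0, "wy": 0, "wz": 0, "hand": 6},
  {"dx": 0, "dy": -70, "dz": 0, "wx": 0, "wy": 0, "wz": 0, "hand": 6},
  {"dx": 0, "dy": -110, "dz": 0, "wx": 0, "wy": 0, "wz": 0, "hand": 6},
])

```text
t: 13.38
position: [0.408, 0.2986, 0.1205]
orientation: [-1.486, -0.598, 0.602]
ft_force: [0.4, 1.0, -1.8]
opening: 0.01
```

```bash
sed -i 's/cams.get_image("top"); p,psi/[cams.get_image("top") for _ in range(8)]; p,psi/' plan.py
python3 - <<'E'
from plan import *
q=spot('L',.066,-.068);print(q)
plan([(.58,.12,.17,66,6),(*q,.14,86,6,1),(*q,.06,86,6),(*q,.036,86,6,1)])
p,psi,s=cur();print(s['t'],p,psi,s['ft_force'],s['opening'])
d=shot('scene','s9.png')
c=d['pixels'][80:240,300:500];cv2.imwrite('pics/s9c.png',cv2.resize(c,None,fx=3,fy=3))
E
```

```text
(0.650595787102548, -0.2058382826847803)
[{"dx": 0, "dy": -10, "dz": -50, "wx": 0, "wy": -4, "wz": 0, "hand": 6}, {"dx": 0, "dy": -21, "dz": -99, "wx": 0, "wy": -9, "wz": 0, "hand": 6}, {"dx": 0, "dy": -31, "dz": -149, "wx": 0, "wy": -13, "wz": 0, "hand": 6}, {"dx": 0, "dy": -42, "dz": -198, "wx": 0, "wy": -18, "wz": 0, "hand": 6}, {"dx": 0, "dy": -52, "dz": -248, "wx": 0, "wy": -22, "wz": 0, "hand": 6}]
[{"dx": -45, "dy": 5, "dz": -33, "wx": 0, "wy": -3, "wz": 0, "hand": 6}, {"dx": -90, "dy": 10, "dz": -66, "wx": 0, "wy": -7, "wz": 0, "hand": 6}, {"dx": -134, "dy": 15, "dz": -99, "wx": 0, "wy": -10, "wz": 0, "hand": 6}, {"dx": -179, "dy": 20, "dz": -131, "wx": 0, "wy": -13, "wz": 0, "hand": 6}, {"dx": -224, "dy": 25, "dz": -164, "wx": 0, "wy": -17, "wz": 0, "hand": 6}]
[{"dx": -53, "dy": 5, "dz": -19, "wx": 0, "wy": -3, "wz": 0, "hand": 6}, {"dx": -53, "dy": 5, "dz": -19, "wx": 0, "wy": -3, "wz": 0, "hand": 6}, {"dx": -53, "dy": 45, "dz": -19, "wx": 0, "wy": -3, "wz": 0, "hand": 6}, {"dx": -53, "dy": 85, "dz": -19, "wx": 0, "wy": -3, "wz": 0, "hand": 6}, {"dx": -53, "dy": 109, "dz": -19, "wx": 0, "wy": -3, "wz": 0, "hand": 6}]
[{"dx": 0, "dy": 0, "dz": 0, "wx": 0, "wy": 0, "wz": 0, "hand": 6}]
end [ 0.651  -0.2063  0.0361] 86.0
13.775 [0.40756272 0.29838615 0.1180594 ] 44.00093707944957 [ 0.08613946 -0.13930929 -1.74981115] 0.009805411427656528
```

View pics/s9c.png

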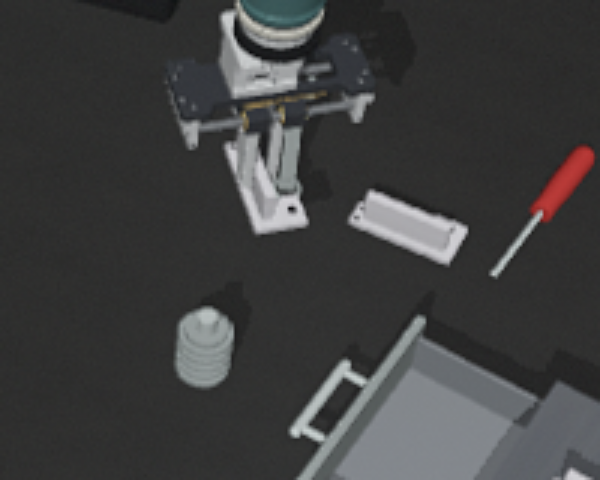

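B is held (crop (265,190)). Carrying it to the left-hand drawer.

Request:
send_rows([
  {"dx": 0, "dy": -10, "dz": -50, "wx": 0, "wy": -4, "wz": 0, "hand": 6},
  {"dx": 0, "dy": -21, "dz": -99, "wx": 0, "wy": -9, "wz": 0, "hand": 6},
  {"dx": 0, "dy": -31, "dz": -149, "wx": 0, "wy": -13, "wz": 0, "hand": 6},
  {"dx": 0, "dy": -42, "dz": -198, "wx": 0, "wy": -18, "wz": 0, "hand": 6},
  {"dx": 0, "dy": -52, "dz": -248, "wx": 0, "wy": -22, "wz": 0, "hand": 6},
])

```text
t: 14.45
position: [0.5816, 0.1195, 0.1715]
orientation: [-1.377, -0.896, 0.898]
ft_force: [0.8, 0.9, -0.5]
opening: 0.01
```

Request:
send_rows([
  {"dx": -45, "dy": 5, "dz": -33, "wx": 0, "wy": -3, "wz": 0, "hand": 6},
  {"dx": -90, "dy": 10, "dz": -66, "wx": 0, "wy": -7, "wz": 0, "hand": 6},
  {"dx": -134, "dy": 15, "dz": -99, "wx": 0, "wy": -10, "wz": 0, "hand": 6},
  {"dx": -179, "dy": 20, "dz": -131, "wx": 0, "wy": -13, "wz": 0, "hand": 6},
  {"dx": -224, "dy": 25, "dz": -164, "wx": 0, "wy": -17, "wz": 0, "hand": 6},
])

```text
t: 15.08
position: [0.6395, -0.1522, 0.1457]
orientation: [-1.261, -1.119, 1.121]
ft_force: [-0.3, 1.3, -1.3]
opening: 0.0097
```

Request:
send_rows([
  {"dx": -53, "dy": 5, "dz": -19, "wx": 0, "wy": -3, "wz": 0, "hand": 6},
  {"dx": -53, "dy": 5, "dz": -19, "wx": 0, "wy": -3, "wz": 0, "hand": 6},
  {"dx": -53, "dy": 5, "dz": -19, "wx": 0, "wy": -3, "wz": 0, "hand": 6},
])

```text
t: 15.45
position: [0.6517, -0.2051, 0.141]
orientation: [-1.239, -1.156, 1.157]
ft_force: [-0.6, 0.5, -1.3]
opening: 0.0098
```

```bash
python3 - <<'E'
from plan import *
q=spot('L',.066,-.068);print(q)
plan([(*q,.07,86,6),(*q,.036,86,6),(*q,.026,86,6,2),(*q,.026,86,24,3),(*q,.06,86,24),(*q,.13,86,40)])
p,psi,s=cur();print(s['t'],p,psi,s['ft_force'],s['opening'])
d=shot('scene','s10.png')
c=d['pixels'][200:400,320:540];cv2.imwrite('pics/s10c.png',cv2.resize(c,None,fx=3,fy=3))
E
```

```text
(0.650595787102548, -0.2058382826847803)
[{"dx": -1, "dy": 36, "dz": 1, "wx": 0, "wy": 0, "wz": 0, "hand": 6}, {"dx": -1, "dy": 73, "dz": 2, "wx": 0, "wy": 0, "wz": 0, "hand": 6}, {"dx": -1, "dy": 107, "dz": 2, "wx": 0, "wy": 0, "wz": 0, "hand": 6}, {"dx": -1, "dy": 117, "dz": 2, "wx": 0, "wy": 0, "wz": 0, "hand": 6}, {"dx": -1, "dy": 117, "dz": 2, "wx": 0, "wy": 0, "wz": 0, "hand": 6}]
[{"dx": 0, "dy": 0, "dz": 0, "wx": 0, "wy": 0, "wz": 0, "hand": 6}, {"dx": 0, "dy": 0, "dz": 0, "wx": 0, "wy": 0, "wz": 0, "hand": 24}, {"dx": 0, "dy": 0, "dz": 0, "wx": 0, "wy": 0, "wz": 0, "hand": 24}, {"dx": 0, "dy": 0, "dz": 0, "wx": 0, "wy": 0, "wz": 0, "hand": 24}, {"dx": 0, "dy": -34, "dz": 0, "wx": 0, "wy": 0, "wz": 0, "hand": 24}]
[{"dx": 0, "dy": -35, "dz": 0, "wx": 0, "wy": 0, "wz": 0, "hand": 40}, {"dx": 0, "dy": -70, "dz": 0, "wx": 0, "wy": 0, "wz": 0, "hand": 40}]
end [ 0.6503 -0.2055  0.1299] 86.1
15.85 [ 0.65236529 -0.20466443  0.14293847] 86.06732747283216 [-0.33792095 -0.47229231 -1.11714122] 0.00979290686177798
```

View pics/s10c.png

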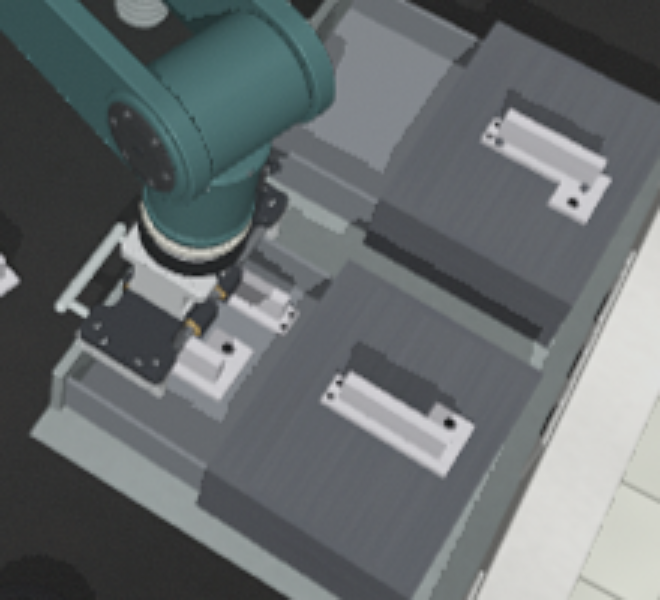

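Request:
send_rows([
  {"dx": -1, "dy": 36, "dz": 1, "wx": 0, "wy": 0, "wz": 0, "hand": 6},
  {"dx": -1, "dy": 73, "dz": 2, "wx": 0, "wy": 0, "wz": 0, "hand": 6},
  {"dx": -1, "dy": 100, "dz": 2, "wx": 0, "wy": 0, "wz": 0, "hand": 6},
  {"dx": -1, "dy": 115, "dz": 2, "wx": 0, "wy": 0, "wz": 0, "hand": 6},
  {"dx": -1, "dy": 117, "dz": 2, "wx": 0, "wy": 0, "wz": 0, "hand": 6},
])

```text
t: 16.52
position: [0.6505, -0.2064, 0.0257]
orientation: [-1.242, -1.158, 1.158]
ft_force: [-0.7, -0.9, -1.3]
opening: 0.0101
```

Request:
send_rows([
  {"dx": 0, "dy": 0, "dz": 0, "wx": 0, "wy": 0, "wz": 0, "hand": 6},
  {"dx": 0, "dy": 0, "dz": 0, "wx": 0, "wy": 0, "wz": 0, "hand": 24},
  {"dx": 0, "dy": 0, "dz": 0, "wx": 0, "wy": 0, "wz": 0, "hand": 24},
  {"dx": 0, "dy": 0, "dz": 0, "wx": 0, "wy": 0, "wz": 0, "hand": 24},
  {"dx": 0, "dy": -34, "dz": 0, "wx": 0, "wy": 0, "wz": 0, "hand": 24},
])

```text
t: 17.15
position: [0.6477, -0.2054, 0.0558]
orientation: [-1.234, -1.154, 1.159]
ft_force: [0.2, 0.2, 0.3]
opening: 0.024
```

Request:
send_rows([
  {"dx": 0, "dy": -35, "dz": 0, "wx": 0, "wy": 0, "wz": 0, "hand": 40},
  {"dx": 0, "dy": -90, "dz": 0, "wx": 0, "wy": 0, "wz": 0, "hand": 40},
])

```text
t: 17.4
position: [0.6489, -0.2059, 0.1483]
orientation: [-1.237, -1.155, 1.158]
ft_force: [1.4, -0.6, 0.0]
opening: 0.0384
```

```bash
python3 - <<'E'
from plan import *
from meas import *
A=(.5303,.4115)
plan([(.60,.05,.16,86,40),(*A,.13,91.8,40,3)])
p,psi,s=cur();print(s['t'],p,psi,s['ft_force'],s['opening'])
for n in('top','scene'):
    d=shot(n,n+'11.png');print(n);pr(d)
c=d['pixels'][200:400,320:540];cv2.imwrite('pics/s11c.png',cv2.resize(c,None,fx=3,fy=3))
E
```

```text
[{"dx": 50, "dy": -3, "dz": 13, "wx": 0, "wy": 0, "wz": 0, "hand": 40}, {"dx": 101, "dy": -5, "dz": 27, "wx": 0, "wy": 0, "wz": 0, "hand": 40}, {"dx": 151, "dy": -8, "dz": 40, "wx": 0, "wy": 0, "wz": 0, "hand": 40}, {"dx": 202, "dy": -11, "dz": 53, "wx": 0, "wy": 0, "wz": 0, "hand": 40}, {"dx": 252, "dy": -13, "dz": 67, "wx": 0, "wy": 0, "wz": 0, "hand": 40}]
[{"dx": 51, "dy": 4, "dz": 13, "wx": 0, "wy": -1, "wz": 0, "hand": 40}, {"dx": 102, "dy": 8, "dz": 27, "wx": 0, "wy": -2, "wz": 0, "hand": 40}, {"dx": 152, "dy": 13, "dz": 40, "wx": 0, "wy": -2, "wz": 0, "hand": 40}, {"dx": 203, "dy": 17, "dz": 54, "wx": 0, "wy": -3, "wz": 0, "hand": 40}, {"dx": 254, "dy": 21, "dz": 67, "wx": 0, "wy": -4, "wz": 0, "hand": 40}]
[{"dx": 52, "dy": 4, "dz": 10, "wx": 0, "wy": -1, "wz": 0, "hand": 40}, {"dx": 103, "dy": 9, "dz": 20, "wx": 0, "wy": -2, "wz": 0, "hand": 40}, {"dx": 103, "dy": 9, "dz": 20, "wx": 0, "wy": -2, "wz": 0, "hand": 40}, {"dx": 103, "dy": 9, "dz": 20, "wx": 0, "wy": -2, "wz": 0, "hand": 40}, {"dx": 103, "dy": 9, "dz": 20, "wx": 0, "wy": -2, "wz": 0, "hand": 40}]
end [0.5307 0.4112 0.1297] 92.0
17.8 [ 0.64905623 -0.20596049  0.1467477 ] 85.99737388504954 [-0.53904858  0.95228943 -0.14417684] 0.04039557439237805
top
[150. 206.] 125 c 0.5282 0.4144 size 89 x 11 ang 0.8 z 0.0377
[420. 264.] 145 c 0.3954 -0.2965 size 90 x 11 ang 161.4 z 0.0369
[469. 217.] 139 c 0.5202 -0.4211 size 90 x 11 ang 46.8 z 0.0373
scene
[436. 150.] 84 c 0.5304 0.4097 size 88 x 24 ang 1.4 z 0.0370
[366. 200.] 58 c 0.4392 0.1377 size 45 x 17 ang 6.1 z 0.0383
[309. 277.] 146 c 0.4341 -0.1517 size 92 x 13 ang 161.0 z 0.0374
[265. 314.] 153 c 0.3974 -0.2999 size 91 x 12 ang 161.2 z 0.0371
[280. 381.] 202 c 0.5228 -0.4248 size 89 x 12 ang 46.3 z 0.0374
[216. 353.] 74 c 0.3570 -0.4471 size 63 x 21 ang 48.1 z 0.0391
[223. 377.] 70 c 0.3984 -0.4875 size 71 x 24 ang 49.0 z 0.0380
```

View pics/s11c.png

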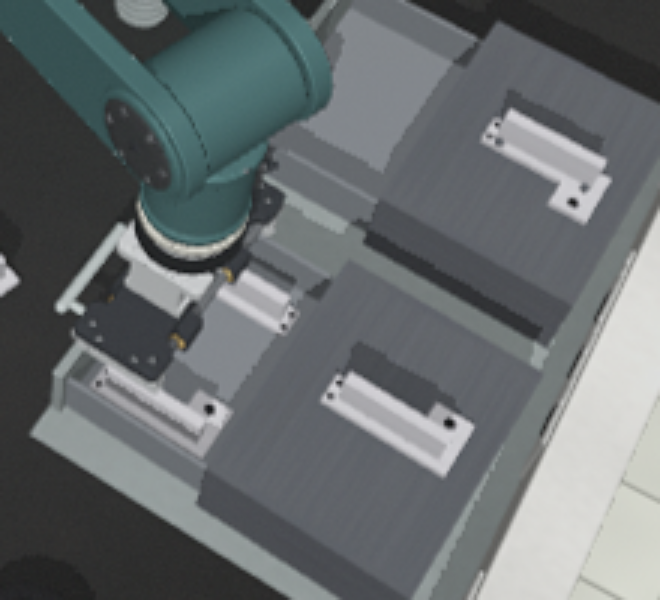

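B stands in the left-hand drawer (crop (165,405)). Next is A.

Request:
send_rows([
  {"dx": 50, "dy": -3, "dz": 13, "wx": 0, "wy": 0, "wz": 0, "hand": 40},
  {"dx": 101, "dy": -5, "dz": 27, "wx": 0, "wy": 0, "wz": 0, "hand": 40},
  {"dx": 151, "dy": -8, "dz": 40, "wx": 0, "wy": 0, "wz": 0, "hand": 40},
  {"dx": 202, "dy": -11, "dz": 53, "wx": 0, "wy": 0, "wz": 0, "hand": 40},
  {"dx": 252, "dy": -13, "dz": 67, "wx": 0, "wy": 0, "wz": 0, "hand": 40},
])

```text
t: 18.52
position: [0.6001, 0.0513, 0.1617]
orientation: [-1.24, -1.157, 1.158]
ft_force: [0.8, 0.4, 0.9]
opening: 0.0401
```

Request:
send_rows([
  {"dx": 51, "dy": 4, "dz": 13, "wx": 0, "wy": -1, "wz": 0, "hand": 40},
  {"dx": 102, "dy": 8, "dz": 27, "wx": 0, "wy": -2, "wz": 0, "hand": 40},
  {"dx": 152, "dy": 13, "dz": 40, "wx": 0, "wy": -2, "wz": 0, "hand": 40},
  {"dx": 203, "dy": 17, "dz": 54, "wx": 0, "wy": -3, "wz": 0, "hand": 40},
  {"dx": 254, "dy": 21, "dz": 67, "wx": 0, "wy": -4, "wz": 0, "hand": 40},
])

```text
t: 19.15
position: [0.5509, 0.3092, 0.1404]
orientation: [-1.208, -1.208, 1.211]
ft_force: [0.2, 0.1, 0.9]
opening: 0.04
```

Request:
send_rows([
  {"dx": 52, "dy": 4, "dz": 10, "wx": 0, "wy": -1, "wz": 0, "hand": 40},
  {"dx": 103, "dy": 9, "dz": 20, "wx": 0, "wy": -2, "wz": 0, "hand": 40},
  {"dx": 103, "dy": 9, "dz": 20, "wx": 0, "wy": -2, "wz": 0, "hand": 40},
  {"dx": 103, "dy": 9, "dz": 20, "wx": 0, "wy": -2, "wz": 0, "hand": 40},
])

```text
t: 19.65
position: [0.5316, 0.4101, 0.1316]
orientation: [-1.193, -1.234, 1.237]
ft_force: [-0.7, -0.5, -0.2]
opening: 0.04
```

```bash
python3 - <<'E'
from plan import *
A=(.5300,.4120)
plan([(*A,.06,91.5,40),(*A,.03,91.5,40),(*A,.011,91.5,40,2),(*A,.011,91.5,6,5),(*A,.06,91.5,6),(*A,.13,91.5,6)])
p,psi,s=cur();print(s['t'],p,psi)
d=shot('scene','s12.png')
c=d['pixels'][70:230,350:550];cv2.imwrite('pics/s12c.png',cv2.resize(c,None,fx=3,fy=3))
E
```

```text
[{"dx": 1, "dy": 36, "dz": 1, "wx": 0, "wy": 0, "wz": 0, "hand": 40}, {"dx": 2, "dy": 73, "dz": 2, "wx": 0, "wy": 0, "wz": 0, "hand": 40}, {"dx": 2, "dy": 103, "dz": 2, "wx": 0, "wy": 0, "wz": 0, "hand": 40}, {"dx": 2, "dy": 122, "dz": 2, "wx": 0, "wy": 0, "wz": 0, "hand": 40}, {"dx": 2, "dy": 122, "dz": 2, "wx": 0, "wy": 0, "wz": 0, "hand": 40}]
[{"dx": 0, "dy": 0, "dz": 0, "wx": 0, "wy": 0, "wz": 0, "hand": 40}, {"dx": 0, "dy": 0, "dz": 0, "wx": 0, "wy": 0, "wz": 0, "hand": 6}, {"dx": 0, "dy": 0, "dz": 0, "wx": 0, "wy": 0, "wz": 0, "hand": 6}, {"dx": 0, "dy": 0, "dz": 0, "wx": 0, "wy": 0, "wz": 0, "hand": 6}, {"dx": 0, "dy": 0, "dz": 0, "wx": 0, "wy": 0, "wz": 0, "hand": 6}]
[{"dx": 0, "dy": 0, "dz": 0, "wx": 0, "wy": 0, "wz": 0, "hand": 6}, {"dx": 0, "dy": -49, "dz": 0, "wx": 0, "wy": 0, "wz": 0, "hand": 6}, {"dx": 0, "dy": -84, "dz": 0, "wx": 0, "wy": 0, "wz": 0, "hand": 6}, {"dx": 0, "dy": -119, "dz": 0, "wx": 0, "wy": 0, "wz": 0, "hand": 6}]
end [0.5301 0.4119 0.1298] 91.9
20.05 [0.53221069 0.40998235 0.13282363] 91.93108334462568
```

View pics/s12c.png

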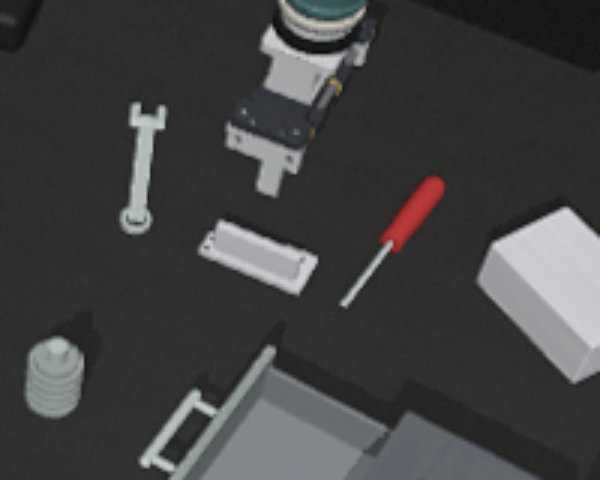

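Request:
send_rows([
  {"dx": 1, "dy": 36, "dz": 1, "wx": 0, "wy": 0, "wz": 0, "hand": 40},
  {"dx": 2, "dy": 73, "dz": 2, "wx": 0, "wy": 0, "wz": 0, "hand": 40},
  {"dx": 2, "dy": 103, "dz": 2, "wx": 0, "wy": 0, "wz": 0, "hand": 40},
  {"dx": 2, "dy": 122, "dz": 2, "wx": 0, "wy": 0, "wz": 0, "hand": 40},
  {"dx": 2, "dy": 122, "dz": 2, "wx": 0, "wy": 0, "wz": 0, "hand": 40},
])

```text
t: 20.72
position: [0.5288, 0.4119, 0.0087]
orientation: [-1.192, -1.232, 1.237]
ft_force: [0.6, 0.0, 1.1]
opening: 0.0402
```

Request:
send_rows([
  {"dx": 0, "dy": 0, "dz": 0, "wx": 0, "wy": 0, "wz": 0, "hand": 6},
  {"dx": 0, "dy": 0, "dz": 0, "wx": 0, "wy": 0, "wz": 0, "hand": 6},
  {"dx": 0, "dy": 0, "dz": 0, "wx": 0, "wy": 0, "wz": 0, "hand": 6},
  {"dx": 0, "dy": 0, "dz": 0, "wx": 0, "wy": 0, "wz": 0, "hand": 6},
  {"dx": 0, "dy": 0, "dz": 0, "wx": 0, "wy": 0, "wz": 0, "hand": 6},
])

```text
t: 21.35
position: [0.5302, 0.4131, 0.0116]
orientation: [-1.193, -1.237, 1.233]
ft_force: [0.4, 1.1, 3.8]
opening: 0.0099
```

Request:
send_rows([
  {"dx": 0, "dy": 0, "dz": 0, "wx": 0, "wy": 0, "wz": 0, "hand": 6},
  {"dx": 0, "dy": -49, "dz": 0, "wx": 0, "wy": 0, "wz": 0, "hand": 6},
  {"dx": 0, "dy": -104, "dz": 0, "wx": 0, "wy": 0, "wz": 0, "hand": 6},
  {"dx": 0, "dy": -149, "dz": 0, "wx": 0, "wy": 0, "wz": 0, "hand": 6},
])

```text
t: 21.85
position: [0.5295, 0.4124, 0.1605]
orientation: [-1.192, -1.234, 1.235]
ft_force: [0.8, 1.0, -1.8]
opening: 0.0096
```

```bash
python3 - <<'E'
from plan import *
q=spot('L',.066,-.008)
plan([(.62,.06,.17,89,6),(*q,.14,86,6,3)])
p,psi,s=cur();print(s['t'],p,psi,s['ft_force'],s['opening'])
d=shot('scene','s13.png')
c=d['pixels'][70:230,350:550];cv2.imwrite('pics/s13c.png',cv2.resize(c,None,fx=3,fy=3))
E
```

```text
[{"dx": -51, "dy": -2, "dz": -11, "wx": 0, "wy": 0, "wz": 0, "hand": 6}, {"dx": -101, "dy": -4, "dz": -23, "wx": 0, "wy": 1, "wz": 0, "hand": 6}, {"dx": -152, "dy": -6, "dz": -34, "wx": 0, "wy": 1, "wz": 0, "hand": 6}, {"dx": -203, "dy": -8, "dz": -45, "wx": 0, "wy": 2, "wz": 0, "hand": 6}, {"dx": -253, "dy": -10, "dz": -57, "wx": 0, "wy": 2, "wz": 0, "hand": 6}]
[{"dx": -51, "dy": -2, "dz": -13, "wx": 0, "wy": 1, "wz": 0, "hand": 6}, {"dx": -101, "dy": -4, "dz": -26, "wx": 0, "wy": 1, "wz": 0, "hand": 6}, {"dx": -152, "dy": 3, "dz": -34, "wx": 0, "wy": 2, "wz": 0, "hand": 6}, {"dx": -204, "dy": 11, "dz": -43, "wx": 0, "wy": 2, "wz": 0, "hand": 6}, {"dx": -255, "dy": 18, "dz": -52, "wx": 0, "wy": 3, "wz": 0, "hand": 6}]
[{"dx": -51, "dy": 8, "dz": -11, "wx": 0, "wy": 1, "wz": 0, "hand": 6}, {"dx": -51, "dy": 8, "dz": -11, "wx": 0, "wy": 1, "wz": 0, "hand": 6}, {"dx": -51, "dy": 8, "dz": -11, "wx": 0, "wy": 1, "wz": 0, "hand": 6}, {"dx": -51, "dy": 8, "dz": -11, "wx": 0, "wy": 1, "wz": 0, "hand": 6}]
end [ 0.6545 -0.1456  0.1398] 86.0
22.25 [0.52843799 0.41177007 0.15582725] 91.9988826238349 [-0.57914515 -0.64112572 -1.2751906 ] 0.00990618350359297
```

View pics/s13c.png

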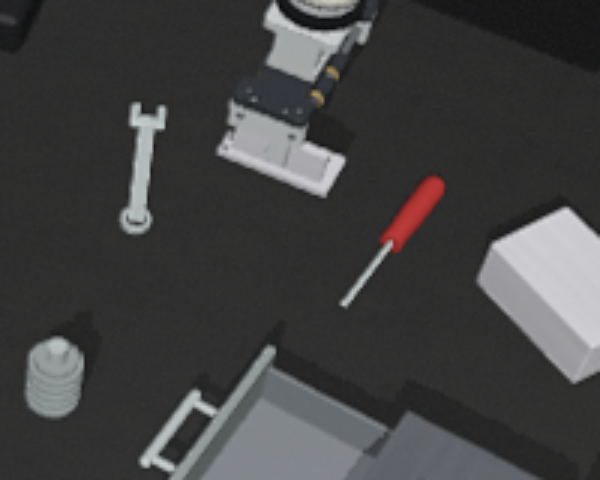

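A is held; carrying it over.

Request:
send_rows([
  {"dx": -51, "dy": -2, "dz": -11, "wx": 0, "wy": 0, "wz": 0, "hand": 6},
  {"dx": -101, "dy": -4, "dz": -23, "wx": 0, "wy": 1, "wz": 0, "hand": 6},
  {"dx": -152, "dy": -6, "dz": -34, "wx": 0, "wy": 1, "wz": 0, "hand": 6},
  {"dx": -203, "dy": -8, "dz": -45, "wx": 0, "wy": 2, "wz": 0, "hand": 6},
  {"dx": -253, "dy": -10, "dz": -57, "wx": 0, "wy": 2, "wz": 0, "hand": 6},
])

```text
t: 22.92
position: [0.5951, 0.16, 0.1681]
orientation: [-1.208, -1.207, 1.21]
ft_force: [0.2, 0.3, -1.2]
opening: 0.0098
```

Request:
send_rows([
  {"dx": -51, "dy": -2, "dz": -13, "wx": 0, "wy": 1, "wz": 0, "hand": 6},
  {"dx": -101, "dy": -4, "dz": -26, "wx": 0, "wy": 1, "wz": 0, "hand": 6},
  {"dx": -152, "dy": 3, "dz": -34, "wx": 0, "wy": 2, "wz": 0, "hand": 6},
  {"dx": -204, "dy": 11, "dz": -43, "wx": 0, "wy": 2, "wz": 0, "hand": 6},
  {"dx": -255, "dy": 18, "dz": -52, "wx": 0, "wy": 3, "wz": 0, "hand": 6},
])

```text
t: 23.55
position: [0.647, -0.0948, 0.1496]
orientation: [-1.231, -1.169, 1.171]
ft_force: [0.7, 0.6, -2.1]
opening: 0.0101
```

Request:
send_rows([
  {"dx": -51, "dy": 8, "dz": -11, "wx": 0, "wy": 1, "wz": 0, "hand": 6},
  {"dx": -51, "dy": 8, "dz": -11, "wx": 0, "wy": 1, "wz": 0, "hand": 6},
  {"dx": -51, "dy": 8, "dz": -11, "wx": 0, "wy": 1, "wz": 0, "hand": 6},
  {"dx": -51, "dy": 8, "dz": -11, "wx": 0, "wy": 1, "wz": 0, "hand": 6},
])

```text
t: 24.05
position: [0.6558, -0.1432, 0.1435]
orientation: [-1.24, -1.159, 1.159]
ft_force: [0.5, -0.4, -0.4]
opening: 0.0097
```

```bash
python3 - <<'E'
from plan import *
q=spot('L',.066,-.008);print(q)
plan([(*q,.07,86,6),(*q,.036,86,6),(*q,.026,86,6,2),(*q,.026,86,24,3),(*q,.06,86,24),(*q,.13,86,40)])
p,psi,s=cur();print(s['t'],p,psi,s['ft_force'],s['opening'])
d=shot('scene','s14.png')
c=d['pixels'][200:400,320:540];cv2.imwrite('pics/s14c.png',cv2.resize(c,None,fx=3,fy=3))
E
```

```text
(0.6547811755271954, -0.14598443966919084)
[{"dx": -1, "dy": 37, "dz": 0, "wx": 0, "wy": 0, "wz": 0, "hand": 6}, {"dx": -2, "dy": 74, "dz": 1, "wx": 0, "wy": 0, "wz": 0, "hand": 6}, {"dx": -2, "dy": 108, "dz": 1, "wx": 0, "wy": 0, "wz": 0, "hand": 6}, {"dx": -2, "dy": 118, "dz": 1, "wx": 0, "wy": 0, "wz": 0, "hand": 6}, {"dx": -2, "dy": 118, "dz": 1, "wx": 0, "wy": 0, "wz": 0, "hand": 6}]
[{"dx": 0, "dy": 0, "dz": 0, "wx": 0, "wy": 0, "wz": 0, "hand": 6}, {"dx": 0, "dy": 0, "dz": 0, "wx": 0, "wy": 0, "wz": 0, "hand": 24}, {"dx": 0, "dy": 0, "dz": 0, "wx": 0, "wy": 0, "wz": 0, "hand": 24}, {"dx": 0, "dy": 0, "dz": 0, "wx": 0, "wy": 0, "wz": 0, "hand": 24}, {"dx": 0, "dy": -34, "dz": 0, "wx": 0, "wy": 0, "wz": 0, "hand": 24}]
[{"dx": 0, "dy": -35, "dz": 0, "wx": 0, "wy": 0, "wz": 0, "hand": 40}, {"dx": 0, "dy": -70, "dz": 0, "wx": 0, "wy": 0, "wz": 0, "hand": 40}]
end [ 0.6547 -0.1463  0.1297] 86.0
24.45 [ 0.65587444 -0.14432997  0.14367238] 86.03112777792593 [ 0.6321254   0.25681728 -0.23681623] 0.010075207930203839
```

View pics/s14c.png

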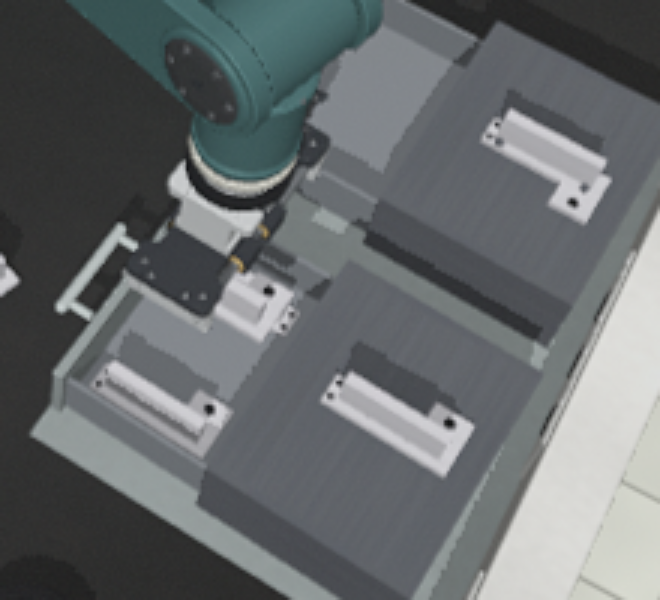

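Request:
send_rows([
  {"dx": -1, "dy": 37, "dz": 0, "wx": 0, "wy": 0, "wz": 0, "hand": 6},
  {"dx": -2, "dy": 74, "dz": 1, "wx": 0, "wy": 0, "wz": 0, "hand": 6},
  {"dx": -2, "dy": 101, "dz": 1, "wx": 0, "wy": 0, "wz": 0, "hand": 6},
  {"dx": -2, "dy": 116, "dz": 1, "wx": 0, "wy": 0, "wz": 0, "hand": 6},
  {"dx": -2, "dy": 118, "dz": 1, "wx": 0, "wy": 0, "wz": 0, "hand": 6},
])

```text
t: 25.12
position: [0.6551, -0.1468, 0.0257]
orientation: [-1.242, -1.158, 1.157]
ft_force: [-0.2, -0.7, -1.7]
opening: 0.0098
```

Request:
send_rows([
  {"dx": 0, "dy": 0, "dz": 0, "wx": 0, "wy": 0, "wz": 0, "hand": 6},
  {"dx": 0, "dy": 0, "dz": 0, "wx": 0, "wy": 0, "wz": 0, "hand": 24},
  {"dx": 0, "dy": 0, "dz": 0, "wx": 0, "wy": 0, "wz": 0, "hand": 24},
  {"dx": 0, "dy": 0, "dz": 0, "wx": 0, "wy": 0, "wz": 0, "hand": 24},
  {"dx": 0, "dy": -34, "dz": 0, "wx": 0, "wy": 0, "wz": 0, "hand": 24},
])

```text
t: 25.75
position: [0.6521, -0.1459, 0.0559]
orientation: [-1.234, -1.153, 1.16]
ft_force: [-0.5, 0.3, 0.4]
opening: 0.024
```

Request:
send_rows([
  {"dx": 0, "dy": -35, "dz": 0, "wx": 0, "wy": 0, "wz": 0, "hand": 40},
  {"dx": 0, "dy": -90, "dz": 0, "wx": 0, "wy": 0, "wz": 0, "hand": 40},
])

```text
t: 26.0
position: [0.6534, -0.1463, 0.1484]
orientation: [-1.237, -1.155, 1.159]
ft_force: [0.2, 0.6, -1.0]
opening: 0.039
```

```bash
python3 - <<'E'
from plan import *
from meas import *
D=(.4324,-.1498)
plan([(.55,-.15,.15,80,40),(*D,.13,71.3,40,3)])
p,psi,s=cur();print(s['t'],p,psi,s['ft_force'],s['opening'])
for n in('top','scene'):
    d=shot(n,n+'15.png');print(n);pr(d)
c=d['pixels'][200:400,320:540];cv2.imwrite('pics/s15c.png',cv2.resize(c,None,fx=3,fy=3))
E
```

```text
[{"dx": -5, "dy": -2, "dz": 52, "wx": 0, "wy": 3, "wz": 0, "hand": 40}, {"dx": -11, "dy": -3, "dz": 103, "wx": 0, "wy": 6, "wz": 0, "hand": 40}, {"dx": -14, "dy": 4, "dz": 142, "wx": 0, "wy": 9, "wz": 0, "hand": 40}, {"dx": -16, "dy": 10, "dz": 181, "wx": 0, "wy": 12, "wz": 0, "hand": 40}, {"dx": -19, "dy": 17, "dz": 220, "wx": 0, "wy": 15, "wz": 0, "hand": 40}]
[{"dx": 0, "dy": 0, "dz": 0, "wx": 0, "wy": 0, "wz": 0, "hand": 40}, {"dx": 0, "dy": 0, "dz": 0, "wx": 0, "wy": 0, "wz": 0, "hand": 40}, {"dx": 0, "dy": 0, "dz": 0, "wx": 0, "wy": 0, "wz": 0, "hand": 40}]
end [ 0.4328 -0.1499  0.1299] 71.0
26.4 [ 0.65358208 -0.14630494  0.14690336] 85.99888379119164 [-0.52358682 -0.10515682 -1.0110484 ] 0.04013898532594341
top
[364. 247.] 104 c 0.4311 -0.1484 size 90 x 10 ang 163.1 z 0.0362
[430. 256.] 145 c 0.4153 -0.3227 size 89 x 12 ang 160.7 z 0.0369
[469. 217.] 139 c 0.5202 -0.4213 size 90 x 12 ang 46.9 z 0.0369
scene
[309. 277.] 153 c 0.4344 -0.1521 size 92 x 13 ang 161.5 z 0.0374
[266. 327.] 158 c 0.4184 -0.3267 size 90 x 11 ang 160.4 z 0.0375
[279. 381.] 200 c 0.5228 -0.4247 size 89 x 13 ang 46.6 z 0.0375
[214. 353.] 63 c 0.3533 -0.4491 size 55 x 14 ang 56.2 z 0.0378
[221. 378.] 75 c 0.3980 -0.4892 size 69 x 23 ang 46.0 z 0.0381
```

View pics/s15c.png

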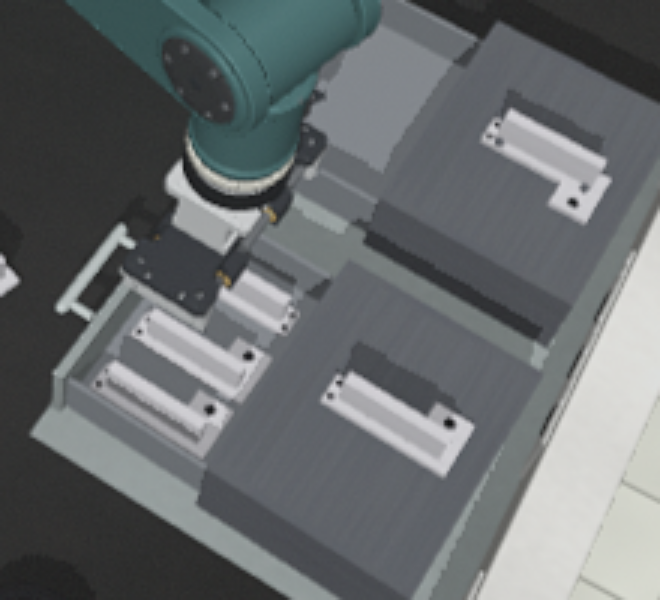

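All three left-hand brackets are in (crop (155,400), (195,350), (255,300)). E has been knocked aside: its centre is now (.417,-.325) at top (430,256). Next is D, right-hand.

Request:
send_rows([
  {"dx": -5, "dy": -2, "dz": 52, "wx": 0, "wy": 3, "wz": 0, "hand": 40},
  {"dx": -11, "dy": -3, "dz": 103, "wx": 0, "wy": 6, "wz": 0, "hand": 40},
  {"dx": -14, "dy": 4, "dz": 142, "wx": 0, "wy": 9, "wz": 0, "hand": 40},
  {"dx": -16, "dy": 10, "dz": 181, "wx": 0, "wy": 12, "wz": 0, "hand": 40},
  {"dx": -19, "dy": 17, "dz": 220, "wx": 0, "wy": 15, "wz": 0, "hand": 40},
])

```text
t: 27.12
position: [0.4323, -0.15, 0.1316]
orientation: [-1.348, -0.96, 0.961]
ft_force: [-0.8, -0.5, 1.4]
opening: 0.0401
```

Request:
send_rows([
  {"dx": 0, "dy": 0, "dz": 0, "wx": 0, "wy": 0, "wz": 0, "hand": 40},
  {"dx": 0, "dy": 0, "dz": 0, "wx": 0, "wy": 0, "wz": 0, "hand": 40},
])

```text
t: 27.38
position: [0.4344, -0.1504, 0.1325]
orientation: [-1.348, -0.962, 0.961]
ft_force: [0.8, -0.2, 0.3]
opening: 0.04
```

```bash
python3 - <<'E'
from plan import *
D=(.4324,-.1498)
plan([(*D,.06,71.3,40),(*D,.03,71.3,40),(*D,.011,71.3,40,2),(*D,.011,71.3,6,5),(*D,.06,71.3,6),(*D,.16,71.3,6)])
p,psi,s=cur();print(s['t'],p,psi)
d=shot('scene','s16.png')
c=d['pixels'][200:360,210:410];cv2.imwrite('pics/s16c.png',cv2.resize(c,None,fx=3,fy=3))
E
```

```text
[{"dx": 0, "dy": 36, "dz": 1, "wx": 0, "wy": 0, "wz": 0, "hand": 40}, {"dx": 0, "dy": 72, "dz": 2, "wx": 0, "wy": 0, "wz": 0, "hand": 40}, {"dx": 0, "dy": 102, "dz": 2, "wx": 0, "wy": 0, "wz": 0, "hand": 40}, {"dx": 0, "dy": 121, "dz": 2, "wx": 0, "wy": 0, "wz": 0, "hand": 40}, {"dx": 0, "dy": 121, "dz": 2, "wx": 0, "wy": 0, "wz": 0, "hand": 40}]
[{"dx": 0, "dy": 0, "dz": 0, "wx": 0, "wy": 0, "wz": 0, "hand": 40}, {"dx": 0, "dy": 0, "dz": 0, "wx": 0, "wy": 0, "wz": 0, "hand": 6}, {"dx": 0, "dy": 0, "dz": 0, "wx": 0, "wy": 0, "wz": 0, "hand": 6}, {"dx": 0, "dy": 0, "dz": 0, "wx": 0, "wy": 0, "wz": 0, "hand": 6}, {"dx": 0, "dy": 0, "dz": 0, "wx": 0, "wy": 0, "wz": 0, "hand": 6}]
[{"dx": 0, "dy": 0, "dz": 0, "wx": 0, "wy": 0, "wz": 0, "hand": 6}, {"dx": 0, "dy": -49, "dz": 0, "wx": 0, "wy": 0, "wz": 0, "hand": 6}, {"dx": 0, "dy": -99, "dz": 0, "wx": 0, "wy": 0, "wz": 0, "hand": 6}, {"dx": 0, "dy": -149, "dz": 0, "wx": 0, "wy": 0, "wz": 0, "hand": 6}]
end [ 0.4324 -0.1496  0.1604] 71.0
27.775 [ 0.4343037  -0.15026469  0.13242922] 71.02177918728563
```

View pics/s16c.png

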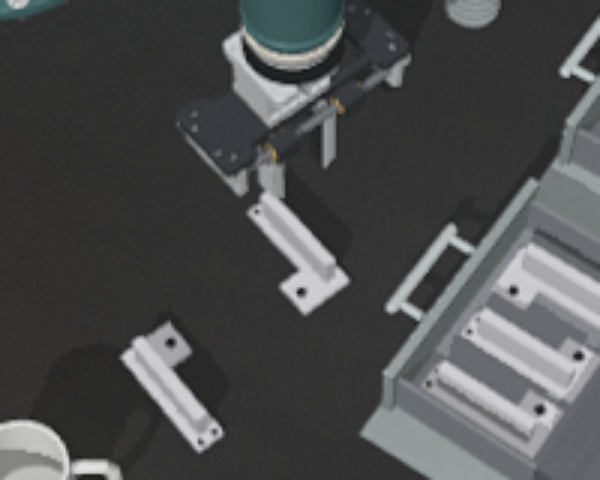

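The picture confirms all three left-hand brackets stand separately in their drawer. Picking up D.

Request:
send_rows([
  {"dx": 0, "dy": 36, "dz": 1, "wx": 0, "wy": 0, "wz": 0, "hand": 40},
  {"dx": 0, "dy": 72, "dz": 2, "wx": 0, "wy": 0, "wz": 0, "hand": 40},
  {"dx": 0, "dy": 102, "dz": 2, "wx": 0, "wy": 0, "wz": 0, "hand": 40},
  {"dx": 0, "dy": 120, "dz": 2, "wx": 0, "wy": 0, "wz": 0, "hand": 40},
  {"dx": 0, "dy": 121, "dz": 2, "wx": 0, "wy": 0, "wz": 0, "hand": 40},
])

```text
t: 28.45
position: [0.4308, -0.149, 0.0099]
orientation: [-1.345, -0.96, 0.963]
ft_force: [-0.1, 0.3, 0.7]
opening: 0.0399
```

Request:
send_rows([
  {"dx": 0, "dy": 0, "dz": 0, "wx": 0, "wy": 0, "wz": 0, "hand": 6},
  {"dx": 0, "dy": 0, "dz": 0, "wx": 0, "wy": 0, "wz": 0, "hand": 6},
  {"dx": 0, "dy": 0, "dz": 0, "wx": 0, "wy": 0, "wz": 0, "hand": 6},
  {"dx": 0, "dy": 0, "dz": 0, "wx": 0, "wy": 0, "wz": 0, "hand": 6},
  {"dx": 0, "dy": 0, "dz": 0, "wx": 0, "wy": 0, "wz": 0, "hand": 6},
])

```text
t: 29.08
position: [0.4326, -0.1497, 0.0122]
orientation: [-1.349, -0.962, 0.961]
ft_force: [-0.2, 1.5, 4.0]
opening: 0.0097
```

Request:
send_rows([
  {"dx": 0, "dy": 0, "dz": 0, "wx": 0, "wy": 0, "wz": 0, "hand": 6},
  {"dx": 0, "dy": -49, "dz": 0, "wx": 0, "wy": 0, "wz": 0, "hand": 6},
  {"dx": 0, "dy": -99, "dz": 0, "wx": 0, "wy": 0, "wz": 0, "hand": 6},
  {"dx": 0, "dy": -149, "dz": 0, "wx": 0, "wy": 0, "wz": 0, "hand": 6},
])

```text
t: 29.58
position: [0.4312, -0.1494, 0.1608]
orientation: [-1.346, -0.96, 0.962]
ft_force: [0.2, -0.0, -1.4]
opening: 0.0099
```

```bash
python3 - <<'E'
from plan import *
q=spot('R',.066,.010);print(q)
plan([(*q,.15,86.6,6,3)])
p,psi,s=cur();print(s['t'],p,psi,s['ft_force'],s['opening'])
d=shot('scene','s17.png')
c=d['pixels'][200:360,210:410];cv2.imwrite('pics/s17c.png',cv2.resize(c,None,fx=3,fy=3))
E
```

```text
(0.6704768923787281, 0.1607681776232242)
[{"dx": 53, "dy": 1, "dz": -18, "wx": 0, "wy": -2, "wz": 0, "hand": 6}, {"dx": 106, "dy": 2, "dz": -36, "wx": 0, "wy": -4, "wz": 0, "hand": 6}, {"dx": 159, "dy": 3, "dz": -54, "wx": 0, "wy": -7, "wz": 0, "hand": 6}, {"dx": 212, "dy": 4, "dz": -72, "wx": 0, "wy": -9, "wz": 0, "hand": 6}, {"dx": 265, "dy": 6, "dz": -90, "wx": 0, "wy": -11, "wz": 0, "hand": 6}]
[{"dx": 49, "dy": 1, "dz": -28, "wx": 0, "wy": -2, "wz": 0, "hand": 6}, {"dx": 97, "dy": 2, "dz": -55, "wx": 0, "wy": -5, "wz": 0, "hand": 6}, {"dx": 97, "dy": 2, "dz": -55, "wx": 0, "wy": -5, "wz": 0, "hand": 6}, {"dx": 97, "dy": 2, "dz": -55, "wx": 0, "wy": -5, "wz": 0, "hand": 6}, {"dx": 97, "dy": 2, "dz": -55, "wx": 0, "wy": -5, "wz": 0, "hand": 6}]
end [0.67   0.1606 0.1499] 87.0
29.975 [ 0.43067974 -0.14902114  0.15787493] 70.99421982654036 [-0.33507678  0.37904135 -2.36778908] 0.00984569947517048
```

View pics/s17c.png

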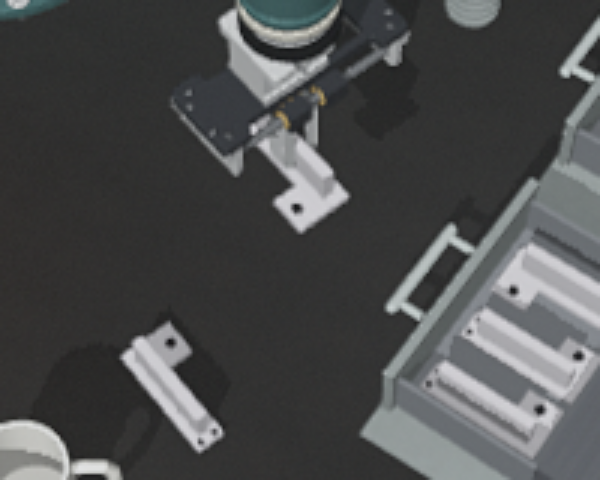

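Request:
send_rows([
  {"dx": 53, "dy": 1, "dz": -18, "wx": 0, "wy": -2, "wz": 0, "hand": 6},
  {"dx": 106, "dy": 2, "dz": -36, "wx": 0, "wy": -4, "wz": 0, "hand": 6},
  {"dx": 159, "dy": 3, "dz": -54, "wx": 0, "wy": -7, "wz": 0, "hand": 6},
  {"dx": 212, "dy": 4, "dz": -72, "wx": 0, "wy": -9, "wz": 0, "hand": 6},
  {"dx": 265, "dy": 6, "dz": -90, "wx": 0, "wy": -11, "wz": 0, "hand": 6},
])

```text
t: 30.65
position: [0.6038, 0.0732, 0.1529]
orientation: [-1.27, -1.105, 1.108]
ft_force: [-0.1, -0.2, -0.4]
opening: 0.0098
```

Request:
send_rows([
  {"dx": 49, "dy": 1, "dz": -28, "wx": 0, "wy": -2, "wz": 0, "hand": 6},
  {"dx": 97, "dy": 2, "dz": -55, "wx": 0, "wy": -5, "wz": 0, "hand": 6},
  {"dx": 97, "dy": 2, "dz": -55, "wx": 0, "wy": -5, "wz": 0, "hand": 6},
  {"dx": 97, "dy": 2, "dz": -55, "wx": 0, "wy": -5, "wz": 0, "hand": 6},
  {"dx": 97, "dy": 2, "dz": -55, "wx": 0, "wy": -5, "wz": 0, "hand": 6},
])

```text
t: 31.28
position: [0.6708, 0.1588, 0.1527]
orientation: [-1.234, -1.169, 1.17]
ft_force: [-0.2, -0.1, -1.7]
opening: 0.0103
```

```bash
python3 - <<'E'
from plan import *
q=spot('R',.066,.010);print(q)
plan([(*q,.07,86.6,6),(*q,.036,86.6,6),(*q,.026,86.6,6,2),(*q,.026,86.6,24,3),(*q,.06,86.6,24),(*q,.15,86.6,40)])
p,psi,s=cur();print(s['t'],p,psi,s['ft_force'],s['opening'])
E
```

```text
(0.6704768923787281, 0.1607681776232242)
[{"dx": 1, "dy": 41, "dz": 0, "wx": 0, "wy": 0, "wz": 0, "hand": 6}, {"dx": 1, "dy": 83, "dz": 1, "wx": 0, "wy": 0, "wz": 0, "hand": 6}, {"dx": 1, "dy": 117, "dz": 1, "wx": 0, "wy": 0, "wz": 0, "hand": 6}, {"dx": 1, "dy": 127, "dz": 1, "wx": 0, "wy": 0, "wz": 0, "hand": 6}, {"dx": 1, "dy": 127, "dz": 1, "wx": 0, "wy": 0, "wz": 0, "hand": 6}]
[{"dx": 0, "dy": 0, "dz": 0, "wx": 0, "wy": 0, "wz": 0, "hand": 6}, {"dx": 0, "dy": 0, "dz": 0, "wx": 0, "wy": 0, "wz": 0, "hand": 24}, {"dx": 0, "dy": 0, "dz": 0, "wx": 0, "wy": 0, "wz": 0, "hand": 24}, {"dx": 0, "dy": 0, "dz": 0, "wx": 0, "wy": 0, "wz": 0, "hand": 24}, {"dx": 0, "dy": -34, "dz": 0, "wx": 0, "wy": 0, "wz": 0, "hand": 24}]
[{"dx": 0, "dy": -45, "dz": 0, "wx": 0, "wy": 0, "wz": 0, "hand": 40}, {"dx": 0, "dy": -90, "dz": 0, "wx": 0, "wy": 0, "wz": 0, "hand": 40}]
end [0.6703 0.1608 0.1499] 87.0
31.675 [0.67126805 0.15972465 0.15285012] 86.97254919676726 [ 0.16747437  0.39909251 -1.61229041] 0.009609731980728675
```

Request:
send_rows([
  {"dx": 1, "dy": 41, "dz": 0, "wx": 0, "wy": 0, "wz": 0, "hand": 6},
  {"dx": 1, "dy": 83, "dz": 1, "wx": 0, "wy": 0, "wz": 0, "hand": 6},
  {"dx": 1, "dy": 112, "dz": 1, "wx": 0, "wy": 0, "wz": 0, "hand": 6},
  {"dx": 1, "dy": 125, "dz": 1, "wx": 0, "wy": 0, "wz": 0, "hand": 6},
  {"dx": 1, "dy": 127, "dz": 1, "wx": 0, "wy": 0, "wz": 0, "hand": 6},
])

```text
t: 32.3
position: [0.6711, 0.1611, 0.0264]
orientation: [-1.235, -1.172, 1.169]
ft_force: [0.1, 0.3, -0.8]
opening: 0.0099
```

Request:
send_rows([
  {"dx": 0, "dy": 0, "dz": 0, "wx": 0, "wy": 0, "wz": 0, "hand": 6},
  {"dx": 0, "dy": 0, "dz": 0, "wx": 0, "wy": 0, "wz": 0, "hand": 24},
  {"dx": 0, "dy": 0, "dz": 0, "wx": 0, "wy": 0, "wz": 0, "hand": 24},
  {"dx": 0, "dy": 0, "dz": 0, "wx": 0, "wy": 0, "wz": 0, "hand": 24},
  {"dx": 0, "dy": -34, "dz": 0, "wx": 0, "wy": 0, "wz": 0, "hand": 24},
])

```text
t: 32.92
position: [0.6677, 0.1607, 0.0558]
orientation: [-1.229, -1.164, 1.175]
ft_force: [-0.3, 0.4, 0.0]
opening: 0.024
```

Request:
send_rows([
  {"dx": 0, "dy": -45, "dz": 0, "wx": 0, "wy": 0, "wz": 0, "hand": 40},
  {"dx": 0, "dy": -95, "dz": 0, "wx": 0, "wy": 0, "wz": 0, "hand": 40},
])

```text
t: 33.17
position: [0.6698, 0.161, 0.155]
orientation: [-1.232, -1.169, 1.171]
ft_force: [0.1, 1.1, 0.7]
opening: 0.0392
```

```bash
python3 - <<'E'
from plan import *
from meas import *
E_=(.4169,-.3247)
plan([(.55,.0,.16,80,40),(*E_,.13,70.6,40,3)])
p,psi,s=cur();print(s['t'],p,psi,s['ft_force'],s['opening'])
for n in('top','scene'):
    d=shot(n,n+'18.png');print(n);pr(d)
c=d['pixels'][160:360,360:580];cv2.imwrite('pics/s18c.png',cv2.resize(c,None,fx=3,fy=3))
E
```

```text
[{"dx": -42, "dy": -2, "dz": 28, "wx": 0, "wy": 2, "wz": 0, "hand": 40}, {"dx": -83, "dy": -4, "dz": 55, "wx": 0, "wy": 4, "wz": 0, "hand": 40}, {"dx": -125, "dy": -6, "dz": 83, "wx": 0, "wy": 5, "wz": 0, "hand": 40}, {"dx": -167, "dy": -8, "dz": 111, "wx": 0, "wy": 7, "wz": 0, "hand": 40}, {"dx": -214, "dy": -4, "dz": 127, "wx": 0, "wy": 8, "wz": 0, "hand": 40}]
[{"dx": -49, "dy": 4, "dz": 10, "wx": 0, "wy": 2, "wz": 0, "hand": 40}, {"dx": -99, "dy": 8, "dz": 20, "wx": 0, "wy": 3, "wz": 0, "hand": 40}, {"dx": -148, "dy": 13, "dz": 30, "wx": 0, "wy": 4, "wz": 0, "hand": 40}, {"dx": -197, "dy": 17, "dz": 39, "wx": 0, "wy": 6, "wz": 0, "hand": 40}, {"dx": -246, "dy": 21, "dz": 49, "wx": 0, "wy": 7, "wz": 0, "hand": 40}]
[{"dx": -50, "dy": 5, "dz": 4, "wx": 0, "wy": 1, "wz": 0, "hand": 40}, {"dx": -50, "dy": 5, "dz": 4, "wx": 0, "wy": 1, "wz": 0, "hand": 40}, {"dx": -50, "dy": 5, "dz": 4, "wx": 0, "wy": 1, "wz": 0, "hand": 40}, {"dx": -50, "dy": 5, "dz": 4, "wx": 0, "wy": 1, "wz": 0, "hand": 40}]
end [ 0.4169 -0.3246  0.1295] 71.0
33.575 [0.66917468 0.16091765 0.15154307] 87.00011415661561 [-0.24617344 -0.24353839  0.26589235] 0.04001730824306354
top
[430. 256.] 143 c 0.4152 -0.3231 size 89 x 11 ang 160.7 z 0.0373
[469. 217.] 139 c 0.5204 -0.4207 size 90 x 12 ang 46.7 z 0.0374
scene
[367. 200.] 54 c 0.4433 0.1393 size 47 x 23 ang 20.6 z 0.0376
[266. 326.] 165 c 0.4182 -0.3270 size 91 x 12 ang 160.7 z 0.0373
[279. 381.] 200 c 0.5223 -0.4243 size 89 x 14 ang 46.9 z 0.0375
[216. 353.] 74 c 0.3579 -0.4483 size 62 x 20 ang 49.3 z 0.0381
[222. 377.] 66 c 0.3993 -0.4887 size 69 x 21 ang 48.0 z 0.0387
```

View pics/s18c.png

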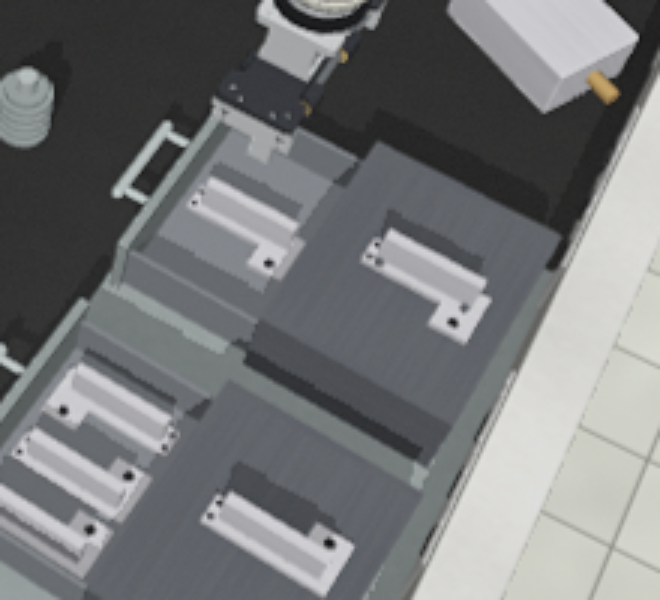

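D is in (crop (245,225)). Next is E.

Request:
send_rows([
  {"dx": -42, "dy": -2, "dz": 28, "wx": 0, "wy": 2, "wz": 0, "hand": 40},
  {"dx": -83, "dy": -4, "dz": 55, "wx": 0, "wy": 4, "wz": 0, "hand": 40},
  {"dx": -125, "dy": -6, "dz": 83, "wx": 0, "wy": 5, "wz": 0, "hand": 40},
  {"dx": -167, "dy": -8, "dz": 111, "wx": 0, "wy": 7, "wz": 0, "hand": 40},
  {"dx": -214, "dy": -4, "dz": 127, "wx": 0, "wy": 8, "wz": 0, "hand": 40},
])

```text
t: 34.3
position: [0.5311, -0.0468, 0.1584]
orientation: [-1.294, -1.067, 1.067]
ft_force: [0.9, -0.8, 0.2]
opening: 0.0402
```

Request:
send_rows([
  {"dx": -49, "dy": 4, "dz": 10, "wx": 0, "wy": 2, "wz": 0, "hand": 40},
  {"dx": -99, "dy": 8, "dz": 20, "wx": 0, "wy": 3, "wz": 0, "hand": 40},
  {"dx": -148, "dy": 13, "dz": 30, "wx": 0, "wy": 4, "wz": 0, "hand": 40},
  {"dx": -197, "dy": 17, "dz": 39, "wx": 0, "wy": 6, "wz": 0, "hand": 40},
  {"dx": -246, "dy": 21, "dz": 49, "wx": 0, "wy": 7, "wz": 0, "hand": 40},
])

```text
t: 34.92
position: [0.4363, -0.2792, 0.1366]
orientation: [-1.341, -0.974, 0.974]
ft_force: [0.2, 0.3, 0.9]
opening: 0.0398
```

Request:
send_rows([
  {"dx": -50, "dy": 5, "dz": 4, "wx": 0, "wy": 1, "wz": 0, "hand": 40},
  {"dx": -50, "dy": 5, "dz": 4, "wx": 0, "wy": 1, "wz": 0, "hand": 40},
  {"dx": -50, "dy": 5, "dz": 4, "wx": 0, "wy": 1, "wz": 0, "hand": 40},
  {"dx": -50, "dy": 5, "dz": 4, "wx": 0, "wy": 1, "wz": 0, "hand": 40},
])

```text
t: 35.42
position: [0.4186, -0.3233, 0.1324]
orientation: [-1.347, -0.963, 0.962]
ft_force: [-0.1, 0.1, -0.4]
opening: 0.0401
```

```bash
python3 - <<'E'
from plan import *
D=(.4169,-.3247)
plan([(*D,.06,71,40),(*D,.03,71,40),(*D,.011,71,40,2),(*D,.011,71,6,5),(*D,.06,71,6),(*D,.16,71,6)])
p,psi,s=cur();print(s['t'],p,psi,s['joint_positions'])
d=shot('scene','s19.png')
c=d['pixels'][220:420,180:400];cv2.imwrite('pics/s19c.png',cv2.resize(c,None,fx=3,fy=3))
E
```

```text
[{"dx": 0, "dy": 36, "dz": 1, "wx": 0, "wy": 0, "wz": 0, "hand": 40}, {"dx": -1, "dy": 73, "dz": 1, "wx": 0, "wy": 0, "wz": 0, "hand": 40}, {"dx": -1, "dy": 103, "dz": 1, "wx": 0, "wy": 0, "wz": 0, "hand": 40}, {"dx": -1, "dy": 122, "dz": 1, "wx": 0, "wy": 0, "wz": 0, "hand": 40}, {"dx": -1, "dy": 122, "dz": 1, "wx": 0, "wy": 0, "wz": 0, "hand": 40}]
[{"dx": 0, "dy": 0, "dz": 0, "wx": 0, "wy": 0, "wz": 0, "hand": 40}, {"dx": 0, "dy": 0, "dz": 0, "wx": 0, "wy": 0, "wz": 0, "hand": 6}, {"dx": 0, "dy": 0, "dz": 0, "wx": 0, "wy": 0, "wz": 0, "hand": 6}, {"dx": 0, "dy": 0, "dz": 0, "wx": 0, "wy": 0, "wz": 0, "hand": 6}, {"dx": 0, "dy": 0, "dz": 0, "wx": 0, "wy": 0, "wz": 0, "hand": 6}]
[{"dx": 0, "dy": 0, "dz": 0, "wx": 0, "wy": 0, "wz": 0, "hand": 6}, {"dx": 0, "dy": -49, "dz": 0, "wx": 0, "wy": 0, "wz": 0, "hand": 6}, {"dx": 0, "dy": -99, "dz": 0, "wx": 0, "wy": 0, "wz": 0, "hand": 6}, {"dx": 0, "dy": -149, "dz": 0, "wx": 0, "wy": 0, "wz": 0, "hand": 6}]
end [ 0.417  -0.3248  0.1595] 71.0
35.825 [ 0.41826976 -0.3241331   0.1325488 ] 71.03326032152813 [-7.66513651e-01  6.66905893e-02  1.53767511e+00  1.13607835e-04
  1.53705311e+00 -2.00628174e+00]
```

View pics/s19c.png

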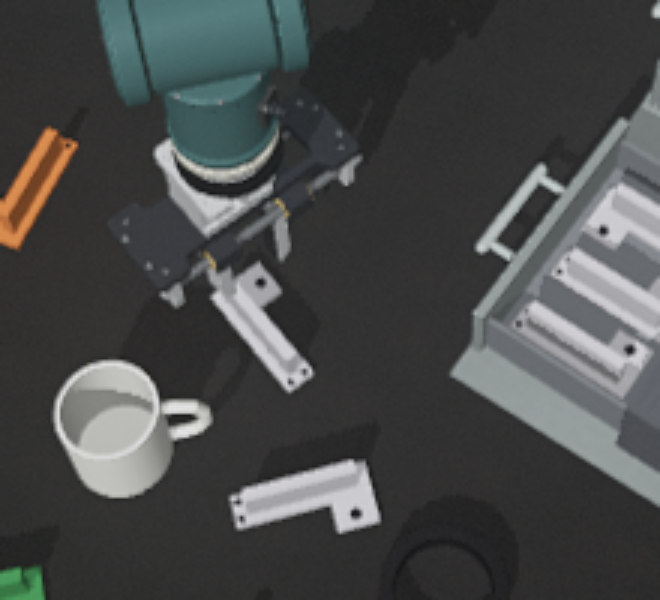

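Request:
send_rows([
  {"dx": 0, "dy": 36, "dz": 1, "wx": 0, "wy": 0, "wz": 0, "hand": 40},
  {"dx": -1, "dy": 73, "dz": 1, "wx": 0, "wy": 0, "wz": 0, "hand": 40},
  {"dx": -1, "dy": 103, "dz": 1, "wx": 0, "wy": 0, "wz": 0, "hand": 40},
  {"dx": -1, "dy": 120, "dz": 1, "wx": 0, "wy": 0, "wz": 0, "hand": 40},
  {"dx": -1, "dy": 121, "dz": 1, "wx": 0, "wy": 0, "wz": 0, "hand": 40},
])

```text
t: 36.5
position: [0.4162, -0.3245, 0.0104]
orientation: [-1.346, -0.961, 0.961]
ft_force: [-0.3, 0.8, -0.3]
opening: 0.0398
```

Request:
send_rows([
  {"dx": 0, "dy": 0, "dz": 0, "wx": 0, "wy": 0, "wz": 0, "hand": 6},
  {"dx": 0, "dy": 0, "dz": 0, "wx": 0, "wy": 0, "wz": 0, "hand": 6},
  {"dx": 0, "dy": 0, "dz": 0, "wx": 0, "wy": 0, "wz": 0, "hand": 6},
  {"dx": 0, "dy": 0, "dz": 0, "wx": 0, "wy": 0, "wz": 0, "hand": 6},
  {"dx": 0, "dy": 0, "dz": 0, "wx": 0, "wy": 0, "wz": 0, "hand": 6},
])

```text
t: 37.12
position: [0.4173, -0.3252, 0.0123]
orientation: [-1.349, -0.962, 0.961]
ft_force: [0.2, 0.7, 4.5]
opening: 0.0098
```

Request:
send_rows([
  {"dx": 0, "dy": 0, "dz": 0, "wx": 0, "wy": 0, "wz": 0, "hand": 6},
  {"dx": 0, "dy": -49, "dz": 0, "wx": 0, "wy": 0, "wz": 0, "hand": 6},
  {"dx": 0, "dy": -99, "dz": 0, "wx": 0, "wy": 0, "wz": 0, "hand": 6},
  {"dx": 0, "dy": -149, "dz": 0, "wx": 0, "wy": 0, "wz": 0, "hand": 6},
])

```text
t: 37.62
position: [0.4161, -0.3247, 0.1606]
orientation: [-1.346, -0.96, 0.962]
ft_force: [1.3, -0.5, -2.2]
opening: 0.0098
```

```bash
python3 - <<'E'
from plan import *
q=spot('R',.066,-.064);print(q)
plan([(.60,0,.16,80,6),(*q,.15,86.6,6,3)])
p,psi,s=cur();print(s['t'],p,psi,s['ft_force'],s['opening'])
d=shot('scene','s20.png')
c=d['pixels'][220:420,180:400];cv2.imwrite('pics/s20c.png',cv2.resize(c,None,fx=3,fy=3))
E
```

```text
(0.6660882207341069, 0.08689843035686556)
[{"dx": 52, "dy": 0, "dz": -10, "wx": 0, "wy": -1, "wz": 0, "hand": 6}, {"dx": 105, "dy": -1, "dz": -20, "wx": 0, "wy": -3, "wz": 0, "hand": 6}, {"dx": 157, "dy": -1, "dz": -29, "wx": 0, "wy": -4, "wz": 0, "hand": 6}, {"dx": 209, "dy": -1, "dz": -39, "wx": 0, "wy": -5, "wz": 0, "hand": 6}, {"dx": 262, "dy": -2, "dz": -49, "wx": 0, "wy": -6, "wz": 0, "hand": 6}]
[{"dx": 51, "dy": 0, "dz": -15, "wx": 0, "wy": -2, "wz": 0, "hand": 6}, {"dx": 102, "dy": 0, "dz": -31, "wx": 0, "wy": -3, "wz": 0, "hand": 6}, {"dx": 152, "dy": 5, "dz": -53, "wx": 0, "wy": -6, "wz": 0, "hand": 6}, {"dx": 201, "dy": 10, "dz": -75, "wx": 0, "wy": -10, "wz": 0, "hand": 6}, {"dx": 201, "dy": 10, "dz": -75, "wx": 0, "wy": -10, "wz": 0, "hand": 6}]
[{"dx": 0, "dy": 0, "dz": 0, "wx": 0, "wy": 0, "wz": 0, "hand": 6}, {"dx": 0, "dy": 0, "dz": 0, "wx": 0, "wy": 0, "wz": 0, "hand": 6}]
end [0.6656 0.0867 0.1495] 87.0
38.025 [ 0.4156951  -0.3240418   0.15753841] 70.9981365655975 [ 0.36423749 -0.14547771 -1.04157934] 0.009841768308806186
```

View pics/s20c.png

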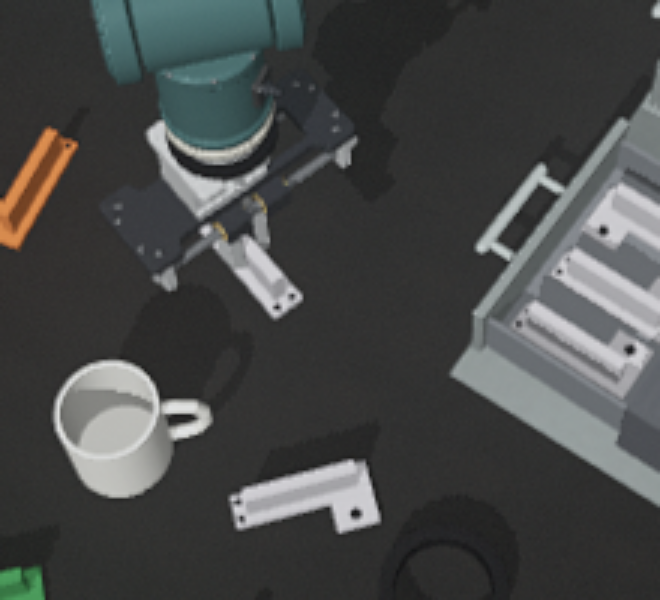

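E is held. Carrying it to the right-hand drawer.

Request:
send_rows([
  {"dx": 52, "dy": 0, "dz": -10, "wx": 0, "wy": -1, "wz": 0, "hand": 6},
  {"dx": 105, "dy": -1, "dz": -20, "wx": 0, "wy": -3, "wz": 0, "hand": 6},
  {"dx": 157, "dy": -1, "dz": -29, "wx": 0, "wy": -4, "wz": 0, "hand": 6},
  {"dx": 209, "dy": -1, "dz": -39, "wx": 0, "wy": -5, "wz": 0, "hand": 6},
  {"dx": 262, "dy": -2, "dz": -49, "wx": 0, "wy": -6, "wz": 0, "hand": 6},
])

```text
t: 38.7
position: [0.5485, -0.0916, 0.161]
orientation: [-1.306, -1.039, 1.042]
ft_force: [1.3, 0.1, -1.1]
opening: 0.01
```

Request:
send_rows([
  {"dx": 51, "dy": 0, "dz": -15, "wx": 0, "wy": -2, "wz": 0, "hand": 6},
  {"dx": 102, "dy": 0, "dz": -31, "wx": 0, "wy": -3, "wz": 0, "hand": 6},
  {"dx": 152, "dy": 5, "dz": -53, "wx": 0, "wy": -6, "wz": 0, "hand": 6},
  {"dx": 201, "dy": 10, "dz": -75, "wx": 0, "wy": -10, "wz": 0, "hand": 6},
  {"dx": 201, "dy": 10, "dz": -75, "wx": 0, "wy": -10, "wz": 0, "hand": 6},
])

```text
t: 39.33
position: [0.6667, 0.0891, 0.1482]
orientation: [-1.227, -1.17, 1.176]
ft_force: [0.3, -1.1, -2.0]
opening: 0.0097
```

```bash
python3 - <<'E'
from plan import *
q=spot('R',.066,-.064);print(q)
plan([(*q,.07,86.6,6),(*q,.036,86.6,6),(*q,.026,86.6,6,2),(*q,.026,86.6,24,3),(*q,.06,86.6,24),(*q,.15,86.6,40)])
p,psi,s=cur();print(s['t'],p,psi,s['ft_force'],s['opening'])
d=shot('scene','s21.png')
c=d['pixels'][160:360,360:580];cv2.imwrite('pics/s21c.png',cv2.resize(c,None,fx=3,fy=3))
E
```

```text
(0.6660882207341069, 0.08689843035686556)
[{"dx": 1, "dy": 42, "dz": 0, "wx": 0, "wy": 0, "wz": 0, "hand": 6}, {"dx": 2, "dy": 83, "dz": 1, "wx": 0, "wy": 0, "wz": 0, "hand": 6}, {"dx": 2, "dy": 117, "dz": 1, "wx": 0, "wy": 0, "wz": 0, "hand": 6}, {"dx": 2, "dy": 127, "dz": 1, "wx": 0, "wy": 0, "wz": 0, "hand": 6}, {"dx": 2, "dy": 127, "dz": 1, "wx": 0, "wy": 0, "wz": 0, "hand": 6}]
[{"dx": 0, "dy": 0, "dz": 0, "wx": 0, "wy": 0, "wz": 0, "hand": 6}, {"dx": 0, "dy": 0, "dz": 0, "wx": 0, "wy": 0, "wz": 0, "hand": 24}, {"dx": 0, "dy": 0, "dz": 0, "wx": 0, "wy": 0, "wz": 0, "hand": 24}, {"dx": 0, "dy": 0, "dz": 0, "wx": 0, "wy": 0, "wz": 0, "hand": 24}, {"dx": 0, "dy": -34, "dz": 0, "wx": 0, "wy": 0, "wz": 0, "hand": 24}]
[{"dx": 0, "dy": -45, "dz": 0, "wx": 0, "wy": 0, "wz": 0, "hand": 40}, {"dx": 0, "dy": -90, "dz": 0, "wx": 0, "wy": 0, "wz": 0, "hand": 40}]
end [0.6656 0.0867 0.1503] 86.9
39.725 [0.66651144 0.08460626 0.15325074] 86.9085497645285 [-0.86189094  0.26017782 -1.17455589] 0.009915575359199355
```

View pics/s21c.png

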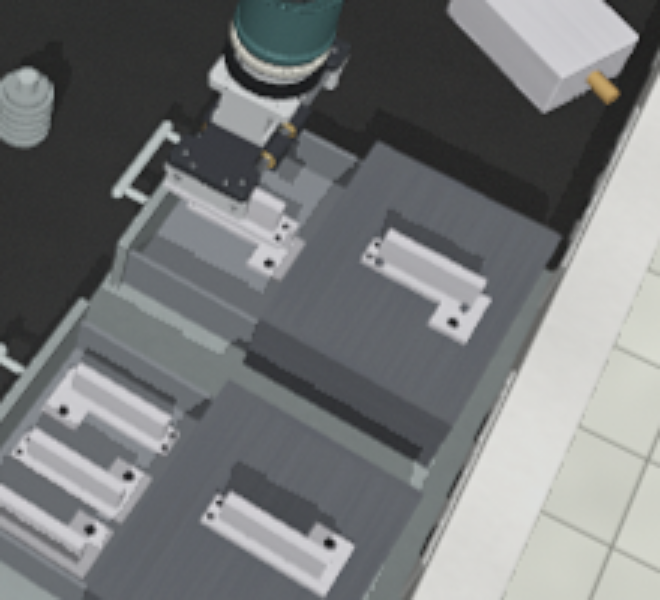

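Request:
send_rows([
  {"dx": 1, "dy": 42, "dz": 0, "wx": 0, "wy": 0, "wz": 0, "hand": 6},
  {"dx": 1, "dy": 83, "dz": 1, "wx": 0, "wy": 0, "wz": 0, "hand": 6},
  {"dx": 1, "dy": 112, "dz": 1, "wx": 0, "wy": 0, "wz": 0, "hand": 6},
  {"dx": 1, "dy": 125, "dz": 1, "wx": 0, "wy": 0, "wz": 0, "hand": 6},
  {"dx": 1, "dy": 127, "dz": 1, "wx": 0, "wy": 0, "wz": 0, "hand": 6},
])

```text
t: 40.4
position: [0.6665, 0.0865, 0.0265]
orientation: [-1.235, -1.172, 1.169]
ft_force: [0.2, -0.1, -1.5]
opening: 0.0101
```

Request:
send_rows([
  {"dx": 0, "dy": 0, "dz": 0, "wx": 0, "wy": 0, "wz": 0, "hand": 6},
  {"dx": 0, "dy": 0, "dz": 0, "wx": 0, "wy": 0, "wz": 0, "hand": 24},
  {"dx": 0, "dy": 0, "dz": 0, "wx": 0, "wy": 0, "wz": 0, "hand": 24},
  {"dx": 0, "dy": 0, "dz": 0, "wx": 0, "wy": 0, "wz": 0, "hand": 24},
  {"dx": 0, "dy": -34, "dz": 0, "wx": 0, "wy": 0, "wz": 0, "hand": 24},
])

```text
t: 41.02
position: [0.6631, 0.0867, 0.0559]
orientation: [-1.228, -1.165, 1.175]
ft_force: [0.9, -0.8, 0.6]
opening: 0.024
```

Request:
send_rows([
  {"dx": 0, "dy": -45, "dz": 0, "wx": 0, "wy": 0, "wz": 0, "hand": 40},
  {"dx": 0, "dy": -110, "dz": 0, "wx": 0, "wy": 0, "wz": 0, "hand": 40},
])

```text
t: 41.28
position: [0.6645, 0.0867, 0.1661]
orientation: [-1.23, -1.167, 1.173]
ft_force: [0.6, 0.5, 0.2]
opening: 0.039
```

```bash
python3 - <<'E'
from plan import *
from meas import *
F=(.5214,-.4228)
plan([(.55,-.10,.18,20,40),(*F,.14,-43.4,40,3)])
p,psi,s=cur();print(s['t'],p,psi,s['ft_force'],s['opening'])
for n in('top','scene'):
    d=shot(n,n+'22.png');print(n);pr(d)
c=d['pixels'][160:360,360:580];cv2.imwrite('pics/s22c.png',cv2.resize(c,None,fx=3,fy=3))
E
```

```text
[{"dx": -27, "dy": -2, "dz": 15, "wx": 0, "wy": 10, "wz": 0, "hand": 40}, {"dx": -55, "dy": -5, "dz": 30, "wx": 0, "wy": 19, "wz": 0, "hand": 40}, {"dx": -82, "dy": -7, "dz": 45, "wx": 0, "wy": 29, "wz": 0, "hand": 40}, {"dx": -110, "dy": -9, "dz": 60, "wx": 0, "wy": 38, "wz": 0, "hand": 40}, {"dx": -137, "dy": -11, "dz": 75, "wx": 0, "wy": 48, "wz": 0, "hand": 40}]
[{"dx": -30, "dy": -3, "dz": -11, "wx": 0, "wy": 9, "wz": 0, "hand": 40}, {"dx": -59, "dy": -5, "dz": -21, "wx": 0, "wy": 19, "wz": 0, "hand": 40}, {"dx": -91, "dy": 1, "dz": -55, "wx": 0, "wy": 28, "wz": 0, "hand": 40}, {"dx": -124, "dy": 7, "dz": -88, "wx": 0, "wy": 37, "wz": 0, "hand": 40}, {"dx": -156, "dy": 12, "dz": -121, "wx": 0, "wy": 46, "wz": 0, "hand": 40}]
[{"dx": 2, "dy": 6, "dz": -46, "wx": 0, "wy": 9, "wz": 0, "hand": 40}, {"dx": 3, "dy": 12, "dz": -92, "wx": 0, "wy": 18, "wz": 0, "hand": 40}, {"dx": 5, "dy": 18, "dz": -139, "wx": 0, "wy": 27, "wz": 0, "hand": 40}, {"dx": 7, "dy": 23, "dz": -185, "wx": 0, "wy": 36, "wz": 0, "hand": 40}, {"dx": 7, "dy": 23, "dz": -185, "wx": 0, "wy": 36, "wz": 0, "hand": 40}]
[{"dx": 0, "dy": 0, "dz": 0, "wx": 0, "wy": 0, "wz": 0, "hand": 40}, {"dx": 0, "dy": 0, "dz": 0, "wx": 0, "wy": 0, "wz": 0, "hand": 40}]
end [ 0.5219 -0.4228  0.1402] -43.0
41.675 [0.66461103 0.08673879 0.16421915] 86.99996573313632 [ 0.12027847 -0.32173207  0.26956997] 0.040260571597518315
top
[469. 218.] 140 c 0.5202 -0.4213 size 90 x 12 ang 46.8 z 0.0370
scene
[367. 200.] 62 c 0.4425 0.1419 size 50 x 22 ang 17.4 z 0.0363
[279. 381.] 206 c 0.5227 -0.4247 size 89 x 14 ang 46.4 z 0.0376
[216. 353.] 79 c 0.3589 -0.4474 size 65 x 23 ang 47.2 z 0.0374
[222. 377.] 69 c 0.3985 -0.4885 size 69 x 22 ang 48.4 z 0.0386
```

View pics/s22c.png

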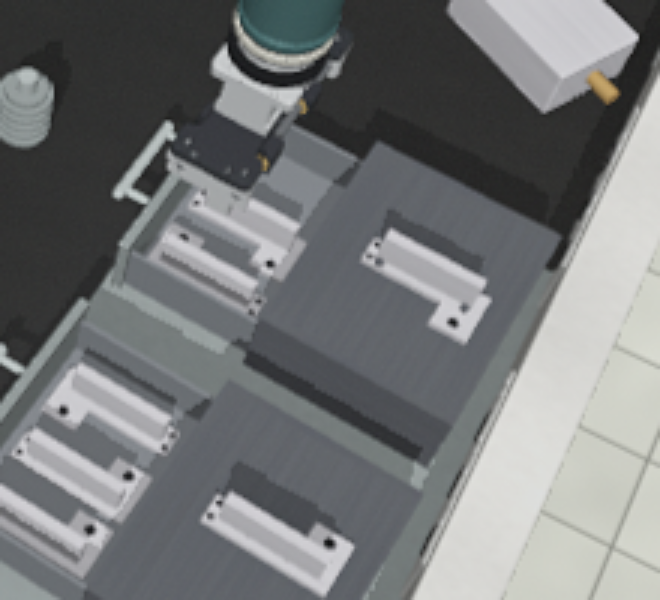

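E is in (crop (205,260)). Last bracket is F.

Request:
send_rows([
  {"dx": -27, "dy": -2, "dz": 15, "wx": 0, "wy": 10, "wz": 0, "hand": 40},
  {"dx": -55, "dy": -5, "dz": 30, "wx": 0, "wy": 19, "wz": 0, "hand": 40},
  {"dx": -82, "dy": -7, "dz": 45, "wx": 0, "wy": 29, "wz": 0, "hand": 40},
  {"dx": -110, "dy": -9, "dz": 60, "wx": 0, "wy": 38, "wz": 0, "hand": 40},
  {"dx": -137, "dy": -11, "dz": 75, "wx": 0, "wy": 48, "wz": 0, "hand": 40},
])

```text
t: 42.4
position: [0.5827, -0.0469, 0.1769]
orientation: [-1.505, -0.527, 0.53]
ft_force: [-0.4, 0.0, -0.5]
opening: 0.0397
```

Request:
send_rows([
  {"dx": -30, "dy": -3, "dz": -11, "wx": 0, "wy": 9, "wz": 0, "hand": 40},
  {"dx": -59, "dy": -5, "dz": -21, "wx": 0, "wy": 19, "wz": 0, "hand": 40},
  {"dx": -91, "dy": 1, "dz": -55, "wx": 0, "wy": 28, "wz": 0, "hand": 40},
  {"dx": -124, "dy": 7, "dz": -88, "wx": 0, "wy": 37, "wz": 0, "hand": 40},
  {"dx": -156, "dy": 12, "dz": -121, "wx": 0, "wy": 46, "wz": 0, "hand": 40},
])

```text
t: 43.02
position: [0.5379, -0.2394, 0.1648]
orientation: [-1.568, 0.101, -0.099]
ft_force: [-0.1, 1.0, 0.6]
opening: 0.0401
```

Request:
send_rows([
  {"dx": 2, "dy": 6, "dz": -46, "wx": 0, "wy": 9, "wz": 0, "hand": 40},
  {"dx": 3, "dy": 12, "dz": -92, "wx": 0, "wy": 18, "wz": 0, "hand": 40},
  {"dx": 5, "dy": 18, "dz": -139, "wx": 0, "wy": 27, "wz": 0, "hand": 40},
  {"dx": 7, "dy": 23, "dz": -185, "wx": 0, "wy": 36, "wz": 0, "hand": 40},
  {"dx": 7, "dy": 23, "dz": -185, "wx": 0, "wy": 36, "wz": 0, "hand": 40},
])

```text
t: 43.65
position: [0.5212, -0.4254, 0.14]
orientation: [-1.488, 0.593, -0.587]
ft_force: [-0.6, 1.0, 0.4]
opening: 0.0399
```

```bash
python3 - <<'E'
from plan import *
D=(.5214,-.4228)
plan([(*D,.06,-43.4,40),(*D,.03,-43.4,40),(*D,.011,-43.4,40,2),(*D,.011,-43.4,6,5),(*D,.06,-43.4,6),(*D,.16,-43.4,6)])
p,psi,s=cur();print(s['t'],p,psi,s['joint_positions'])
d=shot('scene','s23.png')
c=d['pixels'][260:460,180:400];cv2.imwrite('pics/s23c.png',cv2.resize(c,None,fx=3,fy=3))
E
```

```text
[{"dx": 0, "dy": 42, "dz": -1, "wx": 0, "wy": 0, "wz": 0, "hand": 40}, {"dx": -1, "dy": 84, "dz": -2, "wx": 0, "wy": 1, "wz": 0, "hand": 40}, {"dx": -1, "dy": 114, "dz": -2, "wx": 0, "wy": 1, "wz": 0, "hand": 40}, {"dx": -1, "dy": 133, "dz": -2, "wx": 0, "wy": 1, "wz": 0, "hand": 40}, {"dx": -1, "dy": 133, "dz": -2, "wx": 0, "wy": 1, "wz": 0, "hand": 40}]
[{"dx": 0, "dy": 0, "dz": 0, "wx": 0, "wy": 0, "wz": 0, "hand": 40}, {"dx": 0, "dy": 0, "dz": 0, "wx": 0, "wy": 0, "wz": 0, "hand": 6}, {"dx": 0, "dy": 0, "dz": 0, "wx": 0, "wy": 0, "wz": 0, "hand": 6}, {"dx": 0, "dy": 0, "dz": 0, "wx": 0, "wy": 0, "wz": 0, "hand": 6}, {"dx": 0, "dy": 0, "dz": 0, "wx": 0, "wy": 0, "wz": 0, "hand": 6}]
[{"dx": 0, "dy": 0, "dz": 0, "wx": 0, "wy": 0, "wz": 0, "hand": 6}, {"dx": 0, "dy": -49, "dz": 0, "wx": 0, "wy": 0, "wz": 0, "hand": 6}, {"dx": 0, "dy": -99, "dz": 0, "wx": 0, "wy": 0, "wz": 0, "hand": 6}, {"dx": 0, "dy": -149, "dz": 0, "wx": 0, "wy": 0, "wz": 0, "hand": 6}]
end [ 0.5215 -0.4225  0.1595] -43.9
44.05 [ 0.52356246 -0.42173615  0.14351788] -42.89830330282422 [-7.62476378e-01  3.77495828e-01  1.14377414e+00  1.79775353e-04
  1.61966470e+00 -1.37509575e-02]
```

View pics/s23c.png

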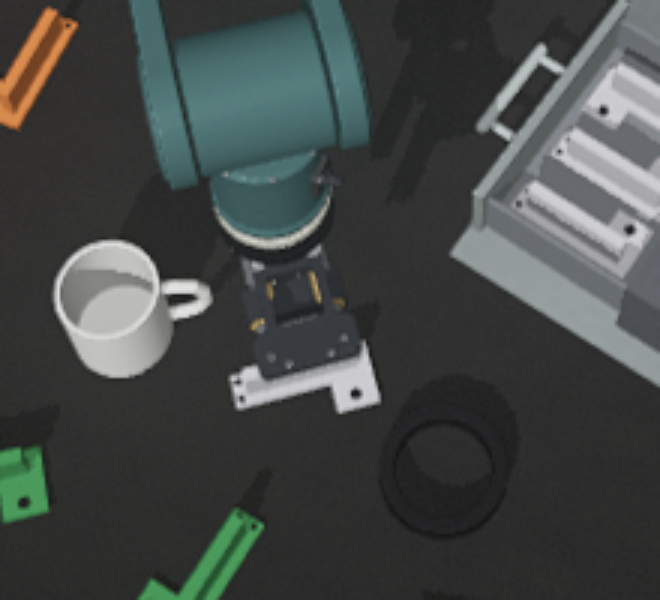

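The white bracket at (305,385) is the one meant; the green ones at the lower left are decoys. Grasping it.

Request:
send_rows([
  {"dx": 0, "dy": 42, "dz": -1, "wx": 0, "wy": 0, "wz": 0, "hand": 40},
  {"dx": -1, "dy": 84, "dz": -2, "wx": 0, "wy": 1, "wz": 0, "hand": 40},
  {"dx": -1, "dy": 114, "dz": -2, "wx": 0, "wy": 1, "wz": 0, "hand": 40},
  {"dx": -1, "dy": 131, "dz": -2, "wx": 0, "wy": 1, "wz": 0, "hand": 40},
  {"dx": -1, "dy": 132, "dz": -2, "wx": 0, "wy": 1, "wz": 0, "hand": 40},
])

```text
t: 44.72
position: [0.5205, -0.4228, 0.0098]
orientation: [-1.485, 0.602, -0.598]
ft_force: [1.4, 0.2, 0.6]
opening: 0.0402
```

Request:
send_rows([
  {"dx": 0, "dy": 0, "dz": 0, "wx": 0, "wy": 0, "wz": 0, "hand": 6},
  {"dx": 0, "dy": 0, "dz": 0, "wx": 0, "wy": 0, "wz": 0, "hand": 6},
  {"dx": 0, "dy": 0, "dz": 0, "wx": 0, "wy": 0, "wz": 0, "hand": 6},
  {"dx": 0, "dy": 0, "dz": 0, "wx": 0, "wy": 0, "wz": 0, "hand": 6},
  {"dx": 0, "dy": 0, "dz": 0, "wx": 0, "wy": 0, "wz": 0, "hand": 6},
])

```text
t: 45.35
position: [0.5211, -0.4238, 0.012]
orientation: [-1.486, 0.6, -0.601]
ft_force: [-2.4, -0.0, 4.2]
opening: 0.0098
```

Request:
send_rows([
  {"dx": 0, "dy": 0, "dz": 0, "wx": 0, "wy": 0, "wz": 0, "hand": 6},
  {"dx": 0, "dy": -49, "dz": 0, "wx": 0, "wy": 0, "wz": 0, "hand": 6},
  {"dx": 0, "dy": -99, "dz": 0, "wx": 0, "wy": 0, "wz": 0, "hand": 6},
  {"dx": 0, "dy": -154, "dz": 0, "wx": 0, "wy": 0, "wz": 0, "hand": 6},
])

```text
t: 45.85
position: [0.5204, -0.4231, 0.1643]
orientation: [-1.485, 0.602, -0.598]
ft_force: [0.5, -0.1, -1.2]
opening: 0.0097
```

```bash
python3 - <<'E'
from plan import *
q=spot('R',.066,.070);print(q)
plan([(.58,-.05,.17,-70,6),(*q,.16,-93.4,6,3)])
p,psi,s=cur();print(s['t'],p,psi,s['ft_force'],s['opening'])
d=shot('scene','s24.png')
c=d['pixels'][260:460,180:400];cv2.imwrite('pics/s24c.png',cv2.resize(c,None,fx=3,fy=3))
E
```

```text
(0.6740352747932857, 0.22066256729865014)
[{"dx": -31, "dy": -1, "dz": 44, "wx": 0, "wy": 4, "wz": 0, "hand": 6}, {"dx": -62, "dy": -3, "dz": 89, "wx": 0, "wy": 7, "wz": 0, "hand": 6}, {"dx": -92, "dy": -4, "dz": 133, "wx": 0, "wy": 11, "wz": 0, "hand": 6}, {"dx": -123, "dy": -5, "dz": 177, "wx": 0, "wy": 15, "wz": 0, "hand": 6}, {"dx": -154, "dy": -6, "dz": 221, "wx": 0, "wy": 19, "wz": 0, "hand": 6}]
[{"dx": -44, "dy": -2, "dz": 32, "wx": 0, "wy": 3, "wz": 0, "hand": 6}, {"dx": -87, "dy": -3, "dz": 64, "wx": 0, "wy": 7, "wz": 0, "hand": 6}, {"dx": -127, "dy": -1, "dz": 105, "wx": 0, "wy": 12, "wz": 0, "hand": 6}, {"dx": -167, "dy": 1, "dz": 147, "wx": 0, "wy": 16, "wz": 0, "hand": 6}, {"dx": -206, "dy": 3, "dz": 188, "wx": 0, "wy": 21, "wz": 0, "hand": 6}]
[{"dx": -52, "dy": 2, "dz": 24, "wx": 0, "wy": 5, "wz": 0, "hand": 6}, {"dx": -104, "dy": 4, "dz": 49, "wx": 0, "wy": 9, "wz": 0, "hand": 6}, {"dx": -104, "dy": 4, "dz": 49, "wx": 0, "wy": 9, "wz": 0, "hand": 6}, {"dx": -104, "dy": 4, "dz": 49, "wx": 0, "wy": 9, "wz": 0, "hand": 6}, {"dx": -104, "dy": 4, "dz": 49, "wx": 0, "wy": 9, "wz": 0, "hand": 6}]
end [0.6745 0.2208 0.1602] -93.0
46.25 [ 0.5198852  -0.42261255  0.16124813] -44.002640818873964 [-0.77018792  1.27708582 -1.60017349] 0.01022440894726469
```

View pics/s24c.png

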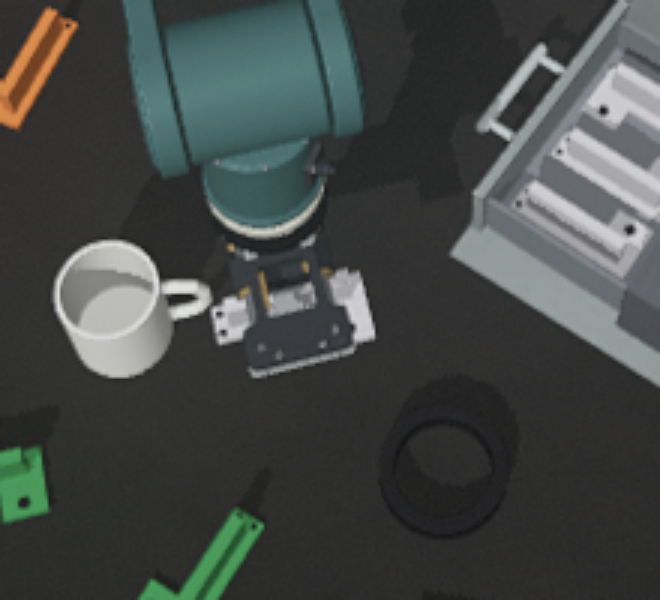

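Request:
send_rows([
  {"dx": -31, "dy": -1, "dz": 44, "wx": 0, "wy": 4, "wz": 0, "hand": 6},
  {"dx": -62, "dy": -3, "dz": 89, "wx": 0, "wy": 7, "wz": 0, "hand": 6},
  {"dx": -92, "dy": -4, "dz": 133, "wx": 0, "wy": 11, "wz": 0, "hand": 6},
  {"dx": -123, "dy": -5, "dz": 177, "wx": 0, "wy": 15, "wz": 0, "hand": 6},
  {"dx": -154, "dy": -6, "dz": 221, "wx": 0, "wy": 19, "wz": 0, "hand": 6},
])

```text
t: 46.92
position: [0.5632, -0.1557, 0.1694]
orientation: [-1.395, 0.859, -0.856]
ft_force: [0.5, 0.1, -1.8]
opening: 0.0099
```

Request:
send_rows([
  {"dx": -44, "dy": -2, "dz": 32, "wx": 0, "wy": 3, "wz": 0, "hand": 6},
  {"dx": -87, "dy": -3, "dz": 64, "wx": 0, "wy": 7, "wz": 0, "hand": 6},
  {"dx": -127, "dy": -1, "dz": 105, "wx": 0, "wy": 12, "wz": 0, "hand": 6},
  {"dx": -167, "dy": 1, "dz": 147, "wx": 0, "wy": 16, "wz": 0, "hand": 6},
  {"dx": -206, "dy": 3, "dz": 188, "wx": 0, "wy": 21, "wz": 0, "hand": 6},
])

```text
t: 47.55
position: [0.6375, 0.1131, 0.1664]
orientation: [-1.257, 1.135, -1.133]
ft_force: [1.3, -0.7, -0.6]
opening: 0.0099
```

Request:
send_rows([
  {"dx": -52, "dy": 2, "dz": 24, "wx": 0, "wy": 5, "wz": 0, "hand": 6},
  {"dx": -104, "dy": 4, "dz": 49, "wx": 0, "wy": 9, "wz": 0, "hand": 6},
  {"dx": -104, "dy": 4, "dz": 49, "wx": 0, "wy": 9, "wz": 0, "hand": 6},
  {"dx": -104, "dy": 4, "dz": 49, "wx": 0, "wy": 9, "wz": 0, "hand": 6},
])

```text
t: 48.05
position: [0.6749, 0.2194, 0.1623]
orientation: [-1.187, 1.249, -1.247]
ft_force: [-0.4, -0.7, -1.9]
opening: 0.0095
```

```bash
python3 - <<'E'
from plan import *
q=spot('R',.066,.068);print(q)
plan([(*q,.07,-93.4,6),(*q,.036,-93.4,6),(*q,.026,-93.4,6,2),(*q,.026,-93.4,24,3),(*q,.06,-93.4,24),(*q,.15,-93.4,40)])
p,psi,s=cur();print(s['t'],p,psi,s['ft_force'],s['opening'])
d=shot('scene','s25.png')
c=d['pixels'][160:360,360:580];cv2.imwrite('pics/s25c.png',cv2.resize(c,None,fx=3,fy=3))
E
```

```text
(0.6739166620461339, 0.2186660876428026)
[{"dx": 0, "dy": 47, "dz": -1, "wx": 0, "wy": 0, "wz": 0, "hand": 6}, {"dx": 0, "dy": 95, "dz": -2, "wx": 0, "wy": 0, "wz": 0, "hand": 6}, {"dx": 0, "dy": 129, "dz": -2, "wx": 0, "wy": 0, "wz": 0, "hand": 6}, {"dx": 0, "dy": 139, "dz": -2, "wx": 0, "wy": 0, "wz": 0, "hand": 6}, {"dx": 0, "dy": 139, "dz": -2, "wx": 0, "wy": 0, "wz": 0, "hand": 6}]
[{"dx": 0, "dy": 0, "dz": 0, "wx": 0, "wy": 0, "wz": 0, "hand": 6}, {"dx": 0, "dy": 0, "dz": 0, "wx": 0, "wy": 0, "wz": 0, "hand": 24}, {"dx": 0, "dy": 0, "dz": 0, "wx": 0, "wy": 0, "wz": 0, "hand": 24}, {"dx": 0, "dy": 0, "dz": 0, "wx": 0, "wy": 0, "wz": 0, "hand": 24}, {"dx": 0, "dy": -34, "dz": 0, "wx": 0, "wy": 0, "wz": 0, "hand": 24}]
[{"dx": 0, "dy": -45, "dz": 0, "wx": 0, "wy": 0, "wz": 0, "hand": 40}, {"dx": 0, "dy": -90, "dz": 0, "wx": 0, "wy": 0, "wz": 0, "hand": 40}]
end [0.6736 0.2191 0.1496] -93.1
48.45 [0.67558471 0.21896427 0.16455191] -93.06420653129605 [ 0.93980967 -0.18784117 -0.8070089 ] 0.009921631032504617
```

View pics/s25c.png

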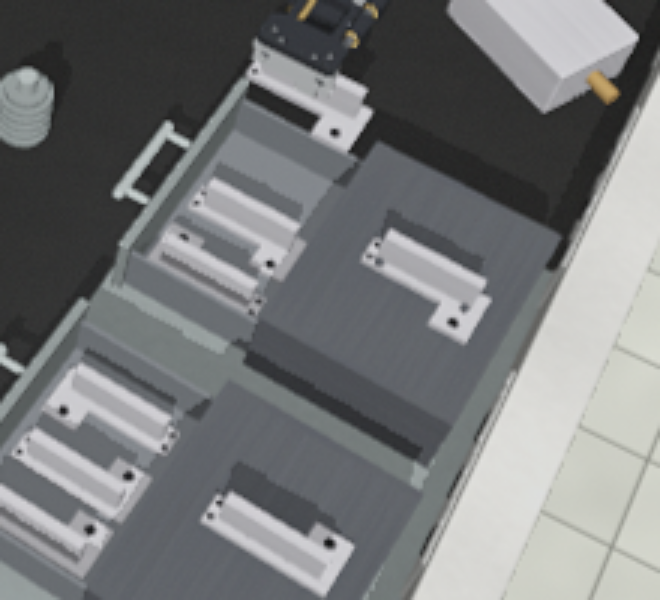

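Request:
send_rows([
  {"dx": 0, "dy": 47, "dz": -1, "wx": 0, "wy": 0, "wz": 0, "hand": 6},
  {"dx": 0, "dy": 95, "dz": -2, "wx": 0, "wy": 0, "wz": 0, "hand": 6},
  {"dx": 0, "dy": 124, "dz": -2, "wx": 0, "wy": 0, "wz": 0, "hand": 6},
  {"dx": 0, "dy": 137, "dz": -2, "wx": 0, "wy": 0, "wz": 0, "hand": 6},
  {"dx": 0, "dy": 139, "dz": -2, "wx": 0, "wy": 0, "wz": 0, "hand": 6},
])

```text
t: 49.12
position: [0.6744, 0.2199, 0.0262]
orientation: [-1.182, 1.246, -1.248]
ft_force: [-0.4, -0.0, -1.2]
opening: 0.01
```

Request:
send_rows([
  {"dx": 0, "dy": 0, "dz": 0, "wx": 0, "wy": 0, "wz": 0, "hand": 6},
  {"dx": 0, "dy": 0, "dz": 0, "wx": 0, "wy": 0, "wz": 0, "hand": 24},
  {"dx": 0, "dy": 0, "dz": 0, "wx": 0, "wy": 0, "wz": 0, "hand": 24},
  {"dx": 0, "dy": 0, "dz": 0, "wx": 0, "wy": 0, "wz": 0, "hand": 24},
  {"dx": 0, "dy": -34, "dz": 0, "wx": 0, "wy": 0, "wz": 0, "hand": 24},
])

```text
t: 49.75
position: [0.6709, 0.2193, 0.055]
orientation: [-1.192, 1.253, -1.245]
ft_force: [0.5, 0.0, 0.8]
opening: 0.0241
```

Request:
send_rows([
  {"dx": 0, "dy": -45, "dz": 0, "wx": 0, "wy": 0, "wz": 0, "hand": 24},
  {"dx": 0, "dy": -100, "dz": 0, "wx": 0, "wy": 0, "wz": 0, "hand": 10},
])

```text
t: 50.0
position: [0.6727, 0.2198, 0.1589]
orientation: [-1.186, 1.249, -1.247]
ft_force: [0.9, 0.2, 0.5]
opening: 0.0172
```

```bash
python3 - <<'E'
from plan import *
from meas import *
# pre-push point in front of right handle: handle ~ panel front -.035
hb=spot('R',-.045,0); print('handle est',hb)
pre=spot('R',-.045-.045,0)
plan([(.52,.20,.16,-93.4,0),(*pre,.10,-93.4,0),(*pre,.040,-93.4,0,3)])
p,psi,s=cur();print(s['t'],p,psi,s['ft_force'],s['opening'])
for n in('top','scene'):
    d=shot(n,n+'26.png');print(n);pr(d)
    W=cloud(d)
    m=((abs(W[...,2]-.044)<.008)&(W[...,0]>.5)&(W[...,0]<.60)&(abs(W[...,1])<.3)).astype(np.uint8)
    k,l,st,c=cv2.connectedComponentsWithStats(m)
    for i in range(1,k):
        if st[i,4]>20: P=W[l==i];print('handle?',c[i].round(),st[i,4],cv2.minAreaRect(P[:,:2].astype(np.float32)*1000))
c=d['pixels'][160:360,360:580];cv2.imwrite('pics/s26c.png',cv2.resize(c,None,fx=3,fy=3))
E
```

```text
handle est (0.5590792077434306, 0.1573687868109183)
[{"dx": 9, "dy": -1, "dz": -50, "wx": 0, "wy": 0, "wz": 0, "hand": 0}, {"dx": 18, "dy": -3, "dz": -101, "wx": 0, "wy": 0, "wz": 0, "hand": 0}, {"dx": 28, "dy": -4, "dz": -151, "wx": 0, "wy": 0, "wz": 0, "hand": 0}, {"dx": 48, "dy": 26, "dz": -153, "wx": 0, "wy": 0, "wz": 0, "hand": 0}, {"dx": 68, "dy": 56, "dz": -155, "wx": 0, "wy": 0, "wz": 0, "hand": 0}]
[{"dx": 0, "dy": 30, "dz": 0, "wx": 0, "wy": 0, "wz": 0, "hand": 0}, {"dx": 0, "dy": 60, "dz": 0, "wx": 0, "wy": 0, "wz": 0, "hand": 0}, {"dx": 0, "dy": 60, "dz": 0, "wx": 0, "wy": 0, "wz": 0, "hand": 0}, {"dx": 0, "dy": 60, "dz": 0, "wx": 0, "wy": 0, "wz": 0, "hand": 0}, {"dx": 0, "dy": 60, "dz": 0, "wx": 0, "wy": 0, "wz": 0, "hand": 0}]
end [0.514  0.1599 0.0399] -93.0
50.4 [0.67234453 0.21966977 0.15594708] -92.998582608779 [-0.45797811  0.7585353  -0.13999518] 0.009727685956020145
top
handle? [247. 192.] 217 ((579.4111328125, 158.1365966796875), (99.9615478515625, 42.39889907836914), 86.49363708496094)
handle? [358. 200.] 297 ((558.1697998046875, -142.15036010742188), (192.00048828125, 42.34115219116211), 85.9464111328125)
scene
[366. 200.] 62 c 0.4432 0.1413 size 50 x 23 ang 16.1 z 0.0373
[215. 353.] 70 c 0.3572 -0.4478 size 62 x 18 ang 49.6 z 0.0378
[223. 377.] 75 c 0.3994 -0.4870 size 69 x 22 ang 49.5 z 0.0380
handle? [410. 214.] 162 ((576.8698120117188, 155.8185272216797), (100.05686950683594, 33.63998031616211), 86.81219482421875)
handle? [365. 298.] 93 ((591.69287109375, -132.9270782470703), (198.54608154296875, 2.7019479274749756), 85.78665924072266)
handle? [352. 290.] 193 ((557.0908813476562, -134.15338134765625), (101.1741714477539, 33.40570068359375), 85.62837219238281)
handle? [342. 331.] 28 ((587.2454833984375, -241.06878662109375), (23.179189682006836, 7.568938732147217), 18.69374656677246)
```

View pics/s26c.png

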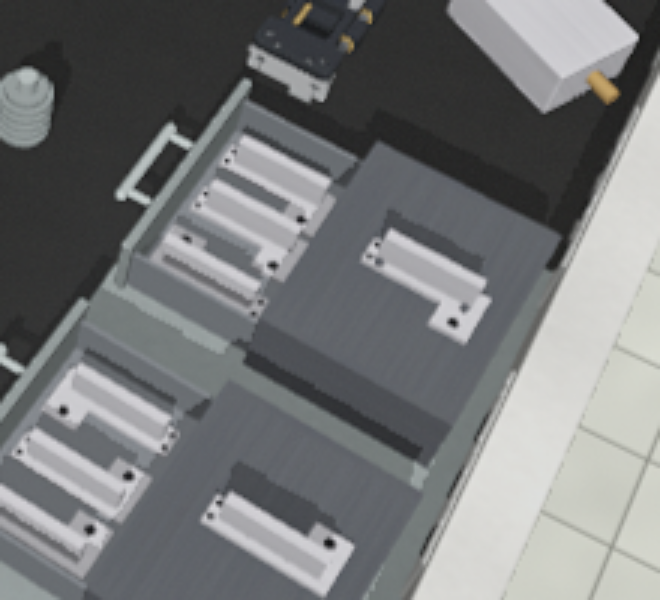

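All six stand in their own drawers (right: crop (280,175), (250,225), (205,265); left: (120,405), (75,470), (45,525)). Closing the fingers and going in front of the right handle.

Request:
send_rows([
  {"dx": 9, "dy": -1, "dz": -50, "wx": 0, "wy": 0, "wz": 0, "hand": 0},
  {"dx": 18, "dy": -3, "dz": -101, "wx": 0, "wy": 0, "wz": 0, "hand": 0},
  {"dx": 28, "dy": -4, "dz": -151, "wx": 0, "wy": 0, "wz": 0, "hand": 0},
  {"dx": 48, "dy": 26, "dz": -153, "wx": 0, "wy": 0, "wz": 0, "hand": 0},
  {"dx": 68, "dy": 56, "dz": -153, "wx": 0, "wy": 0, "wz": 0, "hand": 0},
])

```text
t: 51.12
position: [0.5164, 0.1598, 0.1024]
orientation: [-1.184, 1.246, -1.247]
ft_force: [0.7, 0.7, -0.3]
opening: 0.0007
```

Request:
send_rows([
  {"dx": 0, "dy": 30, "dz": 0, "wx": 0, "wy": 0, "wz": 0, "hand": 0},
  {"dx": 0, "dy": 60, "dz": 0, "wx": 0, "wy": 0, "wz": 0, "hand": 0},
  {"dx": 0, "dy": 60, "dz": 0, "wx": 0, "wy": 0, "wz": 0, "hand": 0},
  {"dx": 0, "dy": 60, "dz": 0, "wx": 0, "wy": 0, "wz": 0, "hand": 0},
])

```text
t: 51.62
position: [0.5177, 0.1602, 0.0437]
orientation: [-1.183, 1.247, -1.248]
ft_force: [-0.5, 0.7, 0.2]
opening: 0.0003
```

Request:
send_rows([
  {"dx": 0, "dy": 0, "dz": 13, "wx": 0, "wy": 0, "wz": 0, "hand": 0},
  {"dx": 0, "dy": 0, "dz": 26, "wx": 0, "wy": 0, "wz": 0, "hand": 0},
  {"dx": 0, "dy": 0, "dz": 36, "wx": 0, "wy": 0, "wz": 0, "hand": 0},
  {"dx": 0, "dy": 0, "dz": 46, "wx": 0, "wy": 0, "wz": 0, "hand": 0},
  {"dx": 0, "dy": 0, "dz": 60, "wx": 0, "wy": 0, "wz": 0, "hand": 0},
])

```text
t: 52.25
position: [0.5776, 0.1569, 0.043]
orientation: [-1.185, 1.248, -1.247]
ft_force: [-1.5, -0.3, 0.9]
opening: 0.0004
```

```bash
python3 - <<'E'
from plan import *
[cams.get_image('top') for _ in range(5)]
p,psi,s=cur();print(s['t'],p,psi,s['ft_force'],s['opening'])
d=shot('scene','s27.png')
c=d['pixels'][160:360,360:580];cv2.imwrite('pics/s27c.png',cv2.resize(c,None,fx=3,fy=3))
E
```

```text
52.5 [0.57714009 0.15684195 0.04268094] -93.00435425052001 [-0.03517172 -0.31827416 -0.3103407 ] 0.0002474040777152237
```

View pics/s27c.png

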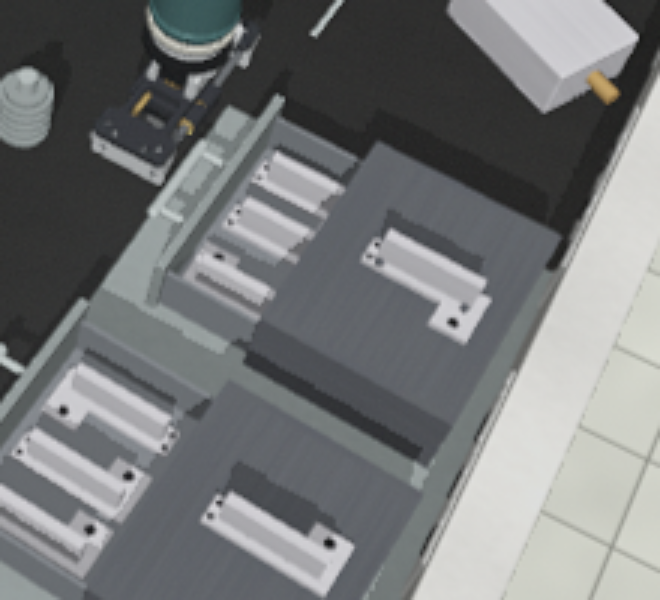

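The drawer moves with about 1 N. Continuing.

Request:
send_rows([
  {"dx": 0, "dy": 0, "dz": 12, "wx": 0, "wy": 0, "wz": 0, "hand": 0},
  {"dx": 0, "dy": 0, "dz": 28, "wx": 0, "wy": 0, "wz": 0, "hand": 0},
  {"dx": 0, "dy": 0, "dz": 46, "wx": 0, "wy": 0, "wz": 0, "hand": 0},
  {"dx": 0, "dy": 0, "dz": 64, "wx": 0, "wy": 0, "wz": 0, "hand": 0},
  {"dx": 0, "dy": 0, "dz": 76, "wx": 0, "wy": 0, "wz": 0, "hand": 0},
])

```text
t: 53.18
position: [0.6538, 0.1527, 0.0428]
orientation: [-1.184, 1.248, -1.248]
ft_force: [-1.3, -0.1, 0.2]
opening: 0.0005
```

Request:
send_rows([
  {"dx": 0, "dy": 0, "dz": 5, "wx": 0, "wy": 0, "wz": 0, "hand": 0},
  {"dx": 0, "dy": 0, "dz": 10, "wx": 0, "wy": 0, "wz": 0, "hand": 0},
  {"dx": 0, "dy": 0, "dz": 12, "wx": 0, "wy": 0, "wz": 0, "hand": 0},
])

```text
t: 53.55
position: [0.6649, 0.1522, 0.0428]
orientation: [-1.184, 1.248, -1.248]
ft_force: [-1.0, 0.3, -0.7]
opening: 0.0006
```

```bash
cat > opn.py <<'E'
from plan import *
def openings(d):
    W=cloud(d)
    for side,c0 in(('R',(.8254,.1428)),('L',(.8136,-.149))):
        a=AX[side];u=np.array([math.cos(a),math.sin(a)]);v=np.array([-u[1],u[0]])
        q=W[...,:2]-np.array(c0);X=q@u;Y=q@v;Z=W[...,2]
        roof=(abs(Z-.084)<.004)&(abs(Y)<.1)&(abs(X)<.12)
        pan=(abs(Z-.078)<.006)&(abs(Y)<.09)&(X<-.09)&(X>-.28)
        han=(abs(Z-.044)<.008)&(abs(Y)<.03)&(X<-.1)&(X>-.30)
        f=lambda m:np.round(np.nanpercentile(X[m],[2,50,98])*1000) if m.sum()>5 else None
        print(side,'roof',f(roof),'panel',f(pan),'handle',f(han),han.sum())
E
python3 - <<'E'
from opn import *
[cams.get_image('top') for _ in range(5)]
p,psi,s=cur();print(s['t'],p,psi,s['ft_force'],s['opening'])
for n in('top','scene'):
    d=shot(n,n+'28.png');openings(d)
c=d['pixels'][160:360,360:580];cv2.imwrite('pics/s28c.png',cv2.resize(c,None,fx=3,fy=3))
E
```

```text
53.8 [0.66504317 0.15247967 0.04319785] -92.99140844378448 [ 0.23517079 -0.0561325  -0.0589557 ] 0.00026809460717431866
R roof [-87.  19. 108.] panel [-112. -105.  -90.] handle None 3
L roof [-89.  -4.  88.] panel [-236. -230.  -90.] handle [-276. -235. -121.] 189
R roof [-87.   0.  90.] panel [-109. -104.  -99.] handle [-148. -141. -134.] 42
L roof [-85.   3.  89.] panel [-232. -227. -222.] handle [-272. -188. -114.] 286
```

View pics/s28c.png

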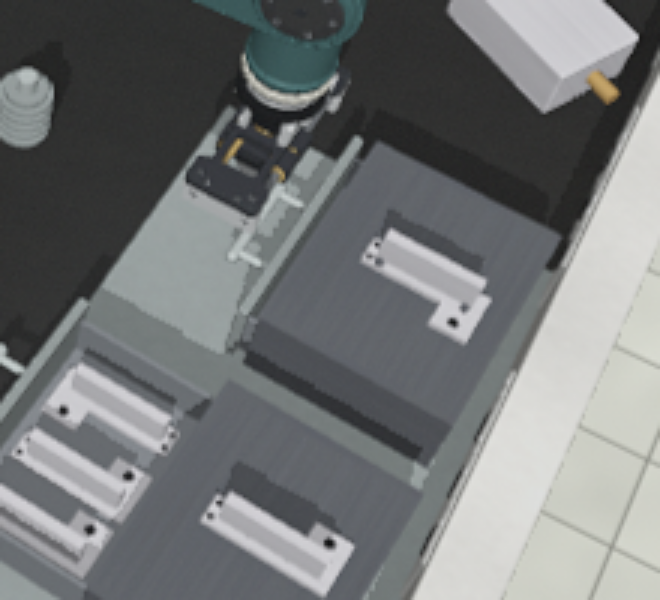

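Request:
send_rows([
  {"dx": 0, "dy": 0, "dz": 4, "wx": 0, "wy": 0, "wz": 0, "hand": 0},
  {"dx": 0, "dy": 0, "dz": 7, "wx": 0, "wy": 0, "wz": 0, "hand": 0},
  {"dx": 0, "dy": 0, "dz": 7, "wx": 0, "wy": 0, "wz": 0, "hand": 0},
])

```text
t: 54.28
position: [0.6725, 0.1519, 0.043]
orientation: [-1.183, 1.247, -1.248]
ft_force: [0.5, 0.3, -0.3]
opening: 0.0006
```

Request:
send_rows([
  {"dx": 0, "dy": 0, "dz": 2, "wx": 0, "wy": 0, "wz": 0, "hand": 0},
  {"dx": 0, "dy": 0, "dz": 2, "wx": 0, "wy": 0, "wz": 0, "hand": 0},
])

```text
t: 54.52
position: [0.6741, 0.1518, 0.0429]
orientation: [-1.184, 1.248, -1.248]
ft_force: [-0.1, 1.1, 0.4]
opening: 0.0005
```

```bash
python3 - <<'E'
from opn import *
[cams.get_image('top') for _ in range(5)]
p,psi,s=cur();print(s['t'],p,psi,s['ft_force'],s['opening'])
for n in('top','scene'):
    d=shot(n,n+'29.png');openings(d)
E
```

```text
54.775 [0.67408261 0.15180886 0.04302949] -93.00151045524423 [ 1.08126496  0.64456416 -0.41724897] 0.000553884015618068
R roof [-87.  24. 110.] panel [-103.  -97.  -90.] handle None 5
L roof [-89.  -3.  88.] panel [-236. -230.  -90.] handle [-275. -236. -121.] 187
R roof [-88.   1.  90.] panel [-99. -95. -90.] handle [-138. -131. -129.] 32
L roof [-85.   2.  89.] panel [-232. -227. -222.] handle [-272. -191. -113.] 276
```

Request:
send_rows([
  {"dx": 0, "dy": 0, "dz": 2, "wx": 0, "wy": 0, "wz": 0, "hand": 0},
  {"dx": 0, "dy": 0, "dz": 2, "wx": 0, "wy": 0, "wz": 0, "hand": 0},
])

```text
t: 55.12
position: [0.6757, 0.1518, 0.043]
orientation: [-1.184, 1.248, -1.247]
ft_force: [-2.0, -0.6, 1.2]
opening: 0.0004
```

Request:
send_rows([
  {"dx": 0, "dy": 0, "dz": 1, "wx": 0, "wy": 0, "wz": 0, "hand": 0},
  {"dx": 0, "dy": 0, "dz": 1, "wx": 0, "wy": 0, "wz": 0, "hand": 0},
])

```text
t: 55.38
position: [0.6759, 0.1517, 0.0429]
orientation: [-1.186, 1.249, -1.246]
ft_force: [-5.2, -0.2, 3.3]
opening: 0.0008
```

```bash
python3 - <<'E'
from opn import *
[cams.get_image('top') for _ in range(5)]
p,psi,s=cur();print(s['t'],p,psi,s['ft_force'],s['opening'])
for n in('top','scene'):
    d=shot(n,n+'30.png');openings(d)
E
```

```text
55.625 [0.6759298  0.151745   0.04289231] -92.99023838234487 [-4.43863418 -0.64178512  2.80057818] 0.0005209913664944631
R roof [-86.  26. 109.] panel [-102.  -94.  -90.] handle [-133. -102. -100.] 7
L roof [-89.  -3.  88.] panel [-236. -230.  -90.] handle [-275. -235. -119.] 207
R roof [-87.   1.  91.] panel [-98. -94. -90.] handle [-138. -130. -128.] 30
L roof [-85.   2.  89.] panel [-232. -227. -222.] handle [-273. -192. -114.] 267
```

The right drawer is against its stop: force rises while the position stays at 0.6759. Now the left drawer.

```bash
python3 - <<'E'
from opn import *
p,psi,s=cur()
b=along(p,'R',-.06)
pre=spot('L',-.045-.042,0)
plan([(*b,None,-93,0),(*b,.11,-93,0),(*pre,.11,-94,0),(*pre,.042,-94,0,3)])
E
```

```text
[{"dx": 0, "dy": 0, "dz": -30, "wx": 0, "wy": 0, "wz": 0, "hand": 0}, {"dx": 0, "dy": 0, "dz": -60, "wx": 0, "wy": 0, "wz": 0, "hand": 0}, {"dx": 0, "dy": -34, "dz": -60, "wx": 0, "wy": 0, "wz": 0, "hand": 0}, {"dx": 0, "dy": -67, "dz": -60, "wx": 0, "wy": 0, "wz": 0, "hand": 0}, {"dx": 48, "dy": -67, "dz": -76, "wx": 0, "wy": 0, "wz": 0, "hand": 0}]
[{"dx": 48, "dy": 0, "dz": -17, "wx": 0, "wy": 0, "wz": 0, "hand": 0}, {"dx": 96, "dy": 0, "dz": -33, "wx": 0, "wy": 1, "wz": 0, "hand": 0}, {"dx": 144, "dy": 0, "dz": -50, "wx": 0, "wy": 1, "wz": 0, "hand": 0}, {"dx": 192, "dy": 0, "dz": -66, "wx": 0, "wy": 1, "wz": 0, "hand": 0}, {"dx": 240, "dy": 0, "dz": -82, "wx": 0, "wy": 1, "wz": 0, "hand": 0}]
[{"dx": 0, "dy": 34, "dz": 0, "wx": 0, "wy": 0, "wz": 0, "hand": 0}, {"dx": 0, "dy": 68, "dz": 0, "wx": 0, "wy": 0, "wz": 0, "hand": 0}, {"dx": 0, "dy": 68, "dz": 0, "wx": 0, "wy": 0, "wz": 0, "hand": 0}, {"dx": 0, "dy": 68, "dz": 0, "wx": 0, "wy": 0, "wz": 0, "hand": 0}, {"dx": 0, "dy": 68, "dz": 0, "wx": 0, "wy": 0, "wz": 0, "hand": 0}]
end [ 0.5031 -0.1276  0.0419] -94.0
```

Request:
send_rows([
  {"dx": 0, "dy": 0, "dz": -30, "wx": 0, "wy": 0, "wz": 0, "hand": 0},
  {"dx": 0, "dy": 0, "dz": -60, "wx": 0, "wy": 0, "wz": 0, "hand": 0},
  {"dx": 0, "dy": -34, "dz": -60, "wx": 0, "wy": 0, "wz": 0, "hand": 0},
  {"dx": 0, "dy": -67, "dz": -60, "wx": 0, "wy": 0, "wz": 0, "hand": 0},
  {"dx": 48, "dy": -67, "dz": -76, "wx": 0, "wy": 0, "wz": 0, "hand": 0},
])

```text
t: 56.75
position: [0.6026, 0.1095, 0.1144]
orientation: [-1.176, 1.237, -1.249]
ft_force: [0.2, -0.4, -0.9]
opening: 0.0005
```

Request:
send_rows([
  {"dx": 48, "dy": 0, "dz": -17, "wx": 0, "wy": 0, "wz": 0, "hand": 0},
  {"dx": 96, "dy": 0, "dz": -33, "wx": 0, "wy": 1, "wz": 0, "hand": 0},
  {"dx": 144, "dy": 0, "dz": -50, "wx": 0, "wy": 1, "wz": 0, "hand": 0},
  {"dx": 192, "dy": 0, "dz": -66, "wx": 0, "wy": 1, "wz": 0, "hand": 0},
  {"dx": 240, "dy": 0, "dz": -82, "wx": 0, "wy": 1, "wz": 0, "hand": 0},
])

```text
t: 57.38
position: [0.5046, -0.1298, 0.1105]
orientation: [-1.174, 1.257, -1.263]
ft_force: [-0.4, -0.7, 0.0]
opening: 0.0002
```

Request:
send_rows([
  {"dx": 0, "dy": 34, "dz": 0, "wx": 0, "wy": 0, "wz": 0, "hand": 0},
  {"dx": 0, "dy": 68, "dz": 0, "wx": 0, "wy": 0, "wz": 0, "hand": 0},
  {"dx": 0, "dy": 68, "dz": 0, "wx": 0, "wy": 0, "wz": 0, "hand": 0},
  {"dx": 0, "dy": 68, "dz": 0, "wx": 0, "wy": 0, "wz": 0, "hand": 0},
])

```text
t: 57.88
position: [0.5054, -0.1281, 0.0433]
orientation: [-1.174, 1.258, -1.262]
ft_force: [0.1, -0.2, 0.2]
opening: 0.0004
```

Request:
send_rows([
  {"dx": 0, "dy": 0, "dz": 13, "wx": 0, "wy": 0, "wz": 0, "hand": 0},
  {"dx": 0, "dy": 0, "dz": 26, "wx": 0, "wy": 0, "wz": 0, "hand": 0},
  {"dx": 0, "dy": 0, "dz": 36, "wx": 0, "wy": 0, "wz": 0, "hand": 0},
  {"dx": 0, "dy": 0, "dz": 46, "wx": 0, "wy": 0, "wz": 0, "hand": 0},
  {"dx": 0, "dy": 0, "dz": 60, "wx": 0, "wy": 0, "wz": 0, "hand": 0},
])

```text
t: 58.5
position: [0.5645, -0.1319, 0.0419]
orientation: [-1.176, 1.261, -1.26]
ft_force: [-1.8, 0.3, 0.9]
opening: 0.0005
```

```bash
python3 - <<'E'
from opn import *
[cams.get_image('top') for _ in range(5)]
p,psi,s=cur();print(s['t'],p,psi,s['ft_force'],s['opening'])
for n in('top','scene'):
    d=shot(n,n+'31.png');openings(d)
c=d['pixels'][180:400,320:560];cv2.imwrite('pics/s31c.png',cv2.resize(c,None,fx=2.7,fy=2.7))
E
```

```text
58.75 [ 0.56401724 -0.13176869  0.04166532] -93.99588453778995 [-0.26823126  0.17538599  0.43178076] 0.0003048222792485657
R roof [-91.  -5. 108.] panel [-102.  -96.  -90.] handle [-142. -134. -100.] 113
L roof [-89.  -4.  88.] panel [-194.  -91.  -90.] handle [-118. -112. -100.] 18
R roof [-87.   2.  90.] panel [-98. -94. -90.] handle [-139. -132. -126.] 71
L roof [-85.   3.  89.] panel [-192. -186. -181.] handle [-236. -181. -103.] 223
```

View pics/s31c.png

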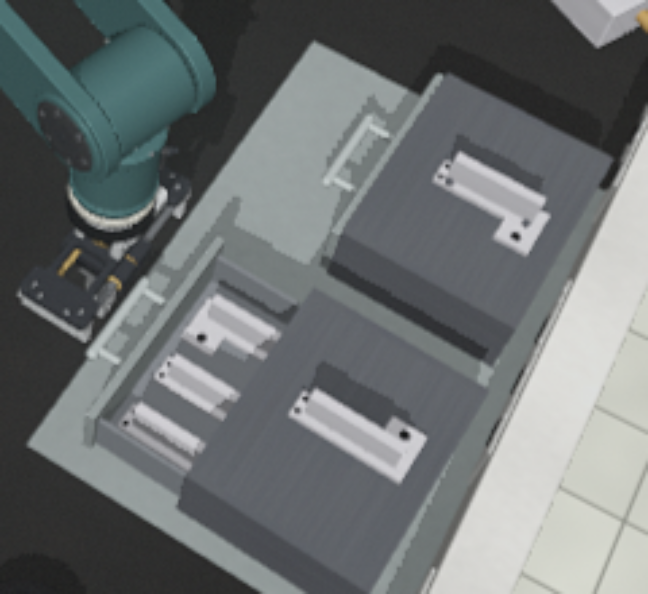

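The right drawer is flush. The left one has about 90 mm to go.

Request:
send_rows([
  {"dx": 0, "dy": 0, "dz": 12, "wx": 0, "wy": 0, "wz": 0, "hand": 0},
  {"dx": 0, "dy": 0, "dz": 28, "wx": 0, "wy": 0, "wz": 0, "hand": 0},
  {"dx": 0, "dy": 0, "dz": 46, "wx": 0, "wy": 0, "wz": 0, "hand": 0},
  {"dx": 0, "dy": 0, "dz": 64, "wx": 0, "wy": 0, "wz": 0, "hand": 0},
  {"dx": 0, "dy": 0, "dz": 76, "wx": 0, "wy": 0, "wz": 0, "hand": 0},
])

```text
t: 59.48
position: [0.6406, -0.1372, 0.0418]
orientation: [-1.176, 1.261, -1.26]
ft_force: [-1.0, -0.5, 1.9]
opening: 0.0009
```

Request:
send_rows([
  {"dx": 0, "dy": 0, "dz": 5, "wx": 0, "wy": 0, "wz": 0, "hand": 0},
  {"dx": 0, "dy": 0, "dz": 10, "wx": 0, "wy": 0, "wz": 0, "hand": 0},
  {"dx": 0, "dy": 0, "dz": 10, "wx": 0, "wy": 0, "wz": 0, "hand": 0},
])

```text
t: 59.85
position: [0.6501, -0.1379, 0.042]
orientation: [-1.175, 1.26, -1.261]
ft_force: [0.3, -0.1, 0.7]
opening: 0.0002
```

Request:
send_rows([
  {"dx": 0, "dy": 0, "dz": 2, "wx": 0, "wy": 0, "wz": 0, "hand": 0},
  {"dx": 0, "dy": 0, "dz": 2, "wx": 0, "wy": 0, "wz": 0, "hand": 0},
])

```text
t: 60.1
position: [0.6516, -0.138, 0.042]
orientation: [-1.175, 1.261, -1.26]
ft_force: [-1.1, 0.4, -0.2]
opening: 0.0003
```

```bash
python3 - <<'E'
from opn import *
[cams.get_image('top') for _ in range(5)]
p,psi,s=cur();print(s['t'],p,psi,s['ft_force'],s['opening'])
for n in('top','scene'):
    d=shot(n,n+'32.png');openings(d)
E
```

```text
60.35 [ 0.65165089 -0.13801259  0.04202092] -94.0021726451817 [-0.21425888 -0.66056101  0.0105601 ] 0.0008454188955711172
R roof [-91.  -6. 107.] panel [-102.  -96.  -90.] handle [-142. -135. -100.] 116
L roof [-82.  29. 111.] panel [-111. -108.  -90.] handle None 1
R roof [-87.   0.  90.] panel [-98. -94. -90.] handle [-138. -133. -128.] 69
L roof [-87.   1.  89.] panel [-111. -105. -101.] handle [-150. -142. -101.] 80
```

Request:
send_rows([
  {"dx": 0, "dy": 0, "dz": 4, "wx": 0, "wy": 0, "wz": 0, "hand": 0},
  {"dx": 0, "dy": 0, "dz": 8, "wx": 0, "wy": 0, "wz": 0, "hand": 0},
  {"dx": 0, "dy": 0, "dz": 8, "wx": 0, "wy": 0, "wz": 0, "hand": 0},
])

```text
t: 60.82
position: [0.6604, -0.1386, 0.042]
orientation: [-1.175, 1.26, -1.261]
ft_force: [0.5, 0.3, -0.1]
opening: 0.0003
```

Request:
send_rows([
  {"dx": 0, "dy": 0, "dz": 2, "wx": 0, "wy": 0, "wz": 0, "hand": 0},
  {"dx": 0, "dy": 0, "dz": 2, "wx": 0, "wy": 0, "wz": 0, "hand": 0},
])

```text
t: 61.08
position: [0.6619, -0.1387, 0.042]
orientation: [-1.175, 1.26, -1.261]
ft_force: [0.5, 0.1, 0.7]
opening: 0.0005
```

Request:
send_rows([
  {"dx": 0, "dy": 0, "dz": 1, "wx": 0, "wy": 0, "wz": 0, "hand": 0},
  {"dx": 0, "dy": 0, "dz": 1, "wx": 0, "wy": 0, "wz": 0, "hand": 0},
])

```text
t: 61.32
position: [0.6627, -0.1387, 0.0419]
orientation: [-1.175, 1.261, -1.26]
ft_force: [-0.8, 0.4, -0.0]
opening: 0.0006
```

```bash
python3 - <<'E'
from opn import *
[cams.get_image('top') for _ in range(5)]
p,psi,s=cur();print(s['t'],p,psi,s['ft_force'],s['opening'])
for n in('top','scene'):
    d=shot(n,n+'33.png');openings(d)
E
```

```text
61.575 [ 0.66264976 -0.13872894  0.04192912] -94.00006873782017 [-0.51863177 -0.09656134 -0.46762164] 0.0006896360638399478
R roof [-91.  -4. 108.] panel [-102.  -97.  -90.] handle [-142. -135. -100.] 118
L roof [-82.  34. 112.] panel [-99. -96. -93.] handle None 1
R roof [-87.   1.  90.] panel [-98. -94. -90.] handle [-138. -133. -128.] 67
L roof [-87.   1.  89.] panel [-100.  -95.  -90.] handle [-137. -132. -129.] 50
```

Request:
send_rows([
  {"dx": 0, "dy": 0, "dz": 1, "wx": 0, "wy": 0, "wz": 0, "hand": 0},
  {"dx": 0, "dy": 0, "dz": 1, "wx": 0, "wy": 0, "wz": 0, "hand": 0},
])

```text
t: 61.92
position: [0.6638, -0.1388, 0.0419]
orientation: [-1.175, 1.26, -1.26]
ft_force: [-0.9, -0.0, -0.1]
opening: 0.0003
```

Request:
send_rows([
  {"dx": 0, "dy": 0, "dz": 1, "wx": 0, "wy": 0, "wz": 0, "hand": 0},
  {"dx": 0, "dy": 0, "dz": 1, "wx": 0, "wy": 0, "wz": 0, "hand": 0},
])

```text
t: 62.18
position: [0.6643, -0.1389, 0.0419]
orientation: [-1.176, 1.261, -1.26]
ft_force: [-2.0, 0.1, 0.6]
opening: 0.0006
```

Request:
send_rows([
  {"dx": 0, "dy": 0, "dz": 1, "wx": 0, "wy": 0, "wz": 0, "hand": 0},
  {"dx": 0, "dy": 0, "dz": 1, "wx": 0, "wy": 0, "wz": 0, "hand": 0},
])

```text
t: 62.42
position: [0.6644, -0.1388, 0.0419]
orientation: [-1.178, 1.263, -1.259]
ft_force: [-5.6, -0.1, 2.1]
opening: 0.0003
```

Left drawer is at its stop too. Backing off and checking.

Request:
send_rows([
  {"dx": 0, "dy": 0, "dz": -25, "wx": 0, "wy": 0, "wz": 0, "hand": 0},
  {"dx": 0, "dy": 0, "dz": -60, "wx": 0, "wy": 0, "wz": 0, "hand": 0},
  {"dx": 0, "dy": -50, "dz": -100, "wx": 0, "wy": 0, "wz": 0, "hand": 0},
  {"dx": 0, "dy": -100, "dz": -130, "wx": 0, "wy": 0, "wz": 0, "hand": 0},
  {"dx": 0, "dy": -150, "dz": -150, "wx": 0, "wy": 0, "wz": 0, "hand": 0},
])

```text
t: 63.05
position: [0.5157, -0.1285, 0.194]
orientation: [-1.173, 1.258, -1.262]
ft_force: [0.3, -0.0, 0.1]
opening: 0.0005
```

```bash
python3 - <<'E'
from opn import *
[cams.get_image('top') for _ in range(12)]
p,psi,s=cur();print(s['t'],p,psi,s['ft_force'],s['opening'],abs(s['joint_velocities']).max())
for n in('top','scene'):
    d=shot(n,n+'34.png');openings(d)
E
```

```text
63.65 [ 0.51590926 -0.12836049  0.19058811] -93.98938589286618 [ 0.0044514  -0.06036219 -0.1529177 ] 0.00033299484555108534 0.008692004726077103
R roof [-92.  -4. 108.] panel [-103.  -97.  -90.] handle [-142. -135. -100.] 111
L roof [-91.  -7.  88.] panel [-102.  -96.  -90.] handle [-132. -101. -100.] 28
R roof [-87.   1.  90.] panel [-98. -94. -90.] handle [-139. -133. -128.] 72
L roof [-87.   1.  89.] panel [-98. -94. -90.] handle [-139. -132. -128.] 81
```

View pics/scene34.png

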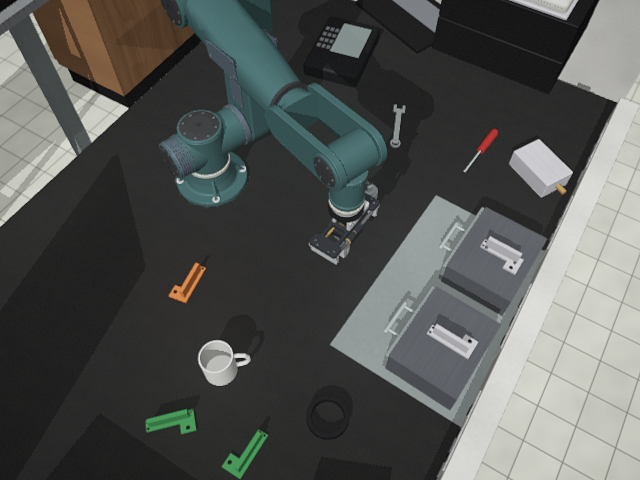

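Both drawers are flush with their units, and the bystanders in view are where they were (the arm hides the attenuator). Handing in.

```bash
python3 - <<'E'
from rig import ticket
print(ticket.job_done())
E
```

```text
the job is handed in; nothing more can be done
None
```

I sorted all six brackets, shut both drawers and handed the job in; it reported no verdict. The three left-hand and three right-hand brackets each went into the drawer under the matching sample. One right-hand bracket was knocked aside partway through, so I re-measured it before picking it up.

**Last checks:**
- **Brackets:** in the last pictures before shutting, all six stood upright and separate. Inside the shut drawers they can no longer be seen.
- **Drawers:** each was pushed until the push force rose to 5–6 N with no further movement. Both cameras show the front panels flush with the units.
- **Robot:** it stood clear of everything at hand-in.
- **Bystanders:** the mug, tape, screwdriver and spanner looked unmoved in the final picture. The attenuator was hidden behind the arm there, but it was in place in a picture taken partway through the shutting.

**What went wrong or disagreed:**
- **Near-limit force:** while I was reaching behind the left handle, the fingers pressed on the front panel and the wrist reading reached 107 N. The limit is 120 N. The gap behind the handle was about 31 mm, not the 35 mm I had assumed.
- **Camera offset:** the two camera views disagreed by 4–6 mm sideways on the bracket positions, so I used their mean.

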